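# Chuck the nut driver for the cot bolts

## Robot

A 7-joint arm with a two-finger parallel gripper is mounted at the origin on the work surface. World frame = base frame: x ahead of the robot, y to its left, z up, the work surface at z = 0. Lengths are in m, angles in rad, forces in N, time in s.
With the tool pointing down it reaches from about 0.4 to 0.9 m from the base axis. Payload 5.5 kg.
Tool frame: the origin (TCP) lies on the centre line of the jaws, within the pads' length; the fingertips stand 19 mm ahead of it and the grasp point (between the pads) is the TCP (bot.tcp_to_tips is the distance from the TCP to the fingertips, in m); z points along the fingers, y is the direction in which the jaws open and shut (so a half turn about z gives the same grasp; the last joint's range is limited). The gripper opens to 92 mm and grips with 3 to 60 N. Pads are 19 mm wide; open, the fingers measure 130 mm over their backs; the gripper's body (75 mm by 190 mm) begins 47 mm behind the grasp point.
Start: joints at [1.39, 0.501, -0.427, 1.55, 0.221, 1.138, -0.21], TCP at [0.279, -0.587, 0.219] pointing down, gripper open.
Joint ranges: [-2.88, 2.88], [-0.31, 2.03], [-1.54, 1.56], [0.2, 2.42], [-1.41, 4.55], [0.19, 2.02], [-2.57, 2.57]. Speed limits (rad/s): [2.57, 2.57, 3.14, 3.14, 3.14, 3.14, 3.14].

## Interface

Orientations are given as a rotation vector (axis times angle).
In Python, from rig import bot gives the robot as it stands.
- The arm moves only by the tool play_rows, never from a script. Its argument "rows" is a list of rows, each a list of 3 entries, a list of its own where there are three numbers: the turn, a rotation vector about the tool's x, y, z in degrees, then the shift along the tool's x, y, z in mm, then the opening, from 0 (shut) to 1 (fully open). A call has 1 to 10 rows; each row shifts and turns the pose as measured when the row begins, along the tool's axes as they then stand; what a row does not reach is not made up. A row lasts 1/10 s, in which the tool goes at most 50 mm and 8.59 degrees, less where a joint would pass 70% of its speed; a pose out of reach is approached as far as the arm can. A call with a gripper value outside its range is refused whole. The fingers move at their own pace and stop on an object; the grip force is fixed at half the most. Time passes only in rows, so rows that do not move let the fingers close. It gives the time, the measured TCP pose, the force and the opening at its end, in the units of the state.
- bot.state(): the state, without advancing time (a new reading comes with each control period).
- bot.read_camera(name): name is "scene" or "side" or "wrist"; returns a dict with "image" (384x512x3 uint8, red, green, blue), "vertical_fov" (degrees; the focal length in pixels is half the picture's height over the tangent of half this angle, whatever the lens; pixels are square), "cx", "cy" (the principal point, pixels), "position" and "orientation" of the camera in the world. Camera axes: x right, y down, z forward; pixel columns grow to the right and rows downward; lengths in m; the calibration is good to about 2 mm. A picture is of the moment at which its call begins. There is no depth.
- bot.close_job(): hands the job in, once; it reports no verdict.
The state is a dict: "t": time; "joints": joint angles; "qvel": joint speeds; "tau": joint torques, N m; "tool_pos": TCP position; "ee_rot": TCP orientation; "contact_force": force on the tool from outside, world axes, zero at the start; "ft_torque": the same for the moment, N m; "finger_gap": finger opening in m.
Only numpy, scipy, OpenCV 4.12 (cv2) and the standard library are available. Lean on these libraries where they do the work, as an engineer would, in place of code of your own. Each camera call takes 0.05 s, during which the arm holds its last target.

## Task

Take the nut driver (the bit with the plain round socket head) from the wooden bit block, put it shank first all the way down into the chuck of the leaning cordless screwdriver, and turn the chuck's black sleeve until the three jaws hold it snugly, without wrenching it. Then let go, and leave everything else on the nightstand where it is.

Things in the scene. Friction and masses are not known exactly. Their poses are not given: they have to be found in the camera images.
- nut_bit_mid (a point): Centre of the nut driver bit, 28 mm above its foot; z axis along the bit towards its head. Plain steel, 56 mm long, about 80 g, loose and upright in one of the block's three holes (which one varies). Round shank 10 mm across, 34 mm long, then a straight round socket head 16 mm across, 22 mm long, with a flat top. In the block the head's underside is 10 mm above the block's top.
- nut_bit_tail (a point): The centre of the foot (shank end) of the nut driver bit, 28 mm below its centre along its z axis.
- sink_bit_mid (a point): Countersink bit (leave it), plain steel, 55 mm long, cone-shaped 18 mm head; point 28 mm above its foot. Stands in another hole of the block.
- hex_bit_mid (a point): Hex-key type bit (leave it), plain steel, 68 mm long, 10 mm shank with a thin 7 mm rod above, no head; point 34 mm above its foot. Stands in another hole of the block.
- rack: Wooden bit block, fixed, 44 x 124 x 30 mm high, origin at the centre of its underside, its x axis across the row of holes, its y axis along it. Three holes 11 mm wide and 24 mm deep, 36 mm apart in a row along y, at y = -36, 0, +36 mm; each holds a bit.
- chuck_mouth (a point): Centre of the front face of the chuck, on its axis. The z axis points out of the chuck along that axis: up and towards the robot, leaning 35 degrees from vertical. The opening is 23 mm wide, less where the three jaws stand in it (7.1 to 11 mm from the axis at the start).
- bore_floor (a point): Centre of the floor of the chuck's bore, on the axis 30 mm behind the front face. A bit that is fully in stands on it with its foot; the nut driver's head then begins 4 mm and ends 26 mm in front of the face.
- piggy_bank: Pale pink ceramic piggy bank, loose, 110 x 90 x 103 mm high, origin under its centre. Leave alone.
- baby_cup: Stainless baby cup with one handle, loose, 68 mm across and 68 mm high, origin under its centre. Leave alone.
- mallet: Wooden xylophone mallet, lying loose, 190 mm long with a 28 mm ball head, origin half-way along. Leave alone.
- sleeve_mid (a point): Centre of the chuck's black sleeve, on the axis, 17 mm behind the front face (does not turn; axes as chuck_mouth). A ribbed ring of 12 flats, 42 mm over the flats, 34 mm long. Seen from the front, looking into the chuck, clockwise closes the jaws, 2.4 mm each per rad. It starts anywhere in the first 1.6 rad of its travel; closing on the bit takes 0.9 to 2.8 rad, so mostly a regrasp.
- driver_mid (a point): Middle of the straight cordless screwdriver's grey body, 106 mm behind the chuck's front face, fixed in its dock (130 x 100 mm). Behind the sleeve is a neck 30 mm across and 12 mm long, then this body, up to 46 mm across.
- jaws: The three steel jaws together, equal, 120 degrees apart, each 8 mm wide and 24 mm long, front ends flush with the chuck's front face. This point is the centre of that face and does not move; axes as chuck_mouth. The inner faces all move in and out with the sleeve: 11 mm from the axis with the sleeve fully back, 5 mm when they touch the nut driver's shank.
- dock: The fixed dock under the screwdriver. How the sleeve feels: it has about 0.25 N m of friction (a reading at rest can hold that with either sign) and stays where left, and so do the jaws. Once the jaws meet the bit, the torque about the axis shifts from its free-turning level, against the turning, by about 0.007 N m per N of each jaw's force. A shift of 0.15 to 0.25 N m is snug; above 0.35 is wrenching.
There are look-alikes about, which are no part of the job. Leave any red look-alike of the dock alone.

How it is judged:
By the outcome, as a careful person would: the job done as asked, in the order asked, and still so for the second after the job is handed in, with the robot touching nothing.
It also fails if it takes over 72 s, if anything falls off the work surface, if the arm or the gripper's body presses on something with over 40 N, if the wrist force passes 120 N, or if a joint passes its speed limit or range.

## Working session

There is one attempt and no reset: what is moved stays moved. The work goes in short steps, Python scripts to look and compute and a tool call to move; the robot and the scene stay as the last step left them, time stands still between calls to the robot, and variables do not carry over. Pictures are saved under pics/ and viewed, and the job is handed in when it is done.

Besides the shell and the picture viewer there is one more tool, called as name([rows], argument=value, ...), one row to a line, values as JSON. play_rows: Moves the arm, as the interface text tells. Its arguments: {"type":"object","properties":{"rows":{"type":"array","items":{"type":"array"}}},"required":["rows"]}

```bash
mkdir -p pics; ls
cat > h.py <<'E'
import numpy as np, cv2, pickle
from scipy.spatial.transform import Rotation as R
from rig import bot
def snap(n,tag):
    c=bot.read_camera(n); cv2.imwrite(f'pics/{tag}.png',c['image'][:,:,::-1]); pickle.dump(c,open(f'pics/{tag}.pkl','wb')); return c
def load(tag): return pickle.load(open(f'pics/{tag}.pkl','rb'))
def rot(o):
    o=np.array(o,float)
    if o.shape==(3,3): return o
    return R.from_rotvec(o).as_matrix() if o.size==3 else R.from_quat(o).as_matrix()
def f(c): return c['image'].shape[0]/2/np.tan(np.radians(c['vertical_fov'])/2)
def ray(c,u,v):
    d=rot(c['orientation'])@np.array([(u-c['cx'])/f(c),(v-c['cy'])/f(c),1]); return np.array(c['position']),d/np.linalg.norm(d)
def proj(c,p):
    q=rot(c['orientation']).T@(np.array(p)-c['position']); return q[0]/q[2]*f(c)+c['cx'],q[1]/q[2]*f(c)+c['cy']
def tri(obs):
    A=np.zeros((3,3));b=np.zeros(3)
    for c,u,v in obs:
        o,d=ray(c,u,v);P=np.eye(3)-np.outer(d,d);A+=P;b+=P@o
    x=np.linalg.solve(A,b); return x,[np.round(np.array(proj(c,x))-[u,v],1) for c,u,v in obs]
def onz(c,u,v,z):
    o,d=ray(c,u,v); return o+d*(z-o[2])/d[2]
def crop(tag,x0,y0,x1,y1,s,out):
    im=cv2.imread(f'pics/{tag}.png')[y0:y1,x0:x1]; cv2.imwrite(f'pics/{out}.png',cv2.resize(im,None,fx=s,fy=s,interpolation=cv2.INTER_CUBIC))
E
python3 - <<'E'
from h import *
for n in ['scene','side','wrist']:
    c=snap(n,n+'0'); print(n,{k:v for k,v in c.items() if k!='image'})
print(bot.state(),bot.tcp_to_tips)
E
```

```text
pics
scene {'vertical_fov': 57.870184620897824, 'cx': 260.17699734458984, 'cy': 189.14353078508273, 'position': array([ 0.71857844, -0.47527314,  0.70578655]), 'orientation': array([-2.26423672, -0.4835459 ,  0.22313579])}
side {'vertical_fov': 43.941019026574594, 'cx': 252.1838201703267, 'cy': 186.4225716691254, 'position': array([0.00313522, 0.92338718, 1.11715941]), 'orientation': array([-0.65786428,  2.68185739, -1.07010499])}
wrist {'vertical_fov': 68.80400707307277, 'cx': 255.83355624472057, 'cy': 187.0310935718534, 'position': array([ 0.3441075 , -0.55586269,  0.38402485]), 'orientation': array([ 2.46141554, -1.55467744, -0.21056586])}
{'t': 0.15, 'joints': array([ 1.39020189,  0.50162464, -0.42681464,  1.55119643,  0.22078747,
        1.13826881, -0.21029816]), 'qvel': array([-0.00013468, -0.00284188, -0.00119011, -0.00504629,  0.0017559 ,
        0.00084803,  0.00219037]), 'tau': array([-7.37055670e-03, -5.67097306e+01, -5.82521170e+00, -2.79449344e+01,
       -6.85795862e-02,  2.65432906e-02,  1.08827730e-04]), 'tool_pos': array([ 0.27882941, -0.58656514,  0.21792587]), 'ee_rot': array([-3.06316119e+00, -6.91121625e-01,  4.02275604e-04]), 'contact_force': array([ 0.03928705, -0.2662338 ,  0.01857113]), 'ft_torque': array([0.02378117, 0.02658381, 0.01014465]), 'finger_gap': 0.09166847525933855} 0.019
```

View pics/scene0.png

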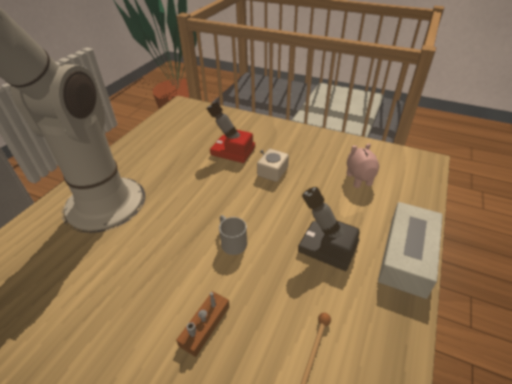

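View pics/side0.png

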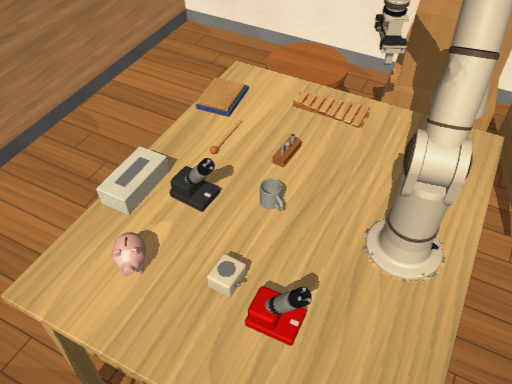

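View pics/wrist0.png

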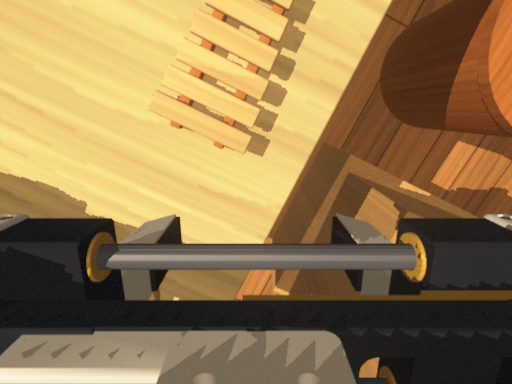

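The scene view shows a black dock with a screwdriver at about (328,228), which is the target, and a red look-alike at (232,140). The bit block is at (203,322). I'll enlarge those.

Run:
```python
from h import *
crop('scene0',165,280,245,360,7,'c1'); crop('side0',255,120,320,175,9,'c2'); crop('scene0',280,170,370,275,5,'c3'); crop('side0',160,145,230,215,8,'c4')
```

```text
(no output)
```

View pics/c1.png

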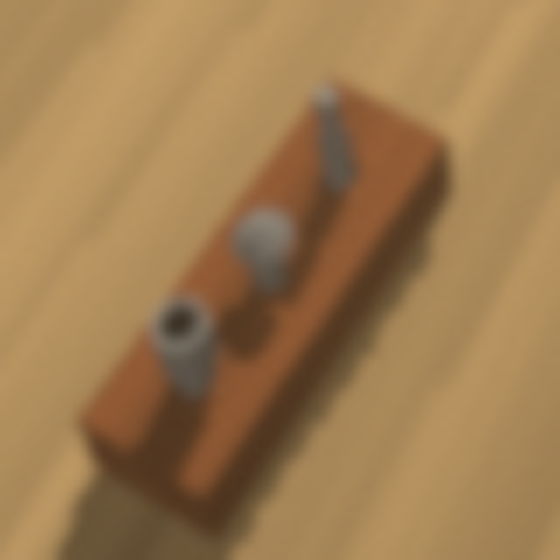

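View pics/c2.png

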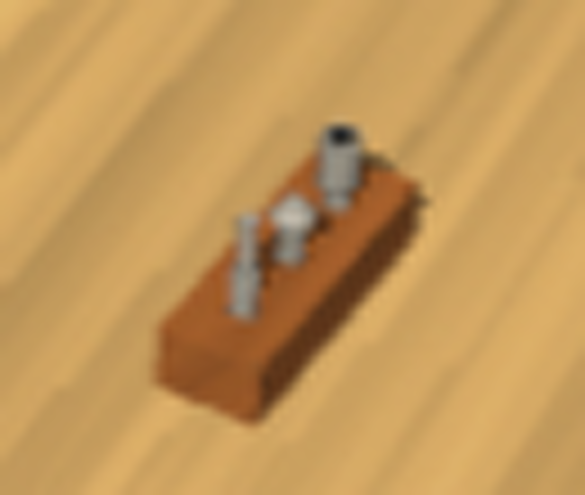

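View pics/c3.png

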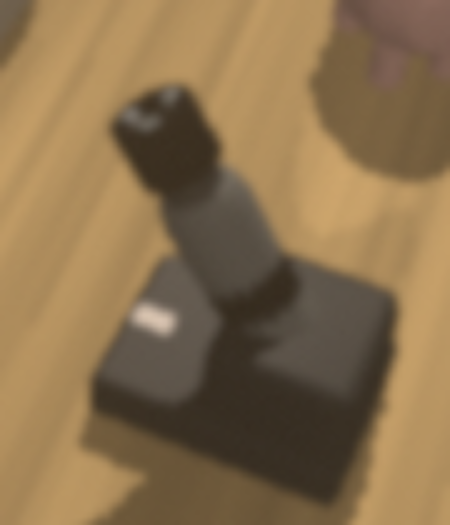

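View pics/c4.png

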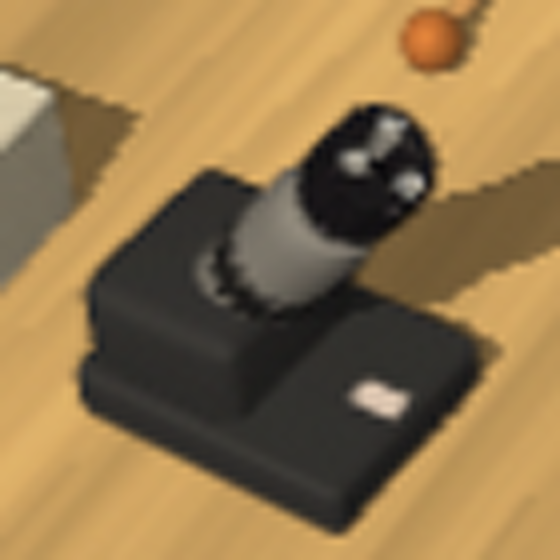

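Run:
```python
from h import *
s,d,=load('scene0'),load('side0')
print('nut tri',tri([(s,191.1,326),(d,292.9,135)]))
print('nutz',onz(s,191.1,326,.062),onz(d,292.9,135,.062))
for n,p in {'a':(335,82),'b':(445,140),'c':(205,495),'d':(85,425)}.items(): print(n,onz(s,p[0]/7+165,p[1]/7+280,.030))
print('holes',[onz(s,a/7+165,b/7+280,.030) for a,b in [(195,395),(270,292),(343,190)]])
print('holes side',[onz(d,a/9+255,b/9+120,.030) for a,b in [(340,208),(290,262),(243,318)]])
print('chuck',tri([(s,311,192),(d,206,166.2)]))
```

```text
nut tri (array([ 0.46095851, -0.24031605,  0.06263888]), [array([-0.7,  0. ]), array([-0.4,  0.1])])
nutz [ 0.4619428  -0.23951174  0.062     ] [ 0.46017963 -0.24191615  0.062     ]
a [ 0.45015334 -0.14189457  0.03      ]
b [ 0.49105953 -0.14554381  0.03      ]
c [ 0.48166694 -0.26723475  0.03      ]
d [ 0.4405365  -0.26449205  0.03      ]
holes [array([ 0.46406454, -0.24461934,  0.03      ]), array([ 0.46751144, -0.20963336,  0.03      ]), array([ 0.47080478, -0.17280366,  0.03      ])]
holes side [array([ 0.45671366, -0.23778868,  0.03      ]), array([ 0.46079219, -0.20091075,  0.03      ]), array([ 0.46330541, -0.16449264,  0.03      ])]
chuck (array([0.58071127, 0.11103922, 0.16294394]), [array([ 0.5, -0.1]), array([0.4, 0.1])])
```

The nut driver is the bit with the round, hollow-topped head: scene (191,326), side (293,135). The middle bit is the cone countersink and the far one is the thin hex rod. Next I'll fit the chuck axis with overlays.

```bash
cat >> h.py <<'E'
def axis(hd,lean=35):
    l=np.radians(lean);h=np.radians(hd); return np.array([np.sin(l)*np.cos(h),np.sin(l)*np.sin(h),np.cos(l)])
def basis(a):
    x=np.cross([0,0,1],a);x/=np.linalg.norm(x); return x,np.cross(a,x)
def overlay(tag,out,m,a,s,x0,y0,x1,y1,rings):
    c=load(tag);im=cv2.imread(f'pics/{tag}.png')[y0:y1,x0:x1];im=cv2.resize(im,None,fx=s,fy=s,interpolation=cv2.INTER_CUBIC)
    x,y=basis(a)
    for d,r,col in rings:
        P=[proj(c,m-a*d+r*(x*np.cos(t)+y*np.sin(t))) for t in np.linspace(0,6.283,40)]
        P=np.int32([((u-x0+.5)*s-.5,(v-y0+.5)*s-.5) for u,v in P]); cv2.polylines(im,[P],True,col,1)
    cv2.imwrite(f'pics/{out}.png',im)
RG=[(0,.0215,(0,255,0)),(0,.0115,(0,255,255)),(.034,.0215,(0,255,0)),(.046,.015,(255,0,0)),(.106,.023,(0,0,255))]
E
python3 - <<'E'
from h import *
s,d=load('scene0'),load('side0')
# body low pt
p,e=tri([(s,332,228),(d,188.75,178.75)]);print(p,e)
m=np.array([.5807,.111,.163]);v=m-p;print(v/np.linalg.norm(v),np.degrees(np.arctan2(v[1],v[0])),np.degrees(np.arccos(v[2]/np.linalg.norm(v))))
# dock top label & corners
print('towards robot',np.degrees(np.arctan2(-.111,-.58)))
a=axis(np.degrees(np.arctan2(v[1],v[0])))
overlay('scene0','o1',m,a,6,280,170,370,270,RG); overlay('side0','o2',m,a,8,160,145,230,215,RG)
E
```

```text
[0.64794455 0.10685469 0.07453619] [array([ 2.2, -0.4]), array([1.7, 0.4])]
[-0.60473139  0.03727882  0.79555656] 176.47245088595844 37.292144329068385
towards robot -169.16577711539566
```

View pics/o1.png

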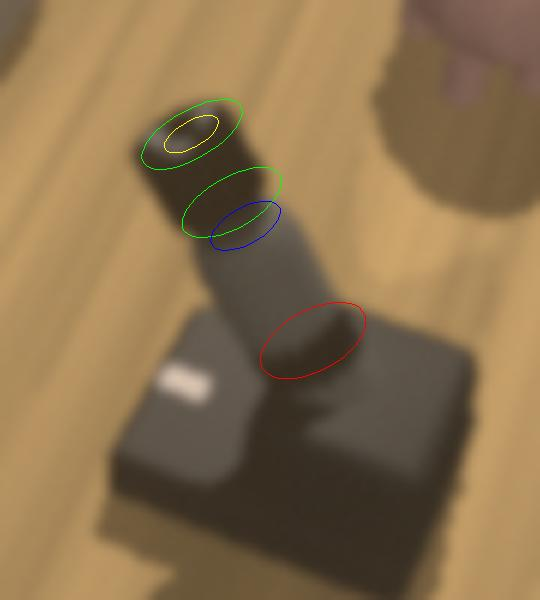

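View pics/o2.png

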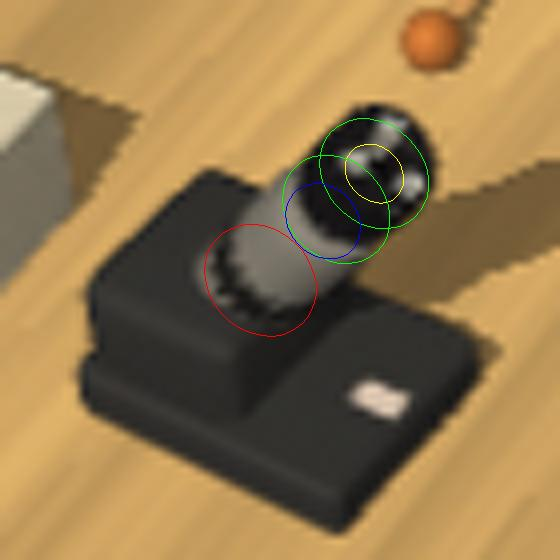

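```bash
cat >> h.py <<'E'
def pose():
    s=bot.state(); return np.array(s['tool_pos']),rot(s['ee_rot']),s
def goal_down(yaw): # tool z down, tool x at heading yaw deg
    y=np.radians(yaw);x=np.array([np.cos(y),np.sin(y),0]);z=np.array([0,0,-1.]);return np.column_stack([x,np.cross(z,x),z])
def plan(p1,R1,n=None):
    p,Rr,s=pose(); w=R.from_matrix(Rr.T@R1).as_rotvec(degrees=True); d=Rr.T@(np.array(p1)-p)*1000
    print('total turn',w.round(2),'|',np.linalg.norm(w).round(1),'total shift(tool now)',d.round(1),'len',np.linalg.norm(d).round(1))
    n=n or int(max(np.ceil(np.linalg.norm(w)/8.5),np.ceil(np.linalg.norm(d)/48),1))
    for k in range(n):
        # linear shift in world, expressed in tool axes at start of row k
        Rk=Rr@R.from_rotvec(w*k/n,degrees=True).as_matrix(); print((w/n).round(2).tolist(),(Rk.T@(np.array(p1)-p)*1000/n).round(1).tolist())
def st():
    p,Rr,s=pose(); print('t',round(s['t'],2),'p',p.round(4),'x',Rr[:,0].round(3),'z',Rr[:,2].round(3),'gap',round(s['finger_gap'],4),'F',np.round(s['contact_force'],1),'M',np.round(s['ft_torque'],3),'Mz',round(float(np.dot(s['ft_torque'],Rr[:,2])),3),'q',np.round(s['joints'],2))
E
python3 - <<'E'
from h import *
st();p,Rr,s=pose();print(Rr.round(3))
c=load('wrist0');print('cam in tool',(Rr.T@(c['position']-p)).round(4));print((Rr.T@rot(c['orientation'])).round(3))
s,d=load('scene0'),load('side0')
print(tri([(s,309.8,192),(d,207,164.5)]))
for yaw in (-90+4,90+4-180,): 
  pass
plan([.461,-.240,.17],goal_down(-86))
print();plan([.461,-.240,.17],goal_down(94))
E
```

```text
t 0.15 p [ 0.2788 -0.5866  0.2179] x [0.903 0.429 0.   ] z [-0.001  0.001 -1.   ] gap 0.0917 F [ 0.  -0.3  0. ] M [0.024 0.027 0.01 ] Mz -0.01 q [ 1.39  0.5  -0.43  1.55  0.22  1.14 -0.21]
[[ 0.903  0.429 -0.001]
 [ 0.429 -0.903  0.001]
 [ 0.    -0.001 -1.   ]]
cam in tool [ 7.210e-02  1.000e-04 -1.661e-01]
[[-0.    -0.965 -0.262]
 [ 1.     0.    -0.001]
 [ 0.001 -0.262  0.965]]
(array([0.57938896, 0.1064868 , 0.166347  ]), [array([ 0.7, -0.1]), array([0.5, 0.1])])
total turn [-6.0000e-02  8.0000e-02  1.1143e+02] | 111.4 total shift(tool now) [ 313.3 -234.7   48.3] len 394.4
[-0.0, 0.01, 7.96] [22.4, -16.8, 3.4]
[-0.0, 0.01, 7.96] [19.8, -19.7, 3.4]
[-0.0, 0.01, 7.96] [16.9, -22.3, 3.5]
[-0.0, 0.01, 7.96] [13.7, -24.4, 3.4]
[-0.0, 0.01, 7.96] [10.2, -26.0, 3.4]
[-0.0, 0.01, 7.96] [6.5, -27.2, 3.4]
[-0.0, 0.01, 7.96] [2.6, -27.8, 3.4]
[-0.0, 0.01, 7.96] [-1.2, -27.9, 3.4]
[-0.0, 0.01, 7.96] [-5.1, -27.5, 3.4]
[-0.0, 0.01, 7.96] [-8.9, -26.5, 3.4]
[-0.0, 0.01, 7.96] [-12.4, -25.0, 3.4]
[-0.0, 0.01, 7.96] [-15.8, -23.1, 3.4]
[-0.0, 0.01, 7.96] [-18.8, -20.7, 3.4]
[-0.0, 0.01, 7.96] [-21.5, -17.9, 3.4]

total turn [-7.000e-02 -5.000e-02 -6.857e+01] | 68.6 total shift(tool now) [ 313.3 -234.7   48.3] len 394.4
[-0.01, -0.01, -7.62] [34.8, -26.1, 5.4]
[-0.01, -0.01, -7.62] [38.0, -21.2, 5.4]
[-0.01, -0.01, -7.62] [40.4, -16.0, 5.4]
[-0.01, -0.01, -7.62] [42.2, -10.5, 5.3]
[-0.01, -0.01, -7.62] [43.2, -4.8, 5.3]
[-0.01, -0.01, -7.62] [43.5, 1.0, 5.3]
[-0.01, -0.01, -7.62] [43.0, 6.7, 5.3]
[-0.01, -0.01, -7.62] [41.7, 12.4, 5.3]
[-0.01, -0.01, -7.62] [39.7, 17.8, 5.3]
```

play_rows([
  [[0, 0, -7.6], [35, -26, 4], 1],
  [[0, 0, -7.6], [38, -21, 4], 1],
  [[0, 0, -7.6], [40, -16, 4], 1],
  [[0, 0, -7.6], [42, -10.5, 4], 1],
  [[0, 0, -7.6], [43, -5, 4], 1],
  [[0, 0, -7.6], [43.5, 1, 4], 1],
  [[0, 0, -7.6], [43, 7, 4], 1],
  [[0, 0, -7.6], [42, 12, 4], 1],
  [[0, 0, -7.6], [40, 18, 4], 1],
  [[0, 0, 0], [0, 0, 0], 1],
])

```text
t: 1.15
tool_pos: [0.4583, -0.2267, 0.1778]
ee_rot: [-2.095, -2.339, 0.002]
contact_force: [0.3, 0.1, 0.0]
finger_gap: 0.0921
```

Run:
```python
from h import *
st();snap('wrist','w1');plan([.461,-.240,.17],goal_down(94))
```

```text
t 1.15 p [ 0.4583 -0.2267  0.1778] x [-0.11   0.994  0.001] z [-0.002  0.001 -1.   ] gap 0.0921 F [0.3 0.1 0. ] M [-0.028 -0.09  -0.012] Mz 0.012 q [ 1.09  0.38 -0.82  1.92  0.34  0.98  0.22]
total turn [-0.21  0.04  1.98] | 2.0 total shift(tool now) [-10.5   2.9   7.7] len 13.4
[-0.21, 0.04, 1.98] [-10.5, 2.9, 7.7]
```

View pics/w1.png

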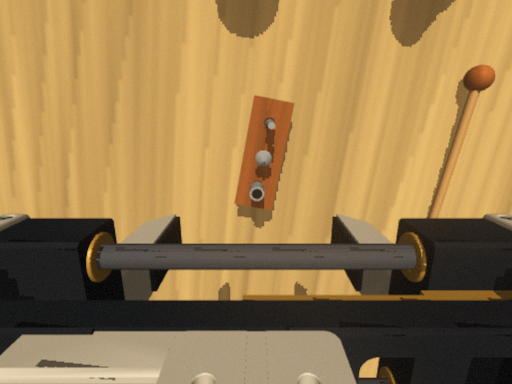

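Run:
```python
from h import *
crop('w1',225,85,305,220,4.4,'w1c')
```

```text
(no output)
```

View pics/w1c.png

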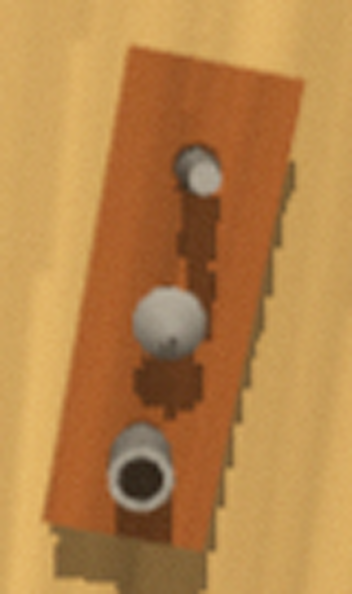

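The wrist crop confirms it. The hollow round socket head is nearest, with its top at crop (141,477), which is full-frame (257,193). The cone is in the middle and the thin rod is farthest.

Run:
```python
from h import *
w=load('w1');s,d=load('scene0'),load('side0')
g=lambda a,b:((a+.5)/4.4-.5+225,(b+.5)/4.4-.5+85)
u,v=g(141,477);print(u,v,onz(w,u,v,.062),tri([(w,u,v),(s,191.1,326),(d,292.9,135)]))
C=[onz(w,*g(a,b),.03) for a,b in [(130,45),(302,80),(208,550),(45,522)]];print(np.round(C,4))
cen=np.mean(C,0);yd=(C[0]+C[1]-C[2]-C[3])/2;print(cen,yd,np.linalg.norm(yd),np.degrees(np.arctan2(yd[1],yd[0])));yd/=np.linalg.norm(yd);print('hole',cen-yd*.036)
t=onz(w,u,v,.062)
plan([t[0],t[1],.10],goal_down(np.degrees(np.arctan2(yd[1],yd[0]))))
```

```text
256.6590909090909 193.02272727272725 [ 0.46183423 -0.23831824  0.062     ] (array([ 0.46117111, -0.23951044,  0.06243486]), [array([-0.8,  1.1]), array([-0.4, -0.3]), array([-0.5,  0.2])])
[[ 0.4482 -0.1396  0.03  ]
 [ 0.4908 -0.143   0.03  ]
 [ 0.4831 -0.266   0.03  ]
 [ 0.4387 -0.263   0.03  ]]
[ 0.46521441 -0.2029105   0.03      ] [0.00857259 0.12320806 0.        ] 0.12350593014385239 86.01987973120796
hole [ 0.46271563 -0.23882368  0.03      ]
total turn [-0.2   0.06  9.96] | 10.0 total shift(tool now) [-8.9  4.2 77.7] len 78.3
[-0.1, 0.03, 4.98] [-4.4, 2.1, 38.9]
[-0.1, 0.03, 4.98] [-4.3, 2.4, 38.9]
```

play_rows([
  [[0, 0, 5], [-4.5, 2, 39], 1],
  [[0, 0, 5], [-4.5, 2.4, 39], 1],
  [[0, 0, 0], [0, 0, 0], 1],
])

```text
t: 1.5
tool_pos: [0.462, -0.2428, 0.0988]
ee_rot: [2.308, 2.128, -0.008]
contact_force: [0.1, -0.2, -0.4]
finger_gap: 0.0917
```

Run:
```python
from h import *
st();snap('wrist','w2');plan([.462,-.239,.061],goal_down(86))
```

```text
t 1.5 p [ 0.462  -0.2428  0.0988] x [ 0.081  0.997 -0.005] z [-0.002 -0.005 -1.   ] gap 0.0917 F [ 0.1 -0.2 -0.4] M [ 0.014 -0.004  0.009] Mz -0.009 q [ 0.99  0.5  -0.7   1.96  0.44  0.83 -0.03]
total turn [ 0.05  0.37 -0.5 ] | 0.6 total shift(tool now) [ 4.1 -1.7 40. ] len 40.2
[0.05, 0.37, -0.5] [4.1, -1.7, 40.0]
```

View pics/w2.png

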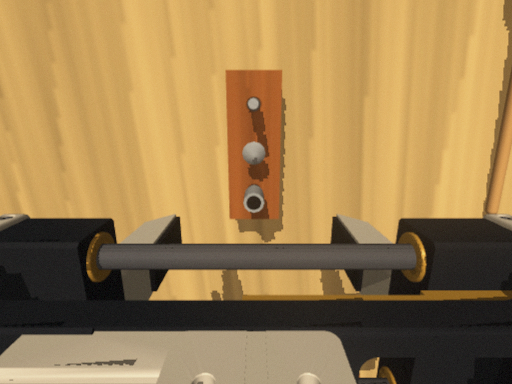

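Run:
```python
from h import *
print(onz(load('w2'),254.5,203,.062))
```

```text
[ 0.46260377 -0.23948132  0.062     ]
```

play_rows([
  [[0, 0, 0], [2, -0.5, 20], 1],
  [[0, 0.4, -0.5], [1.5, -0.5, 18], 1],
  [[0, 0, 0], [0, 0, 0], 1],
])

```text
t: 1.85
tool_pos: [0.4646, -0.2427, 0.0663]
ee_rot: [2.291, 2.141, 0.003]
contact_force: [-0.2, 0.6, 0.6]
finger_gap: 0.0916
```

Run:
```python
from h import *
st();plan([.462,-.239,.061],goal_down(86))
```

```text
t 1.85 p [ 0.4646 -0.2427  0.0663] x [ 0.067  0.998 -0.002] z [ 0.005 -0.003 -1.   ] gap 0.0916 F [-0.2  0.6  0.6] M [ 0.008 -0.005 -0.002] Mz 0.002 q [ 0.97  0.55 -0.67  1.98  0.49  0.77 -0.05]
total turn [0.3  0.14 0.13] | 0.4 total shift(tool now) [ 3.5 -2.9  5.2] len 6.9
[0.3, 0.14, 0.13] [3.5, -2.9, 5.2]
```

play_rows([
  [[0.3, 0, 0], [3.5, -2.5, 5], 1],
  [[0, 0, 0], [0, 0, 0], 1],
])

```text
t: 2.05
tool_pos: [0.4632, -0.2399, 0.0628]
ee_rot: [2.293, 2.143, -0.002]
contact_force: [-0.8, 0.3, 0.4]
finger_gap: 0.0918
```

Run:
```python
from h import *
st();plan([.4625,-.239,.061],goal_down(86))
```

```text
t 2.05 p [ 0.4632 -0.2399  0.0628] x [ 0.068  0.998 -0.003] z [ 0.001 -0.004 -1.   ] gap 0.0918 F [-0.8  0.3  0.4] M [-0.    -0.077 -0.001] Mz 0.002 q [ 0.96  0.55 -0.67  1.98  0.49  0.77 -0.06]
total turn [0.1  0.2  0.13] | 0.3 total shift(tool now) [ 0.8 -0.7  1.8] len 2.1
[0.1, 0.2, 0.13] [0.8, -0.7, 1.8]
```

play_rows([
  [[0, 0.2, 0], [1, -1, 2], 0.6],
  [[0, 0, 0], [0, 0, 0], 0.3],
  [[0, 0, 0], [0, 0, 0], 0],
  [[0, 0, 0], [0, 0, 0], 0],
  [[0, 0, 0], [0, 0, 0], 0],
  [[0, 0, 0], [0, 0, 0], 0],
  [[0, 0, 0], [0, 0, 0], 0],
  [[0, 0, 0], [0, 0, 0], 0],
])

```text
t: 2.85
tool_pos: [0.4638, -0.2395, 0.0631]
ee_rot: [2.291, 2.142, 0.003]
contact_force: [-0.0, 0.3, -0.4]
finger_gap: 0.0326
```

Run:
```python
from h import *
st();snap('wrist','w3');snap('side','s3');crop('s3',240,80,340,180,5,'s3c')
```

```text
t 2.85 p [ 0.4638 -0.2395  0.0631] x [ 0.067  0.998 -0.002] z [ 0.005 -0.002 -1.   ] gap 0.0326 F [-0.   0.3 -0.4] M [-0.017 -0.087  0.014] Mz -0.014 q [ 0.96  0.55 -0.67  1.99  0.49  0.76 -0.06]
```

View pics/w3.png

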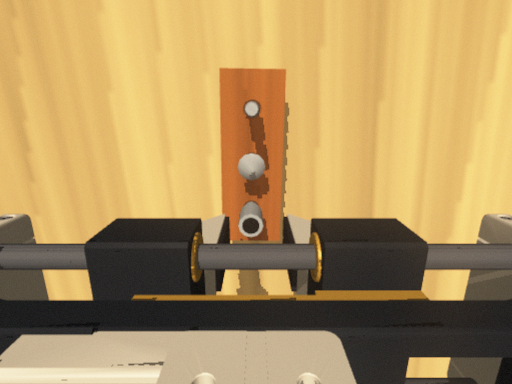

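View pics/s3c.png

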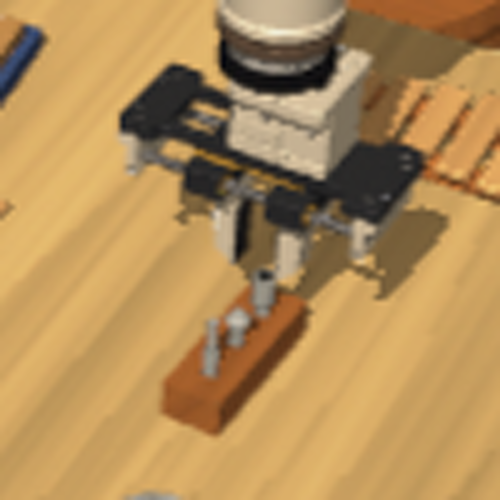

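Run:
```python
from h import *
d=load('s3');p,Rr,s=pose()
g=s['finger_gap']/2
for dy in (-g,0,g):
  for dz in (0,.019):
    u,v=proj(d,p+Rr@[0,dy,dz]);print(dy,dz,(u-240)*5,(v-80)*5)
w=load('w3')
for dz in (-.03,0,.019): print(proj(w,p+Rr@[0,0,dz]))
print(onz(w,251,225,.062))
st()
crop('w3',180,190,320,310,5,'w3c')
```

```text
-0.01240151413843941 0 274.34725810385714 280.39462532656785
-0.01240151413843941 0.019 272.52694966690143 301.5522612324267
0 0 258.23091764742856 274.1636047507214
0 0.019 256.55189018755635 295.3165292423782
0.01240151413843941 0 242.20256613280753 267.9666031203253
0.01240151413843941 0.019 240.6633124677245 289.1145546899813
(np.float64(253.20892510941755), np.float64(248.82690620273098))
(np.float64(253.6201594698401), np.float64(226.5338956386643))
(np.float64(253.81822271065727), np.float64(215.7968893356101))
[ 0.4621979 -0.2388118  0.062    ]
t 2.95 p [ 0.4638 -0.2395  0.0631] x [ 0.067  0.998 -0.002] z [ 0.005 -0.002 -1.   ] gap 0.0248 F [ 0.8 -0.   0.5] M [-0.047 -0.106  0.069] Mz -0.069 q [ 0.96  0.55 -0.67  1.99  0.49  0.76 -0.06]
```

View pics/w3c.png

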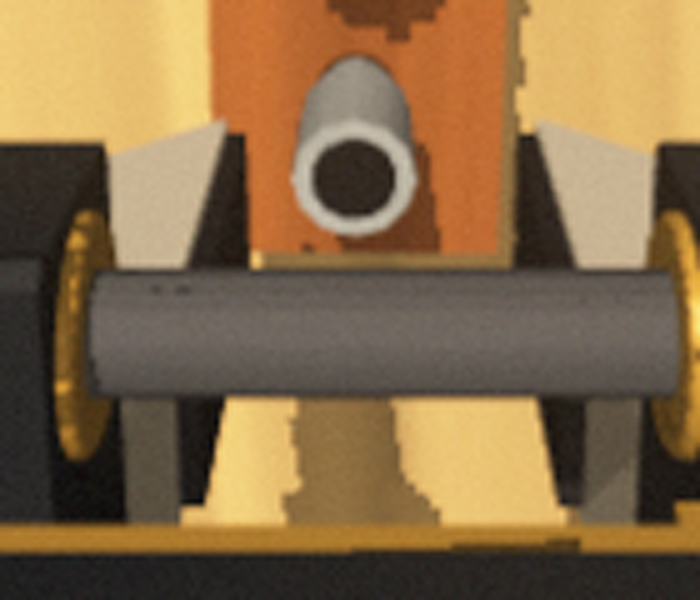

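play_rows([
  [[0, 0, 0], [0, 0, 0], 0],
  [[0, 0, 0], [0, 0, 0], 0],
  [[0, 0, 0], [0, 0, 0], 0],
])

```text
t: 3.25
tool_pos: [0.4638, -0.2395, 0.063]
ee_rot: [2.291, 2.143, 0.003]
contact_force: [0.4, 0.4, -0.7]
finger_gap: 0.0018
```

Run:
```python
from h import *
st();snap('side','s4');crop('s4',260,105,320,170,9,'s4c');snap('scene','e4');crop('e4',150,230,250,360,5,'e4c')
```

```text
t 3.25 p [ 0.4638 -0.2395  0.063 ] x [ 0.067  0.998 -0.002] z [ 0.005 -0.002 -1.   ] gap 0.0018 F [ 0.4  0.4 -0.7] M [-0.027 -0.086 -0.003] Mz 0.003 q [ 0.96  0.55 -0.67  1.99  0.49  0.76 -0.06]
```

View pics/s4c.png

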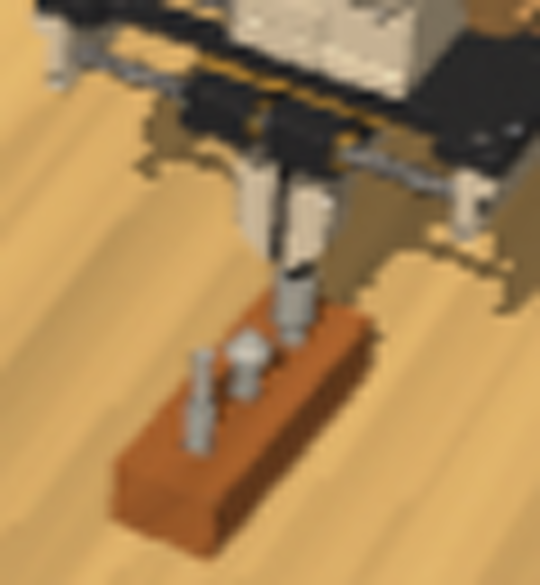

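View pics/e4c.png

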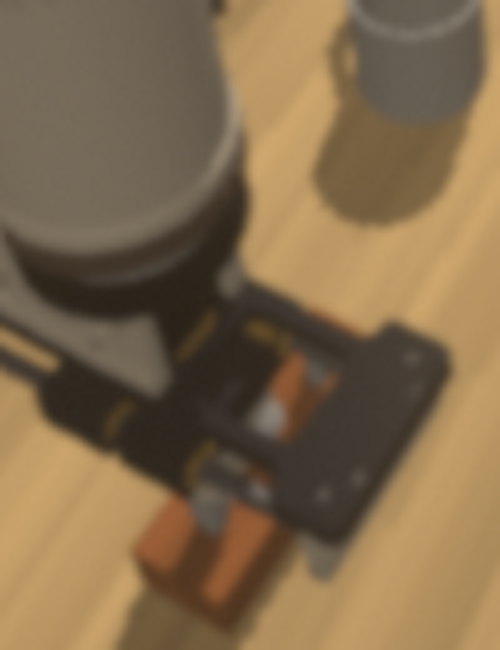

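The fingers closed just above the nut driver. The pictures place the fingertips at about the reported TCP, not 19 mm ahead of it. I'll open, go about 20 mm lower and measure the tips properly.

play_rows([
  [[0, 0, 0], [0, 0, -2], 0.45],
  [[0, 0, 0], [0, 0, 0], 0.45],
  [[0, 0, 0], [0, 0, 0], 0.45],
  [[0, 0, 0], [0, 0, 0], 0.45],
  [[0, 0, 0], [0, 0, 0], 0.45],
  [[0, 0, 0], [0, 0, 0], 0.45],
])

```text
t: 3.95
tool_pos: [0.4638, -0.2395, 0.0653]
ee_rot: [2.291, 2.143, 0.003]
contact_force: [0.4, 0.6, -0.2]
finger_gap: 0.0398
```

Run:
```python
from h import *
st();plan([.4625,-.239,.042],goal_down(86));snap('side','s5');crop('s5',260,95,320,165,9,'s5c')
d=load('s5');p,Rr,s=pose();g=s['finger_gap']/2
for dy in (-g,g):
  for dz in (0,.019):
    u,v=proj(d,p+Rr@[0,dy,dz]);print(dy,dz,(u-260)*9,(v-95)*9)
```

```text
t 3.95 p [ 0.4638 -0.2395  0.0653] x [ 0.067  0.998 -0.002] z [ 0.005 -0.002 -1.   ] gap 0.0398 F [ 0.4  0.6 -0.2] M [-0.027 -0.162  0.053] Mz -0.053 q [ 0.96  0.55 -0.67  1.98  0.49  0.77 -0.06]
total turn [0.29 0.11 0.17] | 0.4 total shift(tool now) [ 0.4 -1.4 23.3] len 23.3
[0.29, 0.11, 0.17] [0.4, -1.4, 23.3]
-0.020488741336297304 0 333.27846355460366 372.7406860447675
-0.020488741336297304 0.019 329.82880496200426 410.90624339382964
0.020488741336297304 0 237.58792686887188 335.7882529479937
0.020488741336297304 0.019 234.97573179190414 373.92417812625547
```

View pics/s5c.png

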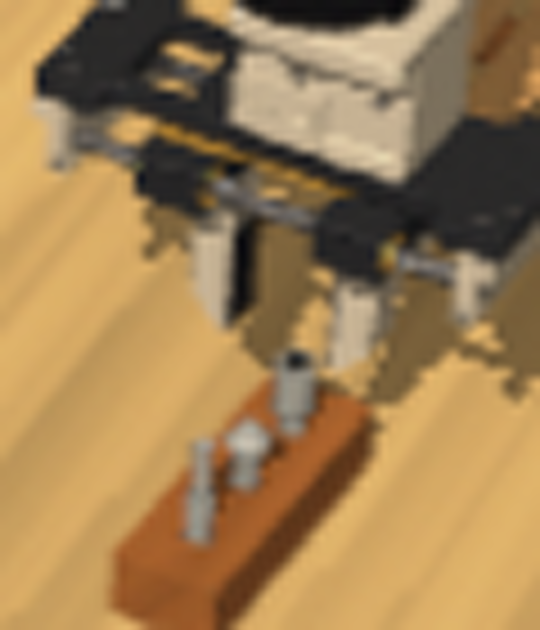

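play_rows([
  [[0.3, 0, 0], [0.5, -1.5, 13], 0.45],
  [[0, 0, 0], [0, 0, 11], 0.45],
  [[0, 0, 0], [0, 0, 0], 0.45],
])

```text
t: 4.3
tool_pos: [0.4621, -0.2391, 0.0392]
ee_rot: [2.294, 2.145, -0.003]
contact_force: [-0.7, -0.0, -0.5]
finger_gap: 0.0415
```

Run:
```python
from h import *
st();plan([.4625,-.239,.040],goal_down(86));snap('wrist','w6');snap('side','s6');crop('s6',260,95,320,165,9,'s6c')
```

```text
t 4.3 p [ 0.4621 -0.2391  0.0392] x [ 0.067  0.998 -0.002] z [-0.001 -0.002 -1.   ] gap 0.0415 F [-0.7 -0.  -0.5] M [ 0.01  -0.091  0.001] Mz -0.001 q [ 0.94  0.59 -0.64  1.99  0.52  0.73 -0.09]
total turn [-0.04  0.12  0.15] | 0.2 total shift(tool now) [ 0.1  0.4 -0.8] len 1.0
[-0.04, 0.12, 0.15] [0.1, 0.4, -0.8]
```

View pics/s6c.png

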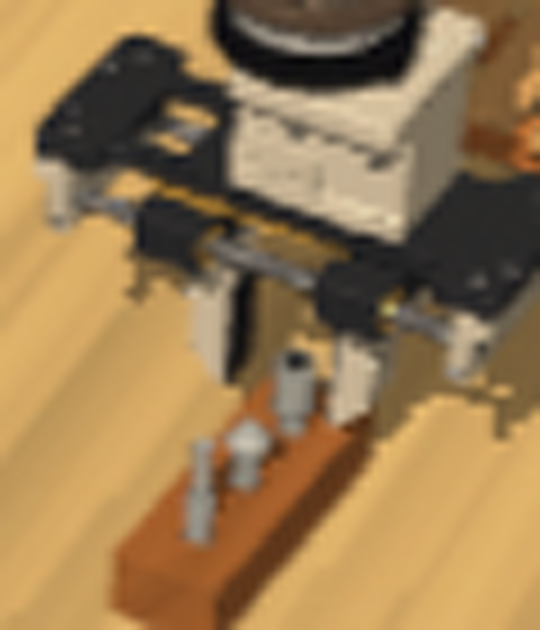

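View pics/w6.png

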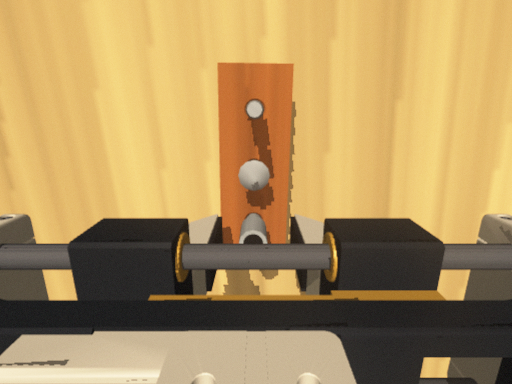

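The fingers now flank the head, with the tips at about the head's underside. Closing.

play_rows([
  [[0, 0, 0], [0, 0, 0], 0],
  [[0, 0, 0], [0, 0, 0], 0],
  [[0, 0, 0], [0, 0, 0], 0],
  [[0, 0, 0], [0, 0, 0], 0],
  [[0, 0, 0], [0, 0, 0], 0],
])

```text
t: 4.9
tool_pos: [0.4628, -0.2393, 0.0407]
ee_rot: [2.293, 2.144, -0.003]
contact_force: [-0.7, 0.7, 0.5]
finger_gap: 0.0148
```

Run:
```python
from h import *
st();plan([.4625,-.239,.110],goal_down(86))
```

```text
t 4.9 p [ 0.4628 -0.2393  0.0407] x [ 0.067  0.998 -0.003] z [ 0.    -0.003 -1.   ] gap 0.0148 F [-0.7  0.7  0.5] M [ 0.054  0.024 -0.004] Mz 0.004 q [ 0.94  0.59 -0.64  1.99  0.52  0.73 -0.09]
total turn [0.02 0.16 0.16] | 0.2 total shift(tool now) [  0.   -0.3 -69.3] len 69.3
[0.01, 0.08, 0.08] [0.0, -0.1, -34.6]
[0.01, 0.08, 0.08] [0.1, -0.1, -34.6]
```

play_rows([
  [[0, 0, 0], [0, 0, 0], 0],
  [[0, 0, 0], [0, 0, -10], 0],
  [[0, 0, 0], [0, 0, -30], 0],
  [[0, 0, 0], [0, 0, -40], 0],
  [[0, 0, 0], [0, 0, -40], 0],
  [[0, 0, 0], [0, 0, 0], 0],
])

```text
t: 5.5
tool_pos: [0.4637, -0.2378, 0.1665]
ee_rot: [2.291, 2.147, 0.0]
contact_force: [0.6, -0.8, -0.8]
finger_gap: 0.0151
```

Run:
```python
from h import *
st();snap('wrist','w7');crop('w7',190,140,320,270,5,'w7c');snap('side','s7');crop('s7',240,60,330,160,6,'s7c')
```

```text
t 5.5 p [ 0.4637 -0.2378  0.1665] x [ 0.065  0.998 -0.001] z [ 0.001 -0.001 -1.   ] gap 0.0151 F [ 0.6 -0.8 -0.8] M [-0.08  -0.185 -0.   ] Mz 0.0 q [ 1.06  0.4  -0.77  1.92  0.34  0.96  0.06]
```

View pics/s7c.png

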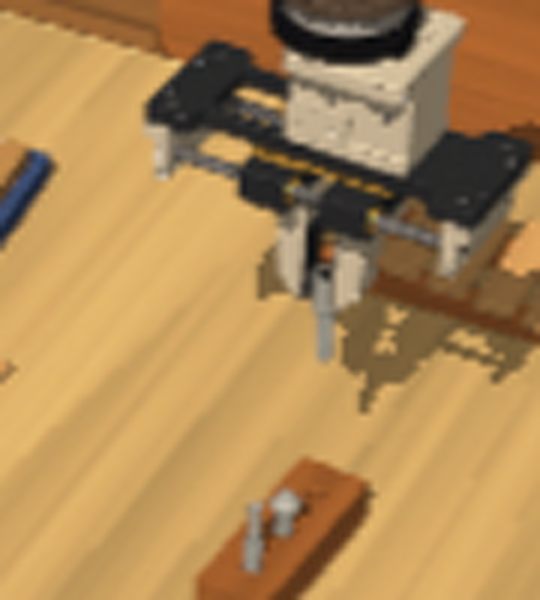

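View pics/w7c.png

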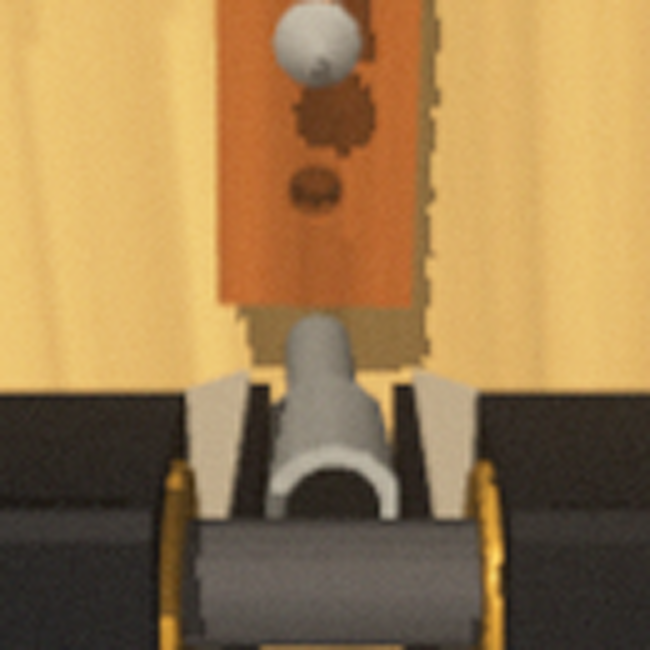

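```bash
cat >> h.py <<'E'
def bitrings(x=0,y=0,t=.0347): # offsets along tool z ahead of reported point
    return [(t,.005),(t-.034,.005),(t-.034,.008),(t-.056,.008)]
def bitov(tag,out,s,x0,y0,x1,y1,x=0,y=0,t=.0347,P=None):
    c=load(tag);im=cv2.imread(f'pics/{tag}.png')[y0:y1,x0:x1];im=cv2.resize(im,None,fx=s,fy=s,interpolation=cv2.INTER_CUBIC)
    p,Rr=P if P else pose()[:2]
    for (dz,r),col in zip(bitrings(t=t),[(0,0,255),(255,0,0),(0,255,255),(0,255,0)]):
        Q=[proj(c,p+Rr@[x+r*np.cos(a),y+r*np.sin(a),dz]) for a in np.linspace(0,6.283,30)]
        cv2.polylines(im,[np.int32([((u-x0+.5)*s-.5,(v-y0+.5)*s-.5) for u,v in Q])],True,col,1)
    cv2.imwrite(f'pics/{out}.png',im)
E
python3 - <<'E'
from h import *
bitov('w7','w7o',6,200,150,310,260);bitov('s7','s7o',10,265,85,315,130)
E
```

```text
(no output)
```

View pics/w7o.png

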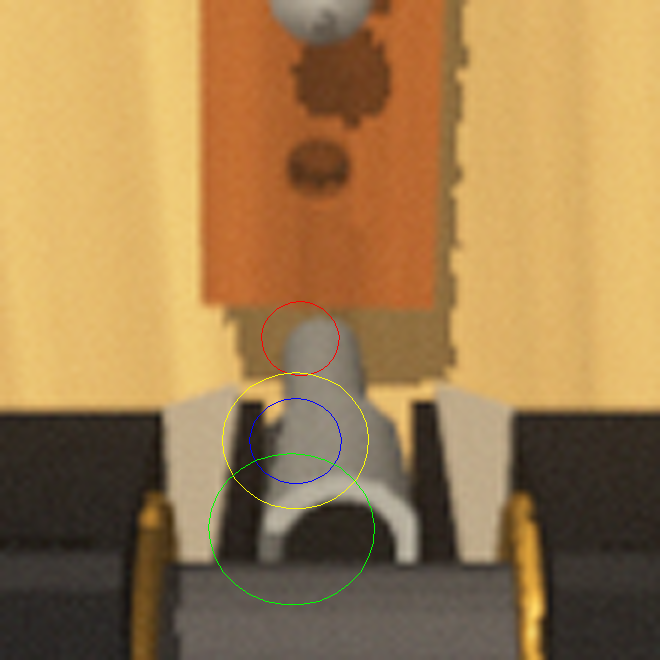

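View pics/s7o.png

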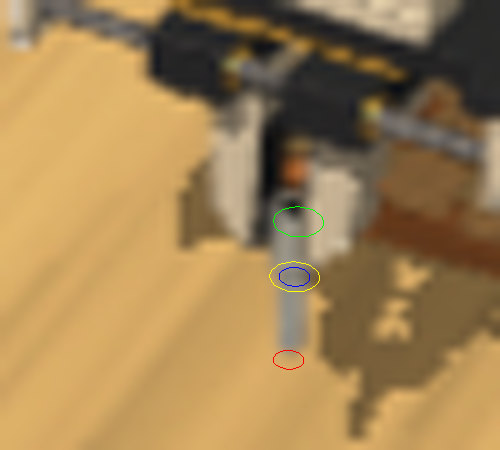

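Run:
```python
from h import *
st();c=snap('wrist','w8');st();d=snap('side','s8');st()
p,Rr,s=pose();print('cam in tool',(Rr.T@(c['position']-p)).round(4)*1000);print((Rr.T@rot(c['orientation'])).round(3))
bitov('w8','w8o',6,200,150,310,260);bitov('s8','s8o',10,265,85,315,130)
```

```text
t 5.6 p [ 0.4606 -0.2373  0.1624] x [0.065 0.998 0.001] z [-0.005  0.002 -1.   ] gap 0.0149 F [ 0.7 -0.1 -0.9] M [ 0.015 -0.06  -0.007] Mz 0.006 q [ 1.06  0.41 -0.77  1.92  0.34  0.96  0.05]
t 5.65 p [ 0.4595 -0.237   0.1611] x [0.066 0.998 0.003] z [-0.007  0.003 -1.   ] gap 0.0152 F [-0.1  0.1 -1.6] M [ 0.017 -0.064  0.053] Mz -0.053 q [ 1.05  0.41 -0.77  1.92  0.34  0.95  0.05]
t 5.7 p [ 0.459  -0.2367  0.1602] x [0.065 0.998 0.004] z [-0.008  0.004 -1.   ] gap 0.0146 F [ 0.3  0.2 -0.9] M [-0.02  -0.053  0.006] Mz -0.006 q [ 1.05  0.41 -0.77  1.92  0.34  0.95  0.05]
cam in tool [  71.1    2.4 -168.3]
[[-0.    -0.964 -0.264]
 [ 1.    -0.001  0.004]
 [-0.004 -0.264  0.964]]
```

View pics/w8o.png

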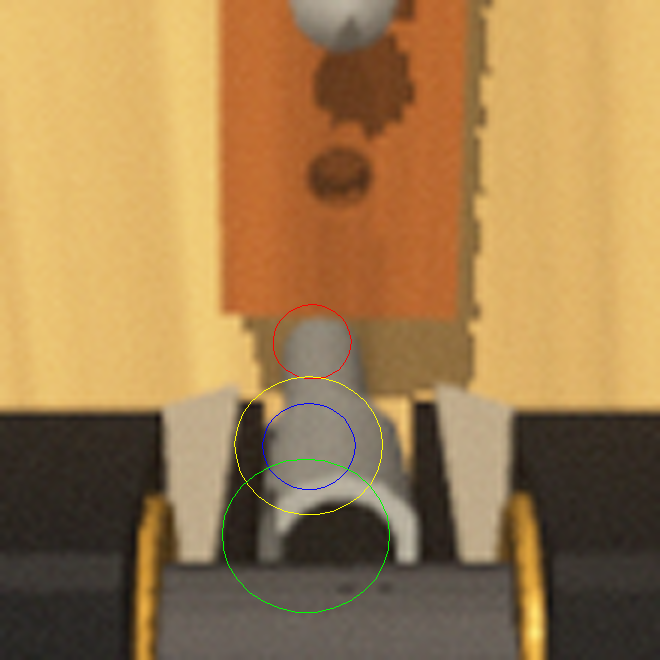

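View pics/s8o.png

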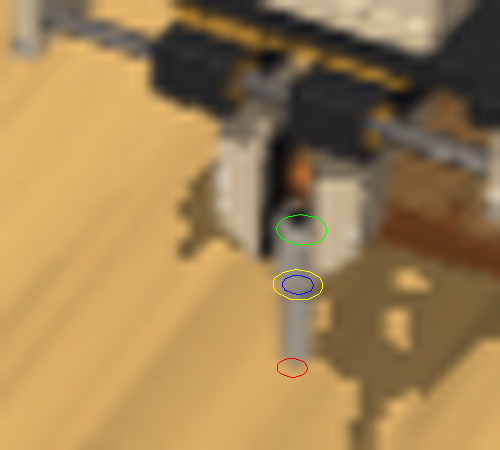

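play_rows([
  [[0, 0, 0], [0, 0, 0], 0],
  [[0, 0, 0], [0, 0, 0], 0],
  [[0, 0, 0], [0, 0, 0], 0],
])

```text
t: 6.0
tool_pos: [0.4566, -0.2355, 0.157]
ee_rot: [-2.281, -2.138, 0.007]
contact_force: [0.1, -0.1, -1.4]
finger_gap: 0.0147
```

Run:
```python
from h import *
st();c=snap('wrist','w9');st();d=snap('side','s9');st();snap('scene','e9');st()
p,Rr,s=pose();print('cam in tool',(Rr.T@(c['position']-p)).round(4)*1000)
crop('w9',200,150,310,260,7,'w9c');crop('s9',265,85,315,130,12,'s9c');crop('e9',150,230,250,360,5,'e9c')
```

```text
t 6.0 p [ 0.4566 -0.2355  0.157 ] x [0.065 0.998 0.007] z [-0.013  0.008 -1.   ] gap 0.0147 F [ 0.1 -0.1 -1.4] M [-0.048 -0.151  0.019] Mz -0.02 q [ 1.05  0.41 -0.77  1.93  0.35  0.95  0.05]
t 6.05 p [ 0.4565 -0.2354  0.1569] x [0.065 0.998 0.007] z [-0.014  0.008 -1.   ] gap 0.0148 F [-0.8 -0.5 -0.1] M [-0.005 -0.107 -0.01 ] Mz 0.01 q [ 1.05  0.41 -0.77  1.93  0.35  0.95  0.05]
t 6.1 p [ 0.4567 -0.2355  0.1571] x [0.065 0.998 0.007] z [-0.013  0.008 -1.   ] gap 0.0149 F [ 0.5 -0.5 -1.2] M [-0.029 -0.05  -0.001] Mz 0.001 q [ 1.05  0.41 -0.77  1.93  0.35  0.95  0.05]
t 6.15 p [ 0.4569 -0.2356  0.1574] x [0.065 0.998 0.007] z [-0.013  0.008 -1.   ] gap 0.015 F [-0.5 -0.3 -0.8] M [-0.002 -0.057 -0.007] Mz 0.007 q [ 1.05  0.41 -0.77  1.93  0.35  0.95  0.05]
cam in tool [  71.3    1.2 -165.8]
```

View pics/w9c.png

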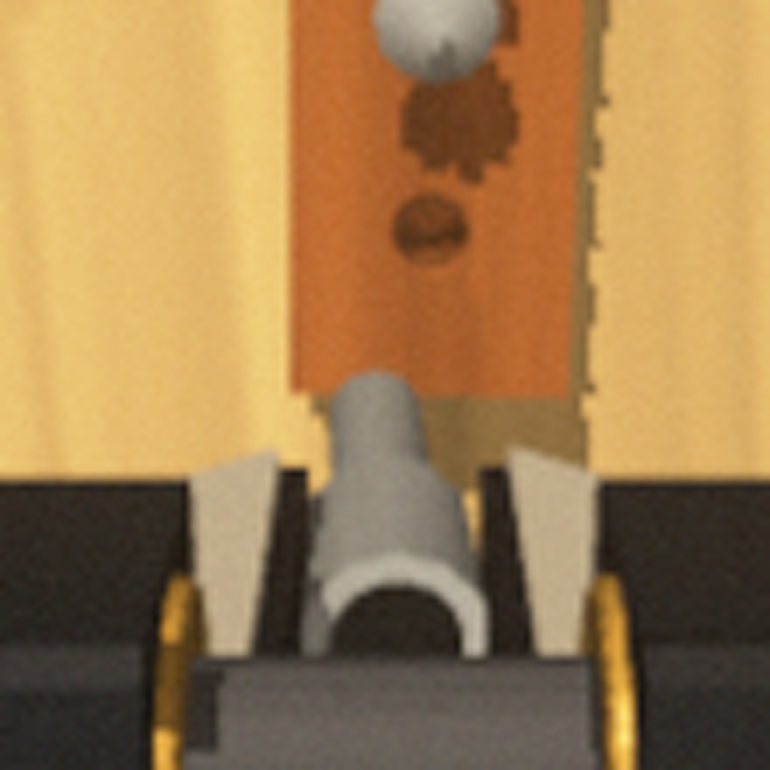

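View pics/s9c.png

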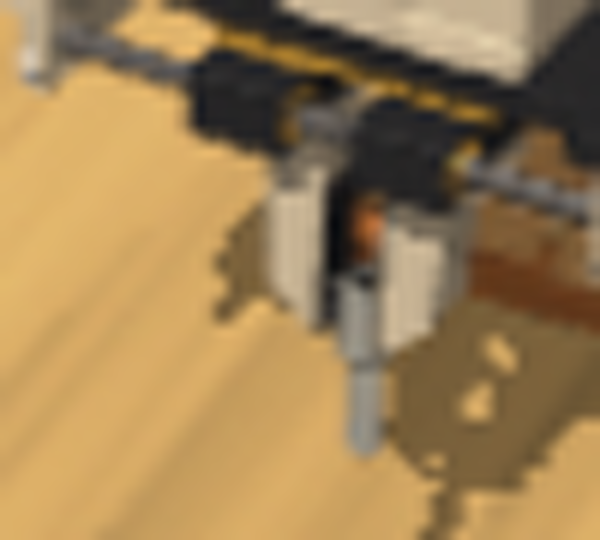

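View pics/e9c.png

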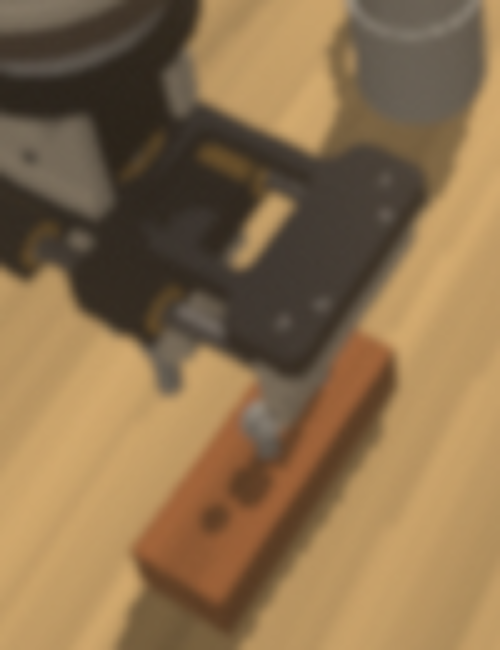

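Run:
```python
from h import *
w,d=load('w9'),load('s9');p,Rr,s=pose()
p=np.array([.4566,-.2355,.157])
foot,e=tri([(w,200+378/7,150+413/7),(d,265+365/12,85+445/12)]);print('foot',foot,e,'tool',(Rr.T@(foot-p)*1000).round(1))
top,e=tri([(w,200+397/7,150+640/7),(d,265+360/12,85+275/12)]);print('top',top,e,'tool',(Rr.T@(top-p)*1000).round(1),np.linalg.norm(top-foot))
v=(top-foot);print(v/np.linalg.norm(v),Rr[:,2])
bitov('w9','w9o',6,200,150,310,260,P=(p,Rr))
```

```text
foot [ 0.45459899 -0.23639654  0.12343212] [array([-2. ,  1.5]), array([-0.6,  0.1])] tool [-1.3 -1.5 33.6]
top [ 0.45823158 -0.23485162  0.18122504] [array([-1.2,  1.1]), array([-0.3,  0.1])] tool [  0.9   1.3 -24.2] 0.05792757469971295
[0.06270926 0.02666992 0.99767543] [-0.01280329  0.0076211  -0.99988899]
```

View pics/w9o.png

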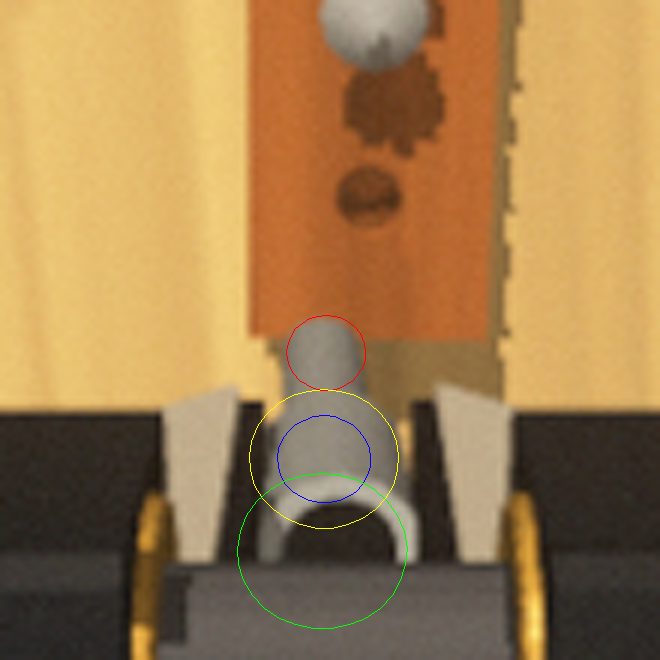

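```bash
cat >> h.py <<'E'
def goal_ax(a,xh): # tool z=-a, tool x = projection of heading xh deg vector
    z=-a;h=np.radians(xh);x=np.array([np.cos(h),np.sin(h),0]);x=x-z*(x@z);x/=np.linalg.norm(x);return np.column_stack([x,np.cross(z,x),z])
E
python3 - <<'E'
from h import *
a=axis(180);m=np.array([.5794,.1065,.1663])
plan(m+a*.13,goal_ax(a,90))
E
```

```text
total turn [-35.73   0.74  -3.74] | 35.9 total shift(tool now) [ 345.3   24.  -113.4] len 364.2
[-4.47, 0.09, -0.47] [43.2, 3.0, -14.2]
[-4.47, 0.09, -0.47] [43.2, 4.4, -13.8]
[-4.47, 0.09, -0.47] [43.1, 5.9, -13.3]
[-4.47, 0.09, -0.47] [43.1, 7.2, -12.8]
[-4.47, 0.09, -0.47] [43.1, 8.5, -12.1]
[-4.47, 0.09, -0.47] [43.0, 9.8, -11.3]
[-4.47, 0.09, -0.47] [42.9, 11.0, -10.4]
[-4.47, 0.09, -0.47] [42.9, 12.1, -9.4]
```

play_rows([
  [[-4.5, 0, -0.5], [35, 3, -14], 0],
  [[-4.5, 0, -0.5], [43, 4.5, -14], 0],
  [[-4.5, 0, -0.5], [43, 6, -13], 0],
  [[-4.5, 0, -0.5], [43, 7, -13], 0],
  [[-4.5, 0, -0.5], [43, 8.5, -12], 0],
  [[-4.5, 0, -0.5], [43, 10, -11], 0],
  [[-4.5, 0, -0.5], [43, 11, -10], 0],
  [[-4.5, 0, -0.5], [30, 8, -8], 0],
  [[0, 0, 0], [0, 0, 0], 0],
  [[0, 0, 0], [0, 0, 0], 0],
])

```text
t: 7.15
tool_pos: [0.5037, 0.0986, 0.2677]
ee_rot: [1.847, 1.862, 0.602]
contact_force: [0.1, 0.5, -0.4]
finger_gap: 0.0145
```

Run:
```python
from h import *
st();snap('wrist','w10');snap('side','s10');st()
a=axis(180);m=np.array([.5794,.1065,.1663])
plan(m+a*.13,goal_ax(a,90))
```

```text
t 7.15 p [0.5037 0.0986 0.2677] x [-0.005  1.    -0.009] z [ 0.593 -0.005 -0.805] gap 0.0145 F [ 0.1  0.5 -0.4] M [-0.002  0.704  0.   ] Mz -0.005 q [ 0.88 -0.31 -1.1   2.34 -0.3   0.34 -0.02]
t 7.25 p [0.504  0.0972 0.2678] x [-0.002  1.    -0.009] z [ 0.593 -0.006 -0.805] gap 0.0146 F [ 0.8 -0.  -0.7] M [-0.084  0.733  0.01 ] Mz -0.062 q [ 0.89 -0.31 -1.1   2.34 -0.3   0.34 -0.02]
total turn [1.39 0.35 0.41] | 1.5 total shift(tool now) [ 9.2  3.7 -3.6] len 10.6
[1.39, 0.35, 0.41] [9.2, 3.7, -3.6]
```

View pics/w10.png

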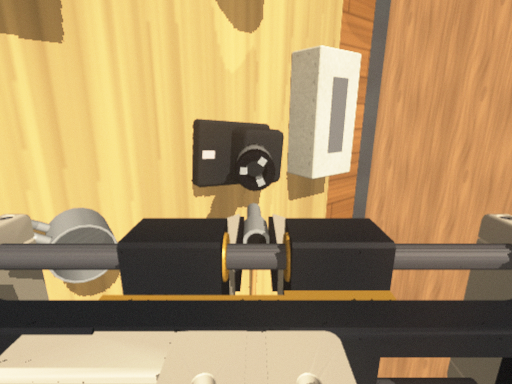

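View pics/s10.png

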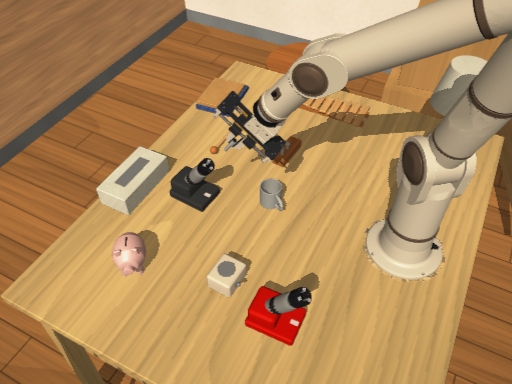

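Run:
```python
from h import *
print(np.round(bot.state()['joints'],4))
crop('w10',185,110,295,250,5,'w10c')
a=axis(180);m=np.array([.5794,.1065,.1663])
overlay('w10','w10o',m,a,5,185,110,295,250,RG)
```

```text
[ 0.8859 -0.3061 -1.1022  2.3364 -0.3029  0.3382 -0.024 ]
```

View pics/w10c.png

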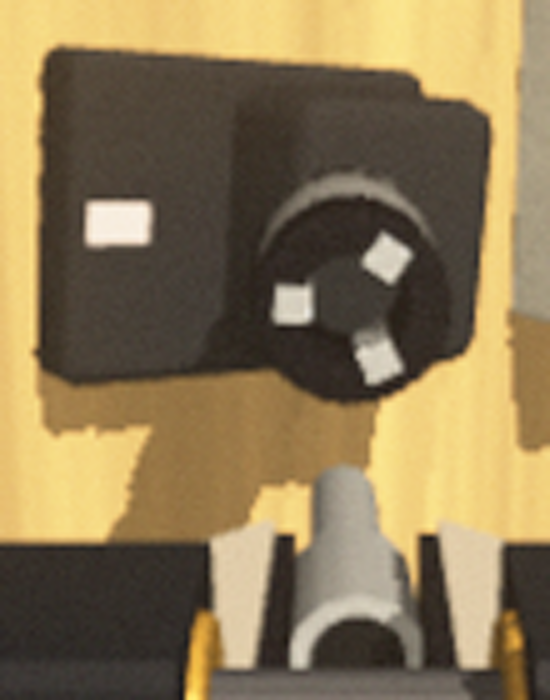

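View pics/w10o.png

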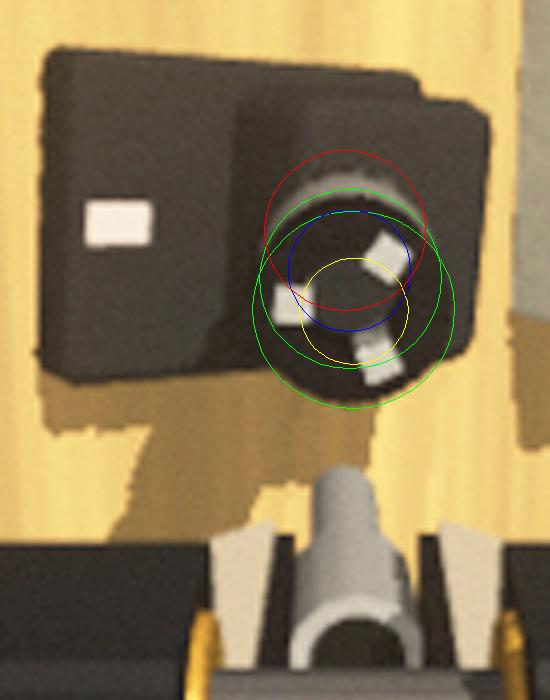

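Run:
```python
from h import *
s,d,w=load('scene0'),load('side0'),load('w10')
m,e=tri([(s,309.8,192),(d,207,164.5),(w,255.6,170.8)]);print(m,e)
a=axis(176)
overlay('w10','w10o',m,a,5,185,110,295,250,RG)
overlay('scene0','o1',m,a,6,280,170,370,270,RG); overlay('side0','o2',m,a,8,160,145,230,215,RG)
a_=[cv2.imread(f'pics/{n}.png') for n in ('w10o','o1','o2')]
a_=[cv2.resize(i,(int(i.shape[1]*500/i.shape[0])*1,500))for i in a_]
im=np.hstack(a_);print(im.shape);cv2.imwrite('pics/o3.png',cv2.resize(im,None,fx=min(1,800/im.shape[1]),fy=min(1,800/im.shape[1])) if 0 else im)
cv2.imwrite('pics/o3a.png',np.hstack(a_[:1]));cv2.imwrite('pics/o3b.png',np.hstack(a_[1:])[:, :800])
```

```text
[0.57940513 0.10706852 0.16630338] [array([ 0.7, -0.2]), array([0.4, 0.2]), array([-0.2,  0.6])]
(500, 1342, 3)
```

View pics/o3a.png

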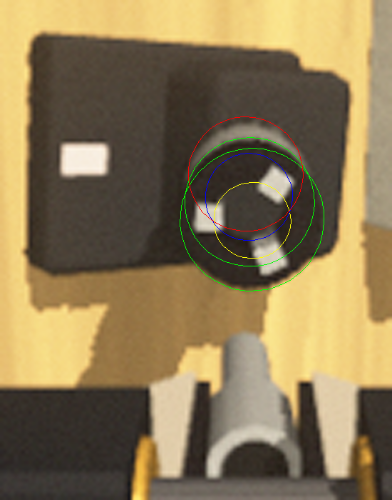

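View pics/o1.png

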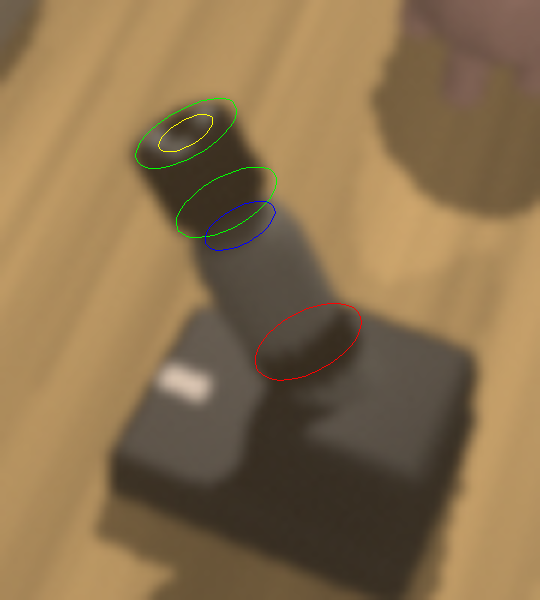

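View pics/o2.png

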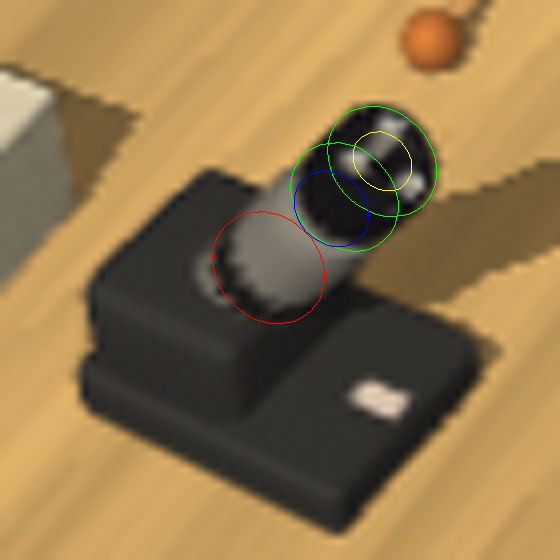

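Run:
```python
from h import *
m=np.array([.5794,.107,.1663])
for n,s,x0,y0 in (('scene0',6,280,170),('side0',8,160,145),('w10',5,185,110)):
    for h in (172,176,180,184):
        u,v=proj(load(n),m-axis(h)*.09);print(n,h,((u-x0+.5)*s-.5).round(0),((v-y0+.5)*s-.5).round(0),np.round(proj(load(n),m-axis(h)*.09),1))
crop('side0',175,150,225,190,16,'c5');crop('scene0',295,180,345,235,12,'c6')
```

```text
scene0 172 286.0 317.0 [327.3 222.4]
scene0 176 290.0 311.0 [327.9 221.4]
scene0 180 293.0 305.0 [328.4 220.4]
scene0 184 295.0 299.0 [328.7 219.4]
side0 172 291.0 247.0 [196.  175.4]
side0 176 286.0 252.0 [195.3 176.1]
side0 180 280.0 258.0 [194.6 176.8]
side0 184 275.0 264.0 [194.  177.6]
w10 172 345.0 266.0 [253.6 162.7]
w10 176 346.0 253.0 [253.8 160.1]
w10 180 346.0 239.0 [253.9 157.5]
w10 184 346.0 226.0 [253.8 154.9]
```

View pics/c5.png

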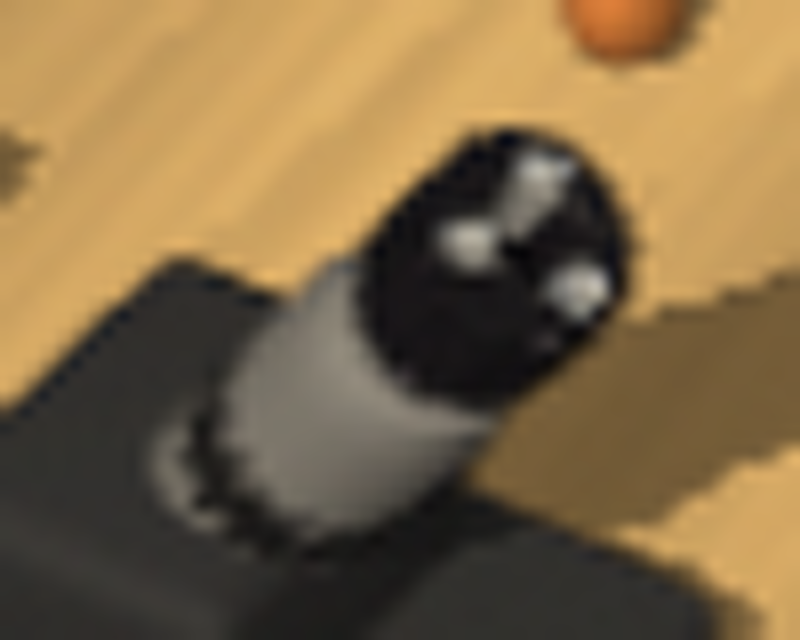

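View pics/c6.png

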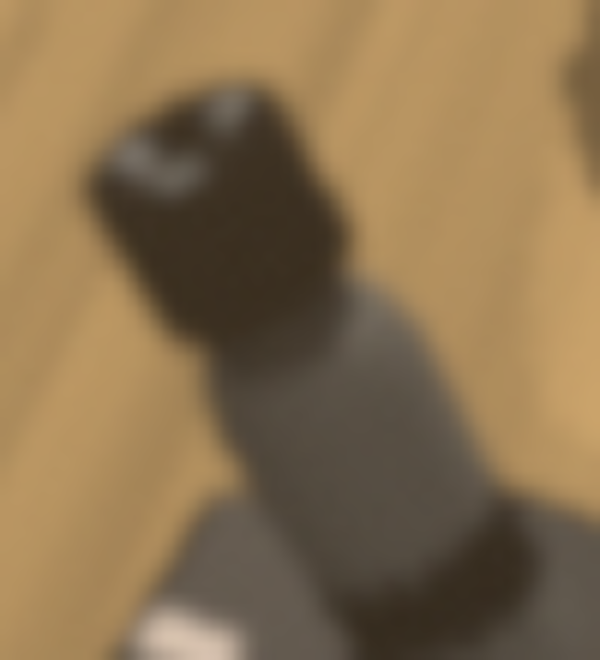

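Run:
```python
from h import *
st();a=axis(176);m=np.array([.5794,.107,.1663])
plan(m+a*.085,goal_ax(a,88))
```

```text
t 7.25 p [0.504  0.0972 0.2678] x [-0.002  1.    -0.009] z [ 0.593 -0.006 -0.805] gap 0.0146 F [ 0.8 -0.  -0.7] M [-0.084  0.733  0.01 ] Mz -0.062 q [ 0.89 -0.31 -1.1   2.34 -0.3   0.34 -0.02]
total turn [ 1.44 -1.96  2.02] | 3.2 total shift(tool now) [13.4  2.7 41.5] len 43.6
[1.44, -1.96, 2.02] [13.4, 2.7, 41.5]
```

play_rows([
  [[0.7, -1, 1], [7, 1.5, 21], 0],
  [[0.7, -1, 1], [7, 1.5, 20], 0],
  [[0, 0, 0], [0, 0, 0], 0],
  [[0, 0, 0], [0, 0, 0], 0],
])

```text
t: 7.65
tool_pos: [0.5298, 0.104, 0.2407]
ee_rot: [1.898, 1.817, 0.556]
contact_force: [-0.2, -1.1, -1.1]
finger_gap: 0.015
```

Run:
```python
from h import *
st();a=axis(176);m=np.array([.5794,.107,.1663])
plan(m+a*.085,goal_ax(a,88));c=snap('wrist','w11');bitov('w11','w11b',1,0,0,512,384,P=pose()[:2]);crop('w11b',190,120,310,250,6,'w11c')
```

```text
t 7.65 p [0.5298 0.104  0.2407] x [ 0.05   0.999 -0.02 ] z [ 0.576 -0.045 -0.817] gap 0.015 F [-0.2 -1.1 -1.1] M [ 0.072  0.701 -0.025] Mz 0.03 q [ 1.27 -0.28 -1.5   2.29 -0.2   0.29 -0.19]
total turn [ 0.25  0.29 -0.04] | 0.4 total shift(tool now) [ 6.6 -2.1  4.2] len 8.1
[0.25, 0.29, -0.04] [6.6, -2.1, 4.2]
```

View pics/w11c.png

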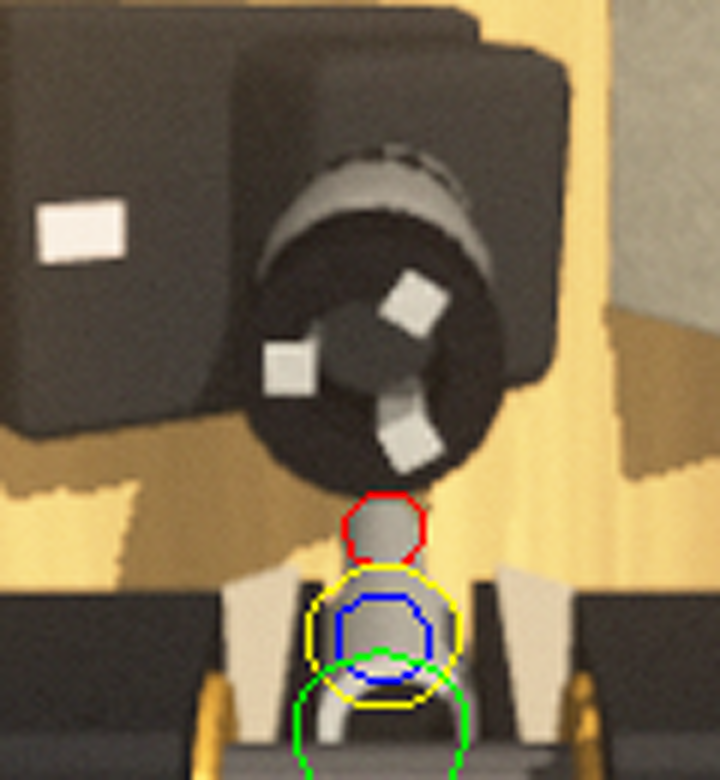

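J3 has drifted to -1.50, and its limit is -1.54. Before going on, I'll identify the arm's kinematics from the logged poses so I can keep the joints in range.

```bash
cat > kin.py <<'E'
import numpy as np, itertools
from scipy.optimize import least_squares
from scipy.spatial.transform import Rotation as R
D=[# q, p, x, z
([1.39020189,0.50162464,-0.42681464,1.55119643,0.22078747,1.13826881,-0.21029816],[.27883,-.58657,.21793],[.903,.429,0],[-.001,.001,-1]),
([1.09,.38,-.82,1.92,.34,.98,.22],[.4583,-.2267,.1778],[-.11,.994,.001],[-.002,.001,-1]),
([.99,.5,-.7,1.96,.44,.83,-.03],[.462,-.2428,.0988],[.081,.997,-.005],[-.002,-.005,-1]),
([.96,.55,-.67,1.98,.49,.77,-.06],[.4632,-.2399,.0628],[.068,.998,-.003],[.001,-.004,-1]),
([.94,.59,-.64,1.99,.52,.73,-.09],[.4628,-.2393,.0407],[.067,.998,-.003],[0,-.003,-1]),
([1.05,.41,-.77,1.93,.35,.95,.05],[.4566,-.2355,.157],[.065,.998,.007],[-.013,.008,-1]),
([1.06,.40,-.77,1.92,.34,.96,.06],[.4637,-.2378,.1665],[.065,.998,-.001],[.001,-.001,-1]),
([.8859,-.3061,-1.1022,2.3364,-.3029,.3382,-.024],[.504,.0972,.2678],[-.002,1,-.009],[.593,-.006,-.805]),
([1.27,-.28,-1.5,2.29,-.20,.29,-.19],[.5298,.104,.2407],[.05,.999,-.02],[.576,-.045,-.817]),
]
def Rz(t):c,s=np.cos(t),np.sin(t);return np.array([[c,-s,0],[s,c,0],[0,0,1]])
def Ry(t):c,s=np.cos(t),np.sin(t);return np.array([[c,0,s],[0,1,0],[-s,0,c]])
def fk(q,P,S):
    d1,d3,ae,d5,ae2,aw,d7=P[:7];o=P[7:14]
    M=Rz(S[0]*q[0]+o[0]);p=np.array([0,0,d1])+M@[P[14],0,0];M=M@Ry(q[1]+o[1]);
    p=p+M@[0,0,d3];M=M@Rz(S[1]*q[2]+o[2]);p=p+M@[ae,0,0];M=M@Ry(q[3]+o[3]);p=p+M@[ae2,0,d5]
    M=M@Rz(S[2]*q[4]+o[4]);M=M@Ry(q[5]+o[5]);p=p+M@[aw,0,0]
    M=M@Rz(S[3]*q[6]+o[6]);p=p+M@[0,0,d7];return p,M
def res(P,S,D=D):
    r=[]
    for q,p,x,z in D:
        a,M=fk(q,P,S);r+=list((a-np.array(p))/.005)+list((M[:,0]-x)/.01)+list((M[:,2]-z)/.01)
    return np.array(r+list((P[:7]-[.35,.4,0,.4,0,0.05,.25])*1+list())+list(P[8:13]*30)+[P[14]*30])
if __name__=='__main__':
    best=[]
    for S in itertools.product([1,-1],repeat=4):
        for o0 in (0,np.pi/2,np.pi,-np.pi/2):
            for o6 in (0,np.pi/2,np.pi,-np.pi/2):
                P0=np.array([.35,.4,0,.4,0,.05,.25,o0,0,0,0,0,0,o6,0]);s=least_squares(res,P0,args=(S,),loss='soft_l1',max_nfev=60);best.append((s.cost,S,s.x))
    best.sort(key=lambda b:b[0])
    for b in best[:4]:print(b[0],b[1],b[2].round(3))
    np.save('kin.npy',np.r_[best[0][2],best[0][1]])
    for q,p,x,z in D:
        a,M=fk(q,best[0][2],best[0][1]);print((1000*(a-p)).round(1),(M[:,0]-x).round(3),(M[:,2]-z).round(3))
E
python3 kin.py
```

```text
Traceback (most recent call last):
  File "kin.py", line 33, in <module>
    P0=np.array([.35,.4,0,.4,0,.05,.25,o0,0,0,0,0,0,o6,0]);s=least_squares(res,P0,args=(S,),loss='soft_l1',max_nfev=60);best.append((s.cost,S,s.x))
                                                             ~~~~~~~~~~~~~^^^^^^^^^^^^^^^^^^^^^^^^^^^^^^^^^^^^^^^^^^^^^
  File "kin.py", line 27, in res
    return np.array(r+list((P[:7]-[.35,.4,0,.4,0,0.05,.25])*1+list())+list(P[8:13]*30)+[P[14]*30])
                           ~~~~~~~~~~~~~~~~~~~~~~~~~~~~~~~~~~^~~~~~~
ValueError: operands could not be broadcast together with shapes (7,) (0,)
```

```bash
sed -i 's/\*1+list())+list(P\[8/*1)+list(P[8/' kin.py; time python3 kin.py
```

```text
6.12702468468945 (-1, -1, -1, -1) [ 3.350e-01  5.240e-01 -2.200e-02  4.710e-01  1.400e-02 -5.000e-03
  3.770e-01 -2.300e-02  1.300e-02 -8.000e-03 -2.200e-02 -1.000e-03
  1.200e-02  1.536e+00  2.000e-03]
6.127024684689466 (-1, -1, -1, -1) [ 3.350e-01  5.240e-01 -2.200e-02  4.710e-01  1.400e-02 -5.000e-03
  3.770e-01 -2.300e-02  1.300e-02 -8.000e-03 -2.200e-02 -1.000e-03
  1.200e-02  1.536e+00  2.000e-03]
6.127024684689493 (-1, -1, -1, -1) [ 3.350e-01  5.240e-01 -2.200e-02  4.710e-01  1.400e-02 -5.000e-03
  3.770e-01 -2.300e-02  1.300e-02 -8.000e-03 -2.200e-02 -1.000e-03
  1.200e-02  1.536e+00  2.000e-03]
6.127024684690144 (-1, -1, -1, -1) [ 3.350e-01  5.240e-01 -2.200e-02  4.710e-01  1.400e-02 -5.000e-03
  3.770e-01 -2.300e-02  1.300e-02 -8.000e-03 -2.200e-02 -1.000e-03
  1.200e-02  1.536e+00  2.000e-03]
[ 1.   0.4 -1.6] [-0.     0.002 -0.001] [-0.002  0.004  0.   ]
[-0.2 -4.7  0.9] [ 0.004  0.    -0.003] [ 0.002 -0.003  0.   ]
[3.1 0.8 0.4] [-0.002 -0.    -0.   ] [ 0.002 -0.001  0.   ]
[2.4 0.9 4.2] [-0.005 -0.    -0.001] [-0.001 -0.     0.   ]
[0.  0.3 1.3] [ 0.006 -0.001  0.004] [-0.005  0.004  0.   ]
[-0.   2.8 -0.1] [-0.004  0.    -0.001] [ 0.001 -0.002  0.   ]
[-6.1 -0.6 -1.9] [ 0.005 -0.     0.004] [-0.007  0.005  0.   ]
[-2.3  5.  -4.9] [-0.004 -0.    -0.006] [ 0.002 -0.002  0.001]
[ 3.2 -3.8  1.2] [ 0.005 -0.001  0.002] [ 0.007 -0.002  0.006]
real	5m49.552s
user	5m32.744s
sys	0m0.360s
```

```bash
cat > ik.py <<'E'
import numpy as np
from kin import fk
from scipy.spatial.transform import Rotation as R
from scipy.optimize import least_squares
K=np.load('kin.npy');P,S=K[:15],K[15:]
LO=np.array([-2.88,-.31,-1.54,.2,-1.41,.19,-2.57]);HI=np.array([2.88,2.03,1.56,2.42,4.55,2.02,2.57])
def F(q): return fk(q,P,S)
def err(q,p,M):
    a,B=F(q);return np.r_[p-a,B@R.from_matrix(B.T@M).as_rotvec()]
def J(q):
    a,B=F(q);j=np.zeros((6,7))
    for i in range(7):
        d=np.array(q,float);d[i]+=1e-5;c,C=F(d);j[:3,i]=(c-a)/1e-5;j[3:,i]=R.from_matrix(C@B.T).as_rotvec()/1e-5
    return j
def step(q,p,M,lam=.02,n=8):
    q=np.array(q,float)
    for _ in range(n):
        j=J(q);q=np.clip(q+j.T@np.linalg.solve(j@j.T+lam**2*np.eye(6),err(q,p,M)),LO,HI)
    return q
def path(q,p1,M1,n=20,**k):
    p0,M0=F(q);w=R.from_matrix(M0.T@M1).as_rotvec();out=[]
    for i in range(1,n+1):
        q=step(q,p0+(p1-p0)*i/n,M0@R.from_rotvec(w*i/n).as_matrix(),**k);out.append(q)
    return out
E
python3 - <<'E'
from ik import *; from h import axis,goal_ax
a=axis(176);m=np.array([.5794,.107,.1663])
q10=[.8859,-.3061,-1.1022,2.3364,-.3029,.3382,-.024]
for lam in (.001,.02,.1): 
  o=path(q10,m+a*.09,goal_ax(a,88),lam=lam);print(lam,o[-1].round(2),np.linalg.norm(err(o[-1],m+a*.09,goal_ax(a,88))).round(4))
from h import bot
q=bot.state()['joints'];print(np.round(q,3),J(q).shape,np.linalg.svd(J(q))[1].round(3))
for lam in (.001,.02,.1):
  o=path(q,m+a*.004,goal_ax(a,88),lam=lam)
  for i in (4,9,14,19): print(lam,o[i].round(2))
E
```

```text
0.001 [ 1.26 -0.3  -1.5   2.28 -0.26  0.31 -0.15] 0.0
0.02 [ 1.26 -0.3  -1.5   2.28 -0.26  0.31 -0.15] 0.0
0.1 [ 1.26 -0.3  -1.5   2.28 -0.26  0.31 -0.14] 0.0001
[ 1.263 -0.284 -1.501  2.291 -0.2    0.294 -0.189] (6, 7) [1.953 1.666 1.297 0.316 0.274 0.07 ]
0.001 [ 1.43 -0.31 -1.54  2.29 -0.35  0.25 -0.05]
0.001 [ 1.56 -0.31 -1.54  2.31 -0.63  0.23  0.2 ]
0.001 [ 1.38 -0.31 -1.54  2.42 -0.89  0.19  0.51]
0.001 [-0.14  0.2  -0.23  2.26  1.19  0.28 -1.5 ]
0.02 [ 1.43 -0.31 -1.54  2.29 -0.35  0.25 -0.06]
0.02 [ 1.56 -0.31 -1.54  2.31 -0.62  0.23  0.2 ]
0.02 [ 1.63 -0.31 -1.54  2.34 -0.91  0.2   0.47]
0.02 [ 1.37 -0.31 -1.52  2.42 -1.38  0.19  1.05]
0.1 [ 1.38 -0.3  -1.54  2.29 -0.29  0.26 -0.11]
0.1 [ 1.48 -0.31 -1.54  2.3  -0.5   0.25  0.09]
0.1 [ 1.56 -0.31 -1.54  2.31 -0.71  0.23  0.28]
0.1 [ 1.64 -0.31 -1.54  2.33 -0.91  0.22  0.47]
```

```bash
cat > srch.py <<'E'
from ik import *; from h import axis,goal_ax
a=axis(176);m=np.array([.5794,.107,.1663]);rng=np.random.default_rng(0)
for d in (.06,.004,-.010,.035):
  print('d',d)
  for xh in range(-180,180,30):
    p,M=m+a*d,goal_ax(a,86+xh);best=None
    for k in range(25):
        q0=rng.uniform(LO+.1,HI-.1)
        s=least_squares(lambda q:np.r_[err(q,p,M)*np.r_[[100]*3,[50]*3],.02*((q-(LO+HI)/2)/(HI-LO))**3*8],q0,bounds=(LO+.02,HI-.02),max_nfev=60)
        if np.linalg.norm(err(s.x,p,M))<2e-3:
            mg=np.min(np.minimum(s.x-LO,HI-s.x))
            if best is None or mg>best[0]:best=(mg,s.x)
    print(xh,None if best is None else (best[0].round(2),best[1].round(2)))
E
time timeout 570 python3 srch.py
```

```text
d 0.06
-180 (np.float64(0.14), array([ 0.81,  0.23, -1.34,  2.28,  1.17,  0.54,  1.66]))
-150 (np.float64(0.14), array([ 0.84,  0.26, -1.38,  2.28,  1.2 ,  0.57,  2.08]))
-120 (np.float64(0.05), array([-1.61,  0.28,  1.38,  2.28, -0.35,  0.24, -2.26]))
-90 (np.float64(0.08), array([-1.18,  0.09,  0.85,  2.28,  0.55,  0.27, -2.49]))
-60 (np.float64(0.14), array([ 0.23,  0.07, -0.64,  2.28,  0.91,  0.37, -2.22]))
-30 (np.float64(0.14), array([ 0.82,  0.24, -1.35,  2.28,  1.18,  0.55, -1.93]))
0 (np.float64(0.14), array([ 0.83,  0.24, -1.36,  2.28,  1.18,  0.55, -1.49]))
30 (np.float64(0.14), array([ 0.65,  0.14, -1.11,  2.28,  1.05,  0.44, -0.94]))
60 (np.float64(0.14), array([ 0.8 ,  0.22, -1.32,  2.28,  1.16,  0.53, -0.51]))
90 (np.float64(0.14), array([ 0.78,  0.2 , -1.28,  2.28,  1.14,  0.51,  0.12]))
120 (np.float64(0.14), array([ 0.7 ,  0.16, -1.18,  2.28,  1.08,  0.46,  0.78]))
150 (np.float64(0.14), array([ 0.8 ,  0.22, -1.32,  2.28,  1.16,  0.53,  1.23]))
d 0.004
-180 (np.float64(0.16), array([ 0.72,  0.57, -1.36,  2.26,  1.55,  0.8 ,  1.42]))
-150 (np.float64(0.16), array([ 0
[... 2152 characters left out ...]
0.35, -0.98]))
-60 (np.float64(0.14), array([ 0.24,  0.15, -0.66,  2.28,  1.11,  0.37, -2.39]))
-30 (np.float64(0.15), array([ 0.78,  0.43, -1.39,  2.27,  1.4 ,  0.71, -2.08]))
0 (np.float64(0.15), array([ 0.77,  0.4 , -1.36,  2.27,  1.38,  0.67, -1.63]))
30 (np.float64(0.15), array([ 0.78,  0.42, -1.38,  2.27,  1.4 ,  0.7 , -1.2 ]))
60 (np.float64(0.15), array([ 0.68,  0.29, -1.2 ,  2.27,  1.3 ,  0.55, -0.63]))
90 (np.float64(0.15), array([ 0.78,  0.41, -1.37,  2.27,  1.39,  0.69, -0.07]))
120 (np.float64(0.15), array([ 0.77,  0.4 , -1.35,  2.27,  1.38,  0.67,  0.55]))
150 (np.float64(0.15), array([ 0.77,  0.4 , -1.36,  2.27,  1.39,  0.68,  1.07]))
real	3m49.700s
user	3m43.832s
sys	0m0.295s
```

```bash
cat > rs.py <<'E'
from ik import *; from h import axis,goal_ax
import sys,time
from h import bot
a=axis(176);m=np.array([.5794,.107,.1663]);seed=int(sys.argv[1]);rng=np.random.default_rng(seed)
q0=np.array(bot.state()['joints'])
def go(q,p1,M1):
    p0,M0=F(q);w=R.from_matrix(M0.T@M1).as_rotvec();n=int(np.ceil(max(np.linalg.norm(w)/.13,np.linalg.norm(p1-p0)/.035,1)))
    L=[]
    for i in range(1,n+1):
        q=step(q,p0+(p1-p0)*i/n,M0@R.from_rotvec(w*i/n).as_matrix(),n=2);L.append(q)
    return L
t0=time.time();res=[]
while time.time()-t0<170:
    k=rng.integers(1,4);W=[]
    for _ in range(k):
        tilt=rng.uniform(0,60);hd=rng.uniform(0,360);ax=axis(hd,tilt);W.append((np.array([rng.uniform(.4,.62),rng.uniform(-.2,.15),rng.uniform(.24,.42)]),goal_ax(ax,rng.uniform(0,360)),(hd,tilt)))
    xh=rng.choice([60,90,120,150,180,210]);W.append((m+a*.07,goal_ax(a,86+xh),None));W.append((m-a*.01,goal_ax(a,86+xh),None))
    q=q0;L=[]
    for w in W: L+=go(q,w[0],w[1]);q=L[-1]
    e=np.linalg.norm(err(q,*W[-1][:2]))
    A=np.array(L);mg=np.minimum(A-LO,HI-A).min(1)
    if e<2e-3:
        pz=min(F(x)[0][2] for x in L[:-4])
        res.append((mg[6:].min(),mg[-4:].min(),len(L),seed,xh,[(w[0].round(3),w[1].round(4).tolist(),w[2]) for w in W[:-2]],q))
res.sort(key=lambda r:-r[0])
import pickle;pickle.dump(res[:10],open(f'rs{seed}.pkl','wb'))
for r in res[:3]:print(np.round(r[0],3),np.round(r[1],3),r[2],r[4],[w[0] for w in r[5]],r[6].round(2))
print(len(res))
E
nproc; for s in 1 2 3 4; do OPENBLAS_NUM_THREADS=1 python3 rs.py $s & done; wait
```

```text
4
this script no longer has the robot
this script no longer has the robot
0.139 0.139 34 210 [array([ 0.573, -0.005,  0.321])] [ 0.52  0.4  -1.03  2.25  1.5   0.56  1.85]
0.138 0.138 40 90 [array([ 0.517, -0.089,  0.268])] [ 0.48  0.38 -0.97  2.25  1.49  0.53 -0.16]
0.138 0.138 35 90 [array([ 0.411, -0.122,  0.282]), array([ 0.549, -0.176,  0.386])] [ 0.47  0.37 -0.96  2.25  1.48  0.52 -0.16]
232
0.139 0.139 30 90 [array([ 0.5  , -0.072,  0.253])] [ 0.52  0.4  -1.03  2.25  1.5   0.56 -0.17]
0.139 0.139 31 180 [array([0.545, 0.039, 0.388])] [ 0.52  0.4  -1.03  2.25  1.5   0.56  1.4 ]
0.138 0.138 40 90 [array([0.479, 0.016, 0.266])] [ 0.5   0.39 -1.    2.25  1.49  0.54 -0.16]
235
```

```bash
cat > show.py <<'E'
import pickle,glob
from ik import *; from h import axis,goal_ax,bot
import sys
q0=np.array(bot.state()['joints']);a=axis(176);m=np.array([.5794,.107,.1663])
for f in sorted(glob.glob('rs*.pkl')):
    for r in pickle.load(open(f,'rb'))[:2]:
        q=q0;L=[];T=[]
        for p,M,_ in r[5]+[(m+a*.07,goal_ax(a,86+r[4]),0),(m-a*.01,goal_ax(a,86+r[4]),0)]:
            p=np.array(p);M=np.array(M)
            p0,M0=F(q);w=R.from_matrix(M0.T@M).as_rotvec();n=int(np.ceil(max(np.linalg.norm(w)/.13,np.linalg.norm(p-p0)/.035,1)));T.append((n,np.degrees(np.linalg.norm(w)).round()))
            for i in range(1,n+1):
                q=step(q,p0+(p-p0)*i/n,M0@R.from_rotvec(w*i/n).as_matrix(),n=2);L.append(q)
        A=np.array(L);print(f,r[4],[(w[0],w[2]) for w in r[5]],T);print(np.minimum(A-LO,HI-A).min(1).round(2));print(np.abs(np.diff(A,axis=0)).max().round(2))
E
python3 show.py
```

```text
rs2.pkl 210 [(array([ 0.573, -0.005,  0.321]), (13.670179542058527, 8.062739070451197))] [(21, np.float64(151.0)), (10, np.float64(68.0)), (3, np.float64(0.0))]
[0.09 0.13 0.17 0.2  0.23 0.27 0.32 0.36 0.41 0.46 0.5  0.49 0.49 0.48
 0.48 0.47 0.46 0.46 0.45 0.44 0.43 0.4  0.36 0.32 0.28 0.25 0.21 0.18
 0.16 0.16 0.14 0.14 0.15 0.17]
0.25
rs2.pkl 90 [(array([ 0.517, -0.089,  0.268]), (240.82100639030358, 40.83783433515738))] [(13, np.float64(90.0)), (24, np.float64(171.0)), (3, np.float64(0.0))]
[0.09 0.13 0.18 0.21 0.24 0.27 0.3  0.34 0.36 0.39 0.42 0.44 0.47 0.48
 0.48 0.46 0.44 0.42 0.41 0.39 0.37 0.35 0.33 0.32 0.3  0.28 0.27 0.25
 0.24 0.23 0.22 0.22 0.23 0.22 0.19 0.17 0.14 0.14 0.15 0.17]
0.21
rs3.pkl 90 [(array([ 0.5  , -0.072,  0.253]), (274.2974032037905, 29.590308550287187))] [(9, np.float64(63.0)), (18, np.float64(134.0)), (3, np.float64(0.0))]
[0.07 0.03 0.   0.24 0.29 0.33 0.38 0.42 0.47 0.44 0.42 0.39 0.37 0.34
 0.32 0.29 0.27 0.24 0.22 0.2  0.18 0.16 0.15 0.14 0.15 0.16 0.14 0.14
 0.15 0.17]
0.24
rs3.pkl 180 [(array([0.545, 0.039, 0.388]), (298.7592747387524, 13.122925474128273))] [(11, np.float64(76.0)), (17, np.float64(120.0)), (3, np.float64(0.0))]
[0.13 0.2  0.23 0.27 0.32 0.38 0.45 0.5  0.5  0.49 0.49 0.47 0.45 0.43
 0.4  0.38 0.36 0.33 0.31 0.28 0.25 0.23 0.2  0.18 0.16 0.16 0.17 0.14
 0.14 0.15 0.17]
0.2
```

Run:
```python
import pickle
from h import *
r=pickle.load(open('rs3.pkl','rb'));r=[x for x in r if x[4]==180][0]
p,M,_=r[5][0];print(p,np.array(M).round(3));np.save('wp.npy',np.array(M))
plan(p,np.array(M),11)
```

```text
[0.545 0.039 0.388] [[-0.896  0.43  -0.109]
 [ 0.404  0.893  0.199]
 [ 0.183  0.134 -0.974]]
total turn [ 29.59  35.13 -60.66] | 76.1 total shift(tool now) [ -67.2   99.3 -108.3] len 161.6
[2.69, 3.19, -5.51] [-6.1, 9.0, -9.8]
[2.69, 3.19, -5.51] [-6.4, 7.9, -10.6]
[2.69, 3.19, -5.51] [-6.5, 6.8, -11.3]
[2.69, 3.19, -5.51] [-6.4, 5.7, -12.0]
[2.69, 3.19, -5.51] [-6.2, 4.5, -12.5]
[2.69, 3.19, -5.51] [-5.9, 3.3, -13.1]
[2.69, 3.19, -5.51] [-5.4, 2.1, -13.5]
[2.69, 3.19, -5.51] [-4.8, 1.0, -13.9]
[2.69, 3.19, -5.51] [-4.0, -0.1, -14.1]
[2.69, 3.19, -5.51] [-3.2, -1.1, -14.3]
[2.69, 3.19, -5.51] [-2.2, -2.1, -14.4]
```

play_rows([
  [[2.7, 3.2, -5.5], [-6, 9, -10], 0],
  [[2.7, 3.2, -5.5], [-6.5, 8, -11], 0],
  [[2.7, 3.2, -5.5], [-6.5, 7, -11], 0],
  [[2.7, 3.2, -5.5], [-6.5, 5.5, -12], 0],
  [[2.7, 3.2, -5.5], [-6, 4.5, -12.5], 0],
  [[2.7, 3.2, -5.5], [-6, 3, -13], 0],
  [[2.7, 3.2, -5.5], [-5.5, 2, -13.5], 0],
  [[2.7, 3.2, -5.5], [-5, 1, -14], 0],
  [[2.7, 3.2, -5.5], [-4, 0, -14], 0],
  [[2.7, 3.2, -5.5], [-3, -1, -14], 0],
])

```text
t: 8.7
tool_pos: [0.5403, 0.0301, 0.3677]
ee_rot: [-0.759, -2.898, -0.257]
contact_force: [0.5, 0.3, 0.2]
finger_gap: 0.0149
```

Run:
```python
from h import *
from ik import path,LO,HI
st();a=axis(176);m=np.array([.5794,.107,.1663])
M=goal_ax(a,86+180)
q=bot.state()['joints'];L=path(q,m+a*.08,M,n=20,n_=0) if 0 else path(q,m+a*.08,M,n=20)
A=np.array(L);print(np.minimum(A-LO,HI-A).min(1).round(2),A[-1].round(2))
plan(m+a*.08,M,18)
```

```text
t 8.7 p [0.5403 0.0301 0.3677] x [-0.864  0.473  0.173] z [-0.087  0.198 -0.976] gap 0.0149 F [0.5 0.3 0.2] M [-0.109 -0.261 -0.004] Mz -0.038 q [ 0.78  0.37 -0.99  1.55  0.1   1.44  0.86]
[0.53 0.51 0.49 0.47 0.45 0.43 0.41 0.39 0.37 0.35 0.32 0.3  0.28 0.26
 0.23 0.22 0.2  0.19 0.18 0.14] [ 0.88  0.08 -1.34  2.28  0.91  0.44  1.88]
total turn [  36.89  -34.21 -112.66] | 123.4 total shift(tool now) [ 20.2  47.7 149.1] len 157.8
[2.05, -1.9, -6.26] [1.1, 2.7, 8.3]
[2.05, -1.9, -6.26] [1.1, 3.1, 8.1]
[2.05, -1.9, -6.26] [1.0, 3.5, 8.0]
[2.05, -1.9, -6.26] [0.9, 3.9, 7.8]
[2.05, -1.9, -6.26] [0.7, 4.2, 7.7]
[2.05, -1.9, -6.26] [0.4, 4.5, 7.5]
[2.05, -1.9, -6.26] [0.2, 4.8, 7.3]
[2.05, -1.9, -6.26] [-0.1, 5.1, 7.1]
[2.05, -1.9, -6.26] [-0.5, 5.3, 7.0]
[2.05, -1.9, -6.26] [-0.8, 5.5, 6.8]
[2.05, -1.9, -6.26] [-1.2, 5.6, 6.6]
[2.05, -1.9, -6.26] [-1.6, 5.7, 6.5]
[2.05, -1.9, -6.26] [-2.0, 5.7, 6.3]
[2.05, -1.9, -6.26] [-2.5, 5.7, 6.2]
[2.05, -1.9, -6.26] [-2.9, 5.6, 6.1]
[2.05, -1.9, -6.26] [-3.3, 5.5, 6.0]
[2.05, -1.9, -6.26] [-3.7, 5.4, 5.9]
[2.05, -1.9, -6.26] [-4.1, 5.1, 5.8]
```

play_rows([
  [[2, -1.9, -6.3], [1, 2.7, 8], 0],
  [[2, -1.9, -6.3], [1, 3, 8], 0],
  [[2, -1.9, -6.3], [1, 3.5, 8], 0],
  [[2, -1.9, -6.3], [1, 4, 8], 0],
  [[2, -1.9, -6.3], [0.7, 4.2, 7.7], 0],
  [[2, -1.9, -6.3], [0.4, 4.5, 7.5], 0],
  [[2, -1.9, -6.3], [0, 4.8, 7.3], 0],
  [[2, -1.9, -6.3], [0, 5, 7], 0],
  [[2, -1.9, -6.3], [-0.5, 5.3, 7], 0],
  [[2, -1.9, -6.3], [-0.8, 5.5, 6.8], 0],
])

```text
t: 9.7
tool_pos: [0.5372, 0.0644, 0.2709]
ee_rot: [-0.919, 2.814, -0.289]
contact_force: [-1.0, -0.4, -0.4]
finger_gap: 0.015
```

Run:
```python
from h import *
from ik import path,LO,HI
st();a=axis(176);m=np.array([.5794,.107,.1663])
M=goal_ax(a,86+180)
q=bot.state()['joints'];L=path(q,m+a*.085,M,n=20)
A=np.array(L);print(np.minimum(A-LO,HI-A).min(1).round(2),A[-1].round(2))
plan(m+a*.085,M)
```

```text
t 9.7 p [0.5372 0.0644 0.2709] x [-0.796 -0.597 -0.098] z [ 0.217 -0.131 -0.967] gap 0.015 F [-1.  -0.4 -0.4] M [0.322 0.165 0.036] Mz 0.014 q [ 0.74  0.27 -1.2   1.92  0.55  1.03  1.51]
[0.33 0.32 0.31 0.3  0.29 0.28 0.26 0.25 0.24 0.23 0.22 0.21 0.2  0.18
 0.17 0.16 0.16 0.15 0.14 0.14] [ 0.96  0.05 -1.4   2.28  0.84  0.43  1.94]
total turn [ 17.65 -15.46 -47.13] | 52.7 total shift(tool now) [-18.9  48.2  26.4] len 58.2
[2.52, -2.21, -6.73] [-2.7, 6.9, 3.8]
[2.52, -2.21, -6.73] [-3.4, 6.7, 3.6]
[2.52, -2.21, -6.73] [-4.0, 6.4, 3.4]
[2.52, -2.21, -6.73] [-4.6, 6.1, 3.3]
[2.52, -2.21, -6.73] [-5.2, 5.6, 3.3]
[2.52, -2.21, -6.73] [-5.7, 5.1, 3.2]
[2.52, -2.21, -6.73] [-6.1, 4.6, 3.3]
```

Run:
```python
from h import *
from ik import path,LO,HI
a=axis(176);m=np.array([.5794,.107,.1663])
for xh in (150,180,210):
    q=bot.state()['joints'];print('xh',xh)
    for d,x in ((.085,xh),(.004,xh),(.06,xh),(-.012,xh),(-.012,xh-80),(-.012,xh-160)):
        A=np.array(path(q,m+a*d,goal_ax(a,86+x),n=12,));q=A[-1];print(d,np.minimum(A-LO,HI-A).min().round(2),q.round(2))
```

```text
xh 150
0.085 0.14 [ 0.85  0.03 -1.28  2.28  0.79  0.41  1.55]
0.004 0.14 [ 0.51  0.34 -1.    2.26  1.42  0.52  1.02]
0.06 0.14 [ 0.69  0.15 -1.17  2.28  1.08  0.46  1.3 ]
-0.012 0.14 [ 0.47  0.38 -0.96  2.25  1.5   0.53  0.96]
-0.012 0.17 [ 0.43  0.36 -0.9   2.25  1.48  0.5  -0.58]
-0.012 0.17 [ 0.38  0.34 -0.84  2.25  1.47  0.47 -1.87]
xh 180
0.085 0.14 [ 0.96  0.05 -1.4   2.28  0.84  0.43  1.94]
0.004 0.14 [ 0.54  0.36 -1.04  2.26  1.44  0.54  1.45]
0.06 0.14 [ 0.74  0.17 -1.22  2.28  1.1   0.48  1.72]
-0.012 0.14 [ 0.51  0.4  -1.01  2.25  1.51  0.55  1.4 ]
-0.012 0.17 [ 0.47  0.38 -0.96  2.25  1.49  0.53  0.04]
-0.012 0.17 [ 0.42  0.36 -0.9   2.25  1.48  0.49 -1.44]
xh 210
0.085 0.0 [ 1.04  0.13 -1.54  2.28  0.98  0.5   2.26]
0.004 0.09 [ 0.58  0.38 -1.1   2.26  1.45  0.58  1.89]
0.06 0.14 [ 0.79  0.21 -1.3   2.28  1.15  0.52  2.12]
-0.012 0.14 [ 0.54  0.43 -1.06  2.25  1.52  0.59  1.84]
-0.012 0.17 [ 0.52  0.41 -1.03  2.25  1.51  0.57  0.63]
-0.012 0.17 [ 0.48  0.39 -0.98  2.25  1.5   0.54 -0.97]
```

play_rows([
  [[2.5, -2.2, -6.7], [-2.7, 7, 4], 0],
  [[2.5, -2.2, -6.7], [-3.4, 6.7, 3.6], 0],
  [[2.5, -2.2, -6.7], [-4, 6.4, 3.4], 0],
  [[2.5, -2.2, -6.7], [-4.6, 6, 3.3], 0],
  [[2.5, -2.2, -6.7], [-5, 5.6, 3.3], 0],
  [[2.5, -2.2, -6.7], [-5.7, 5, 3.2], 0],
  [[2.5, -2.2, -6.7], [-6, 4.6, 3.3], 0],
  [[0, 0, 0], [0, 0, 0], 0],
  [[0, 0, 0], [0, 0, 0], 0],
])

```text
t: 10.6
tool_pos: [0.5228, 0.102, 0.2219]
ee_rot: [-1.858, 1.931, -0.615]
contact_force: [0.3, -0.5, -1.8]
finger_gap: 0.0148
```

Run:
```python
from h import *
st();a=axis(176);m=np.array([.5794,.107,.1663])
plan(m+a*.085,goal_ax(a,266))
```

```text
t 10.6 p [0.5228 0.102  0.2219] x [-0.045 -0.999  0.022] z [ 0.559 -0.044 -0.828] gap 0.0148 F [ 0.3 -0.5 -1.8] M [ 0.184  0.705 -0.026] Mz 0.093 q [ 0.92  0.06 -1.35  2.31  0.89  0.42  1.93]
total turn [ 0.88 -0.24  1.88] | 2.1 total shift(tool now) [ -8.4 -14.2  -7.5] len 18.1
[0.88, -0.24, 1.88] [-8.4, -14.2, -7.5]
```

play_rows([
  [[0.5, -0.2, 1], [-4.5, -7.5, -4], 0],
  [[0.4, 0, 0.9], [-4, -6.5, -3.5], 0],
  [[0, 0, 0], [0, 0, 0], 0],
  [[0, 0, 0], [0, 0, 0], 0],
])

```text
t: 11.0
tool_pos: [0.533, 0.1097, 0.2378]
ee_rot: [-1.8, 1.957, -0.611]
contact_force: [0.4, 0.2, -0.7]
finger_gap: 0.0147
```

Run:
```python
from h import *
st();c=snap('wrist','w12');st();snap('side','s12');snap('scene','e12');st();a=axis(176);m=np.array([.5794,.107,.1663])
plan(m+a*.085,goal_ax(a,266))
overlay('w12','w12o',m,a,6,190,110,320,240,RG);crop('s12',165,110,245,190,7,'s12c')
```

```text
t 11.0 p [0.533  0.1097 0.2378] x [-0.082 -0.997 -0.005] z [ 0.571 -0.043 -0.82 ] gap 0.0147 F [ 0.4  0.2 -0.7] M [ 0.229  0.76  -0.016] Mz 0.111 q [ 0.94  0.03 -1.37  2.28  0.82  0.43  1.94]
t 11.05 p [0.533  0.1098 0.2379] x [-0.081 -0.997 -0.005] z [ 0.571 -0.042 -0.82 ] gap 0.0147 F [-0.7  0.3 -1.2] M [ 0.221  0.673 -0.028] Mz 0.121 q [ 0.94  0.03 -1.37  2.28  0.82  0.43  1.94]
t 11.15 p [0.5325 0.1096 0.2373] x [-0.081 -0.997 -0.005] z [ 0.571 -0.042 -0.82 ] gap 0.0153 F [ 0.2  0.1 -0.9] M [0.143 0.778 0.001] Mz 0.048 q [ 0.94  0.03 -1.37  2.28  0.82  0.43  1.94]
total turn [ 0.09 -0.14 -0.68] | 0.7 total shift(tool now) [-0.6  2.3  0.1] len 2.4
[0.09, -0.14, -0.68] [-0.6, 2.3, 0.1]
```

View pics/w12o.png

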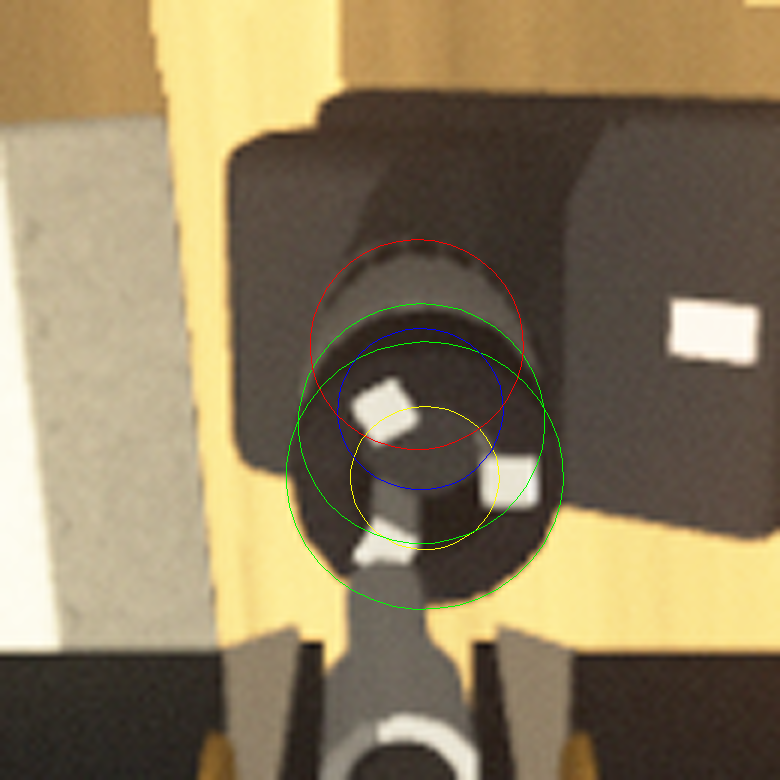

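View pics/s12c.png

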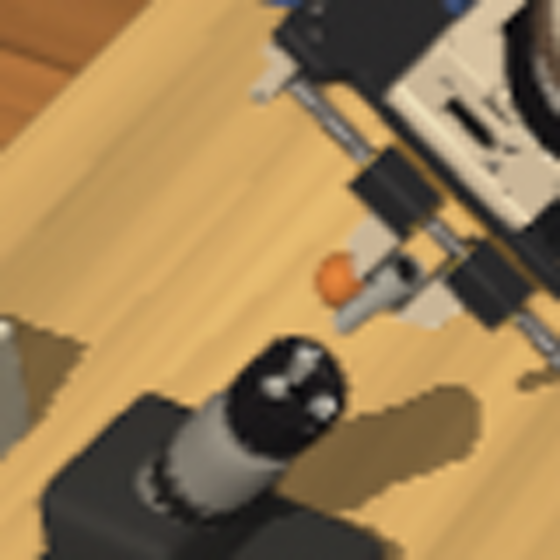

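View pics/e12.png

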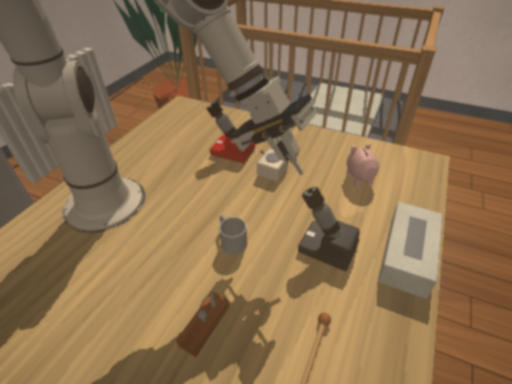

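play_rows([
  [[0, 0, 0], [-0.5, 2, 12], 0],
  [[0, 0, 0], [-0.3, 1, 12], 0],
  [[0, 0, 0], [0, 0.5, 10], 0],
  [[0, 0, 0], [0, 0, 5], 0],
  [[0, 0, 0], [0, 0, 0], 0],
  [[0, 0, 0], [0, 0, 0], 0],
])

```text
t: 11.75
tool_pos: [0.5522, 0.1064, 0.2002]
ee_rot: [-1.799, 1.964, -0.611]
contact_force: [-0.1, 0.8, -1.1]
finger_gap: 0.0148
```

Run:
```python
from h import *
st();a=axis(176);m=np.array([.5794,.107,.1663]);M=goal_ax(a,266);m=m+M@[-.0005,.0012,0]
plan(m+a*.042,M)
c=snap('wrist','w13');st();snap('side','s13');crop('w13',190,110,320,240,6,'w13c');crop('s13',165,110,245,190,7,'s13c')
```

```text
t 11.75 p [0.5522 0.1064 0.2002] x [-0.086 -0.996 -0.004] z [ 0.568 -0.046 -0.822] gap 0.0148 F [-0.1  0.8 -1.1] M [0.214 0.726 0.004] Mz 0.085 q [ 0.7   0.24 -1.21  2.28  1.24  0.54  1.58]
total turn [ 0.25 -0.37 -0.9 ] | 1.0 total shift(tool now) [-3.  -1.6  1.3] len 3.6
[0.25, -0.37, -0.9] [-3.0, -1.6, 1.3]
t 11.8 p [0.5522 0.1063 0.2003] x [-0.086 -0.996 -0.004] z [ 0.568 -0.046 -0.821] gap 0.0151 F [-0.4 -1.1 -1.6] M [ 0.239  0.724 -0.009] Mz 0.11 q [ 0.7   0.24 -1.21  2.28  1.24  0.54  1.58]
```

View pics/w13c.png

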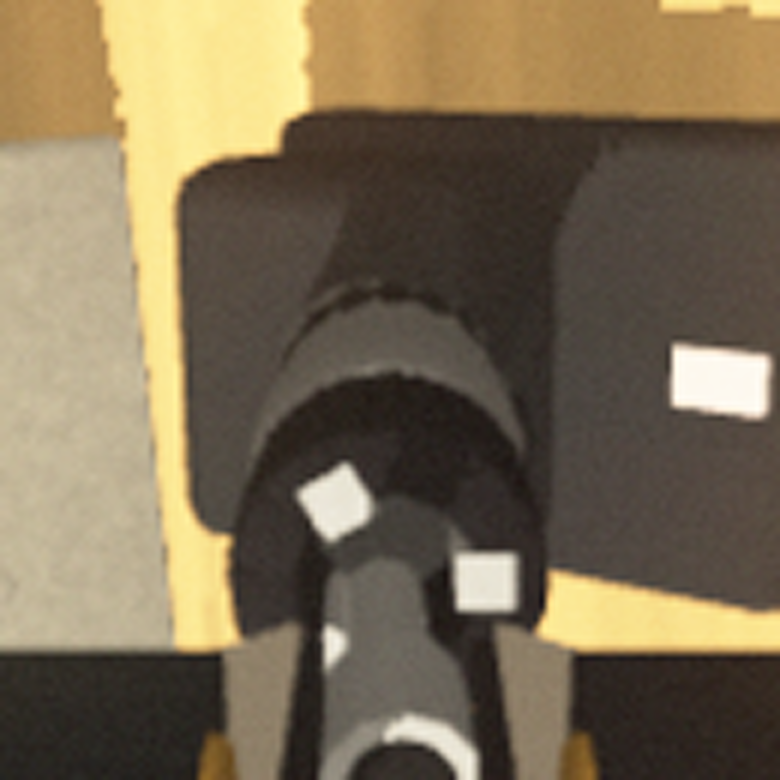

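View pics/s13c.png

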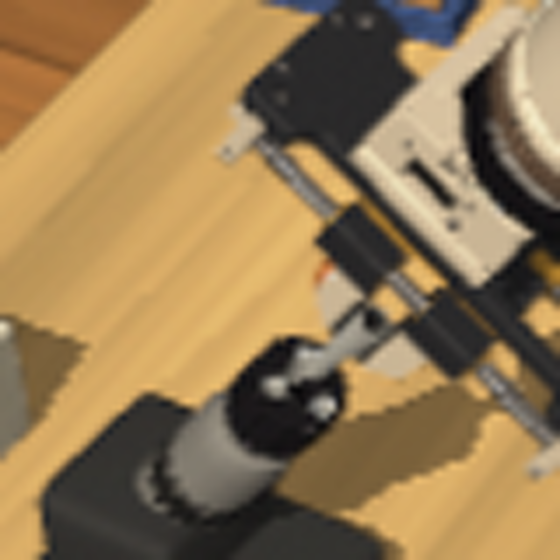

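Run:
```python
from h import *
p,Rr,s=pose();c=load('w13');a=axis(176);m=np.array([.5794,.107,.1663])
print('cam in tool',(Rr.T@(c['position']-p)).round(4)*1000,'m in tool',(Rr.T@(m-p)*1000).round(1))
g=lambda q:((np.array(q)-[190,110]+.5)*6-.5).round(0)
print('m proj',g(proj(c,m)),'foot',g(proj(c,p+Rr@[0,0,.034])))
overlay('w13','w13o',m,a,6,190,110,320,240,RG);bitov('w13','w13b',6,190,110,320,240,P=(p,Rr))
```

```text
cam in tool [  69.9   -1.  -165.1] m in tool [-3.  -2.5 43.5]
m proj [386. 580.] foot [405. 583.]
```

View pics/w13o.png

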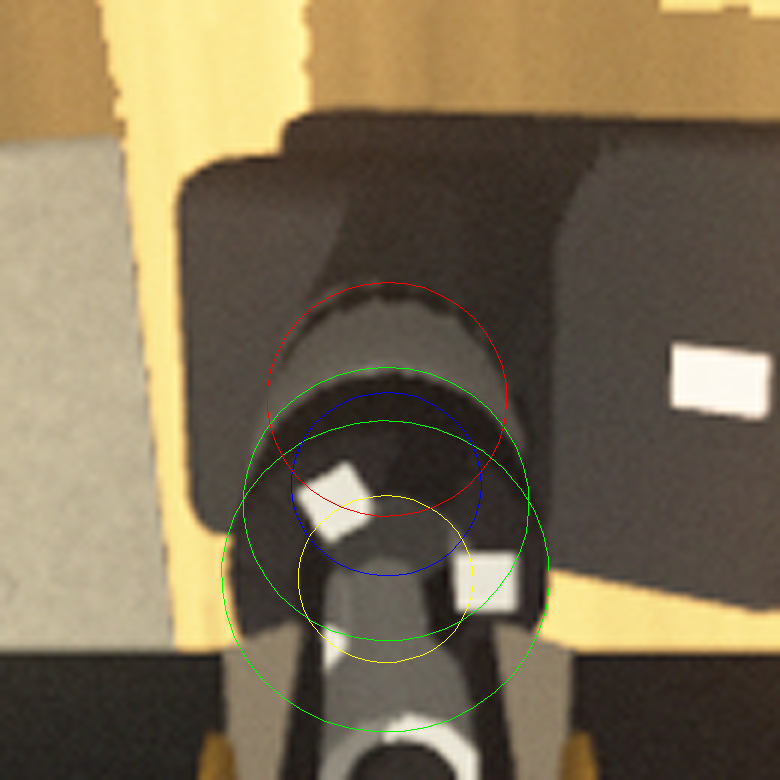

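View pics/w13b.png

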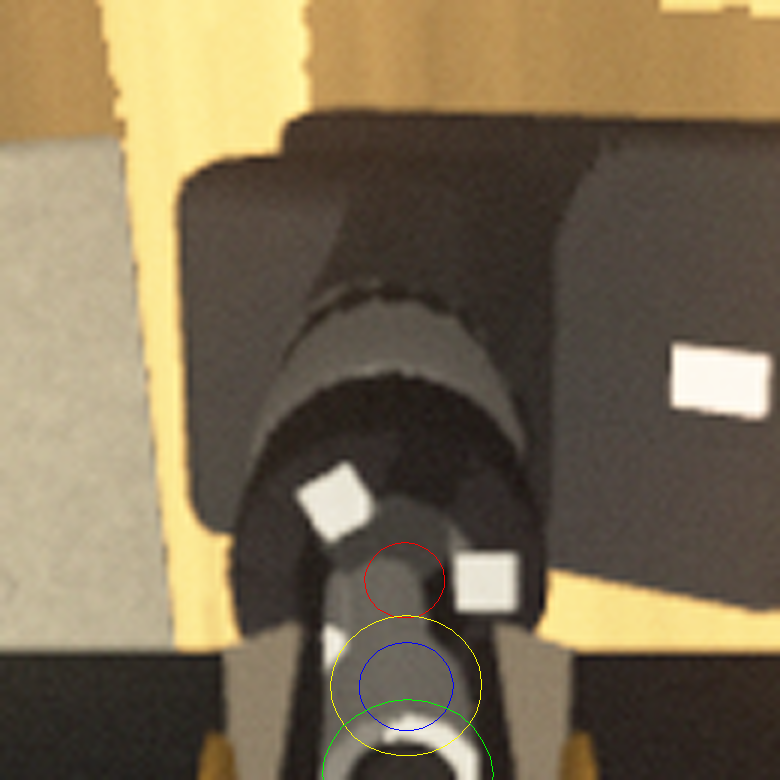

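play_rows([
  [[0.2, -0.3, 0], [-1.7, 1.4, 3], 0],
  [[0, 0, 0], [0, 0, 0], 0],
  [[0, 0, 0], [0, 0, 0], 0],
])

```text
t: 12.15
tool_pos: [0.5534, 0.1075, 0.1982]
ee_rot: [-1.795, 1.957, -0.613]
contact_force: [-0.9, 0.2, -0.8]
finger_gap: 0.015
```

Run:
```python
from h import *
st();a=axis(176);m=np.array([.5794,.107,.1663]);M=goal_ax(a,266)
plan(m+a*.042,M)
c=snap('wrist','w14');crop('w14',190,110,320,240,6,'w14c');snap('side','s14');crop('s14',180,130,230,180,12,'s14c')
```

```text
t 12.15 p [0.5534 0.1075 0.1982] x [-0.084 -0.996 -0.007] z [ 0.574 -0.043 -0.818] gap 0.015 F [-0.9  0.2 -0.8] M [ 0.17   0.739 -0.034] Mz 0.094 q [ 0.69  0.25 -1.2   2.29  1.28  0.54  1.55]
total turn [-0.14 -0.14 -0.91] | 0.9 total shift(tool now) [-1.4 -3.  -1. ] len 3.4
[-0.14, -0.14, -0.91] [-1.4, -3.0, -1.0]
```

View pics/w14c.png

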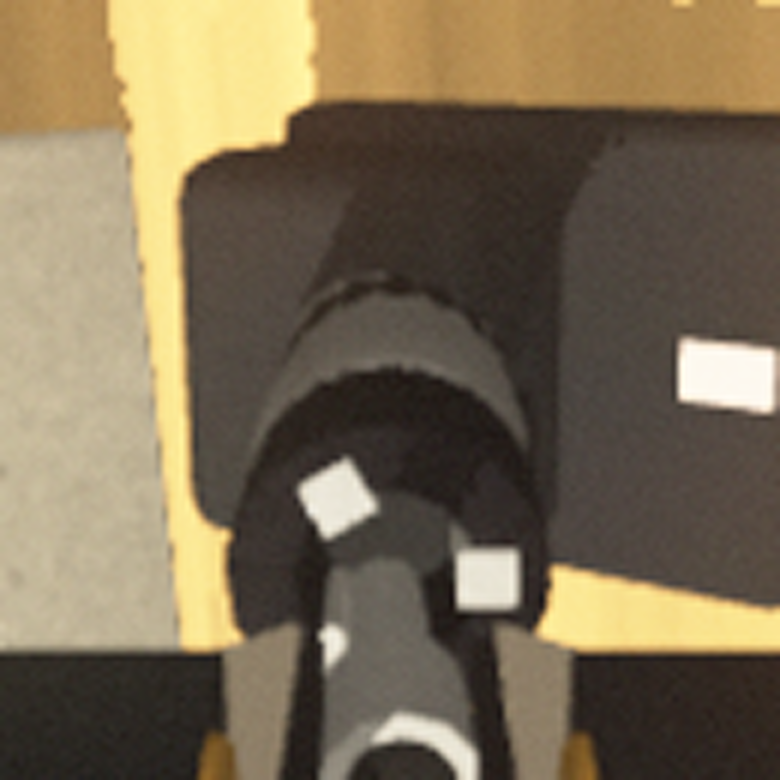

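View pics/s14c.png

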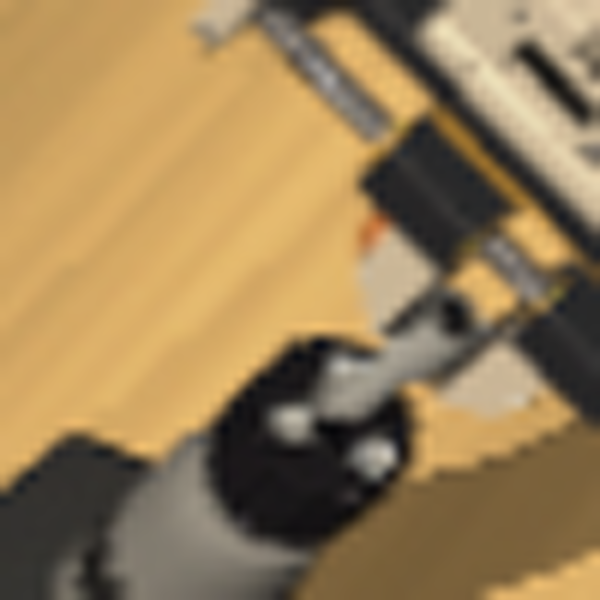

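play_rows([
  [[0, 0, 0], [-1.2, 0.5, 4], 0],
  [[0, 0, 0], [0, 0, 5], 0],
  [[0, 0, 0], [0, 0, 4], 0],
  [[0, 0, 0], [0, 0, 0], 0],
])

```text
t: 12.65
tool_pos: [0.5615, 0.1078, 0.1865]
ee_rot: [-1.794, 1.958, -0.614]
contact_force: [-0.2, -0.7, -0.8]
finger_gap: 0.0144
```

Run:
```python
from h import *
st();a=axis(176);m=np.array([.5794,.107,.1663]);M=goal_ax(a,266)
plan(m+a*.030,M)
c=snap('wrist','w15');crop('w15',190,110,320,240,6,'w15c');snap('side','s15');crop('s15',180,130,230,180,12,'s15c')
```

```text
t 12.65 p [0.5615 0.1078 0.1865] x [-0.085 -0.996 -0.007] z [ 0.574 -0.043 -0.817] gap 0.0144 F [-0.2 -0.7 -0.8] M [0.239 0.743 0.001] Mz 0.104 q [ 0.64  0.3  -1.15  2.28  1.36  0.56  1.48]
total turn [-0.17 -0.18 -0.95] | 1.0 total shift(tool now) [-0.5 -3.1 -3.2] len 4.5
[-0.17, -0.18, -0.95] [-0.5, -3.1, -3.2]
```

View pics/w15c.png

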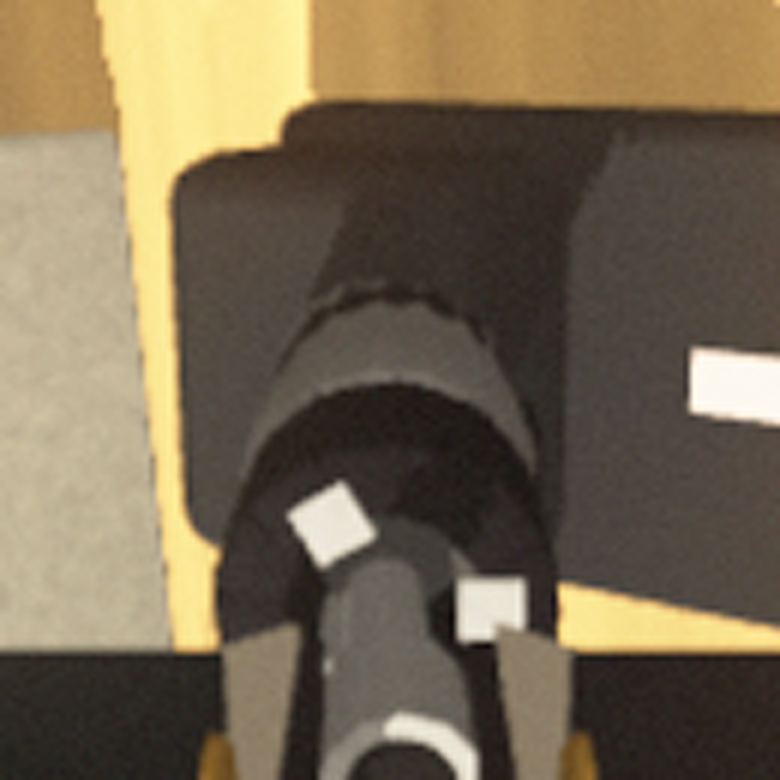

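View pics/s15c.png

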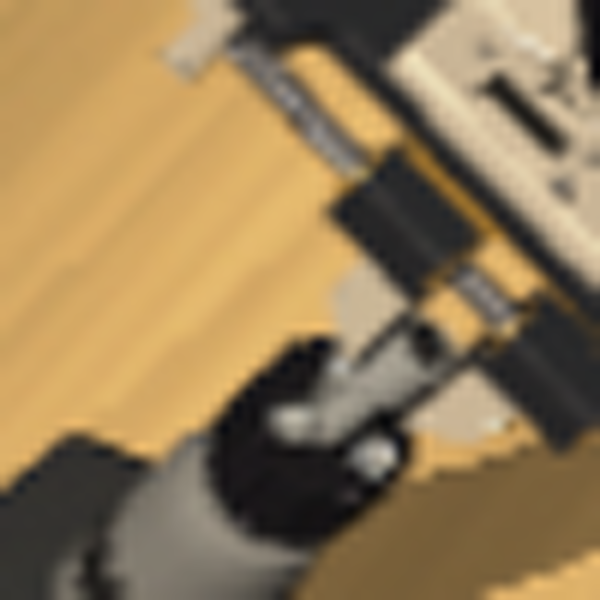

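play_rows([
  [[0, 0, 0], [0.5, 0, 5], 0],
  [[0, 0, 0], [0, 0, 5], 0],
  [[0, 0, 0], [0, 0, 3], 0],
  [[0, 0, 0], [0, 0, 0], 0],
])

```text
t: 13.15
tool_pos: [0.5695, 0.1068, 0.1753]
ee_rot: [-1.793, 1.957, -0.614]
contact_force: [0.6, 0.6, 0.1]
finger_gap: 0.0146
```

Run:
```python
from h import *
st();a=axis(176);m=np.array([.5794,.107,.1663]);M=goal_ax(a,266)
plan(m+a*.004,M)
c=snap('wrist','w16');crop('w16',190,110,320,240,6,'w16c')
```

```text
t 13.15 p [0.5695 0.1068 0.1753] x [-0.085 -0.996 -0.007] z [ 0.575 -0.043 -0.817] gap 0.0146 F [0.6 0.6 0.1] M [ 0.191  0.805 -0.004] Mz 0.078 q [ 0.6   0.34 -1.12  2.28  1.43  0.58  1.43]
total turn [-0.2  -0.17 -0.94] | 1.0 total shift(tool now) [-1.  -2.8  9. ] len 9.5
[-0.2, -0.17, -0.94] [-1.0, -2.8, 9.0]
```

View pics/w16c.png

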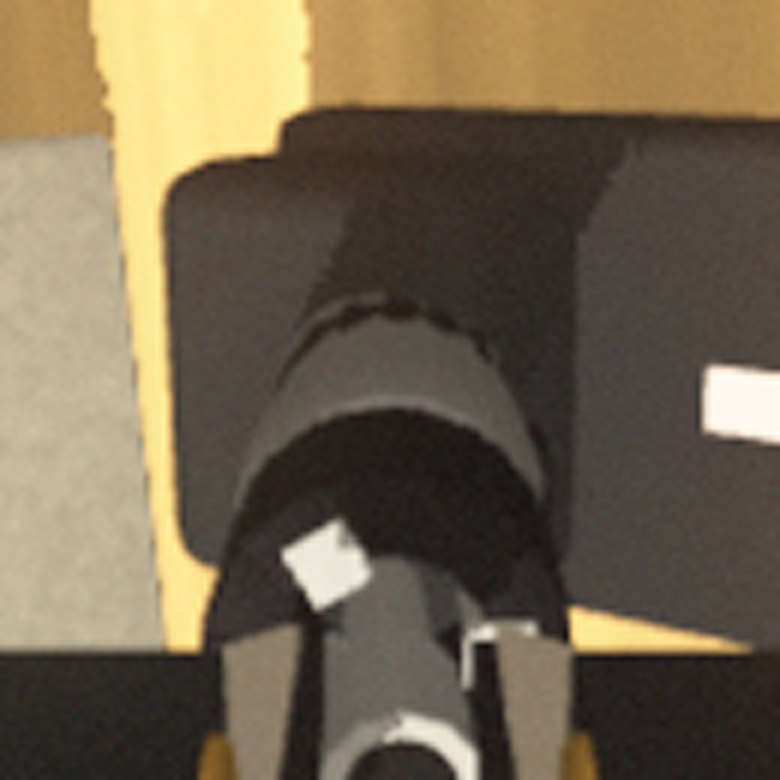

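play_rows([
  [[0, 0, 0], [0, 0, 3], 0],
  [[0, 0, 0], [0, 0, 3], 0],
  [[0, 0, 0], [0, 0, 0], 0],
])

```text
t: 13.5
tool_pos: [0.5732, 0.1067, 0.1703]
ee_rot: [-1.793, 1.957, -0.614]
contact_force: [-0.5, -0.3, -0.6]
finger_gap: 0.0146
```

Run:
```python
from h import *
st();a=axis(176);m=np.array([.5794,.107,.1663]);M=goal_ax(a,266)
plan(m+a*.004,M)
```

```text
t 13.5 p [0.5732 0.1067 0.1703] x [-0.085 -0.996 -0.007] z [ 0.575 -0.043 -0.817] gap 0.0146 F [-0.5 -0.3 -0.6] M [ 0.21   0.817 -0.015] Mz 0.098 q [ 0.58  0.36 -1.1   2.27  1.46  0.59  1.41]
total turn [-0.22 -0.16 -0.93] | 1.0 total shift(tool now) [-0.8 -2.7  2.8] len 4.0
[-0.22, -0.16, -0.93] [-0.8, -2.7, 2.8]
```

play_rows([
  [[0, 0, 0], [0, 0, 2], 0],
  [[0, 0, 0], [0, 0, 1.5], 0],
  [[0, 0, 0], [0, 0, 0], 0],
])

```text
t: 13.8
tool_pos: [0.5753, 0.1092, 0.1696]
ee_rot: [-1.796, 1.949, -0.618]
contact_force: [-2.8, -1.6, 1.3]
finger_gap: 0.015
```

Run:
```python
from h import *
st();a=axis(176);m=np.array([.5794,.107,.1663]);M=goal_ax(a,266)
plan(m+a*.004,M)
snap('side','s17');crop('s17',180,130,230,180,12,'s17c')
c=snap('wrist','w17');crop('w17',190,110,320,240,6,'w17c')
```

```text
t 13.8 p [0.5753 0.1092 0.1696] x [-0.08  -0.997 -0.006] z [ 0.579 -0.042 -0.815] gap 0.015 F [-2.8 -1.6  1.3] M [-0.25   0.763 -0.376] Mz 0.13 q [ 0.57  0.37 -1.1   2.27  1.47  0.6   1.4 ]
total turn [-0.46 -0.08 -0.67] | 0.8 total shift(tool now) [ 1.9 -1.6  1.1] len 2.7
[-0.46, -0.08, -0.67] [1.9, -1.6, 1.1]
```

View pics/s17c.png

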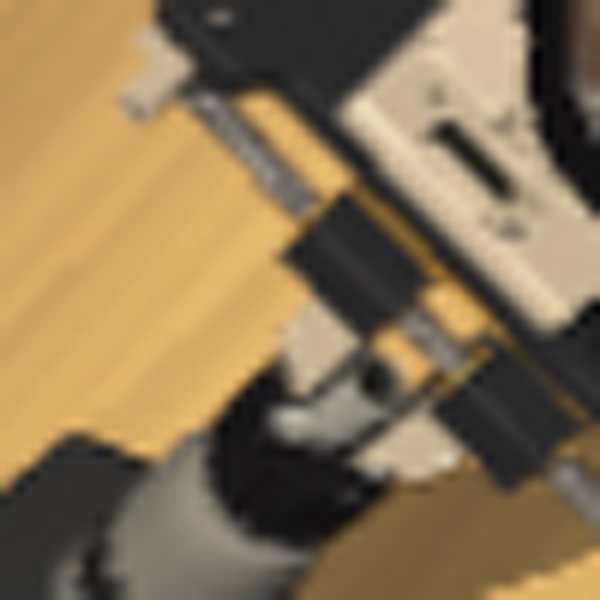

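View pics/w17c.png

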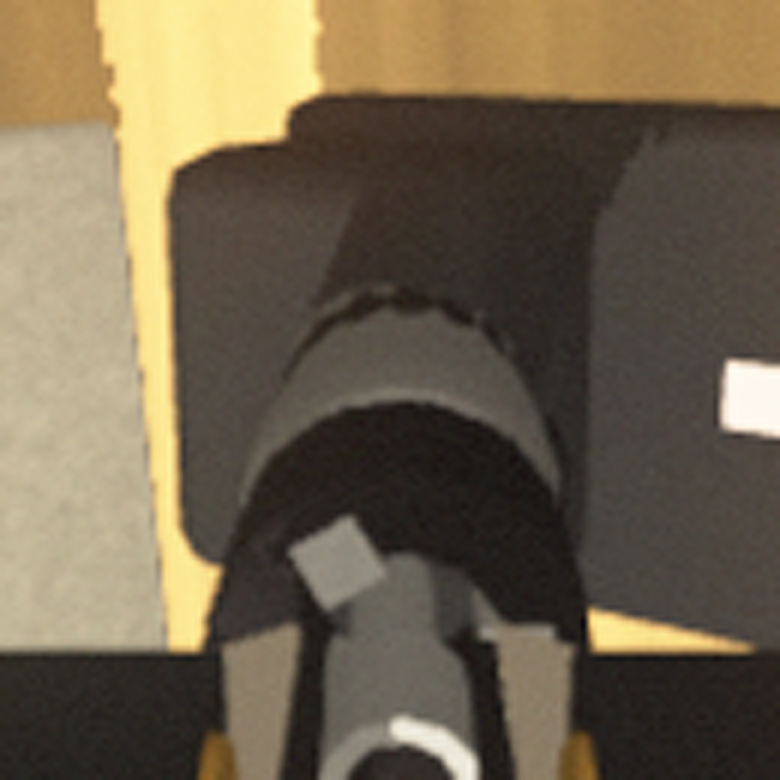

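play_rows([
  [[0, 0, 0], [1.5, 0, 0.5], 0],
  [[0, 0, 0], [0, 0, 1.5], 0],
  [[0, 0, 0], [0, 0, 0], 0],
])

```text
t: 14.2
tool_pos: [0.5758, 0.1098, 0.1698]
ee_rot: [-1.798, 1.943, -0.621]
contact_force: [-2.8, -1.6, 1.0]
finger_gap: 0.0146
```

Run:
```python
from h import *
st();a=axis(176);m=np.array([.5794,.107,.1663]);M=goal_ax(a,266)
plan(m+a*.004,M);p,Rr,s=pose();print('F tool',(Rr.T@s['contact_force']).round(1))
```

```text
t 14.2 p [0.5758 0.1098 0.1698] x [-0.076 -0.997 -0.004] z [ 0.581 -0.041 -0.813] gap 0.0146 F [-2.8 -1.6  1. ] M [-0.242  0.863 -0.233] Mz 0.014 q [ 0.57  0.37 -1.1   2.27  1.48  0.6   1.39]
total turn [-0.66 -0.02 -0.42] | 0.8 total shift(tool now) [ 2.5 -1.1  1. ] len 2.9
[-0.66, -0.02, -0.42] [2.5, -1.1, 1.0]
F tool [ 1.8  1.6 -2.3]
```

play_rows([
  [[0, 0, 0], [0, 0, 0], 0.3],
  [[0, 0, 0], [0, 0, 0], 0.3],
  [[0, 0, 0], [0, 0, 0], 0.7],
  [[0, 0, 0], [0, 0, -1], 0.7],
  [[0, 0, 0], [0, 0, -1], 0.7],
  [[0, 0, 0], [0, 0, 0], 0.7],
  [[0, 0, 0], [0, 0, 0], 0.7],
  [[0, 0, 0], [0, 0, 0], 0.7],
])

```text
t: 15.0
tool_pos: [0.5754, 0.1097, 0.1718]
ee_rot: [-1.797, 1.943, -0.621]
contact_force: [-0.1, 0.2, -0.5]
finger_gap: 0.0637
```

Run:
```python
from h import *
st();a=axis(176);m=np.array([.5794,.107,.1663]);M=goal_ax(a,266)
plan(m+a*.035,M)
snap('side','s18');crop('s18',180,130,230,180,12,'s18c')
c=snap('wrist','w18');crop('w18',190,110,320,260,5,'w18c')
```

```text
t 15.0 p [0.5754 0.1097 0.1718] x [-0.077 -0.997 -0.005] z [ 0.582 -0.041 -0.812] gap 0.0637 F [-0.1  0.2 -0.5] M [ 0.197  0.595 -0.003] Mz 0.093 q [ 0.58  0.36 -1.1   2.27  1.47  0.59  1.4 ]
total turn [-0.7  -0.   -0.48] | 0.8 total shift(tool now) [  2.4  -0.6 -28.1] len 28.2
[-0.7, -0.0, -0.48] [2.4, -0.6, -28.1]
```

View pics/s18c.png

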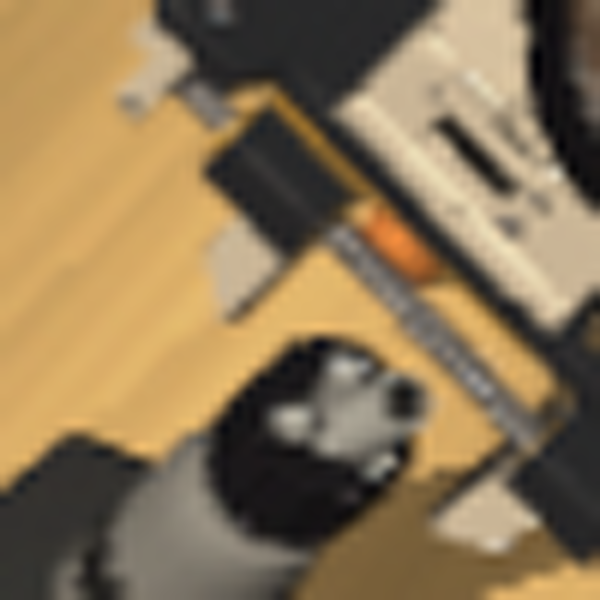

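View pics/w18c.png

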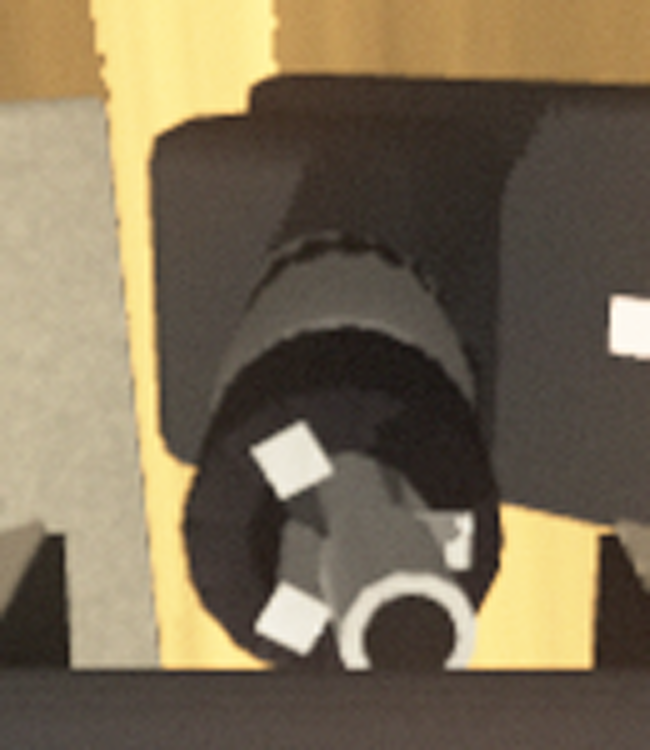

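play_rows([
  [[-0.7, 0, 0], [2.8, 0.5, 5], 0.75],
  [[0, 0, 0], [0, 0, 9], 0.75],
  [[0, 0, 0], [0, 0, 9], 0.75],
  [[0, 0, 0], [0, 0, 5], 0.75],
  [[0, 0, 0], [0, 0, 0], 0.75],
])

```text
t: 15.6
tool_pos: [0.5922, 0.1043, 0.147]
ee_rot: [-1.805, 1.954, -0.61]
contact_force: [-0.6, 0.4, 0.1]
finger_gap: 0.0688
```

Run:
```python
from h import *
st();a=axis(176);m=np.array([.5794,.107,.1663]);M=goal_ax(a,266)
plan(m+a*-.025,M);p,Rr,s=pose();print('F tool',(Rr.T@s['contact_force']).round(1))
snap('side','s19');crop('s19',175,125,235,185,10,'s19c')
c=snap('wrist','w19');crop('w19',150,110,350,260,4,'w19c')
```

```text
t 15.6 p [0.5922 0.1043 0.147 ] x [-0.078 -0.997 -0.004] z [ 0.57  -0.041 -0.82 ] gap 0.0688 F [-0.6  0.4  0.1] M [0.215 0.601 0.009] Mz 0.09 q [ 0.54  0.45 -1.05  2.25  1.56  0.62  1.36]
total turn [ 0.12 -0.09 -0.51] | 0.5 total shift(tool now) [-1.8 -0.4  1.8] len 2.6
[0.12, -0.09, -0.51] [-1.8, -0.4, 1.8]
F tool [-0.4  0.4 -0.5]
```

View pics/s19c.png

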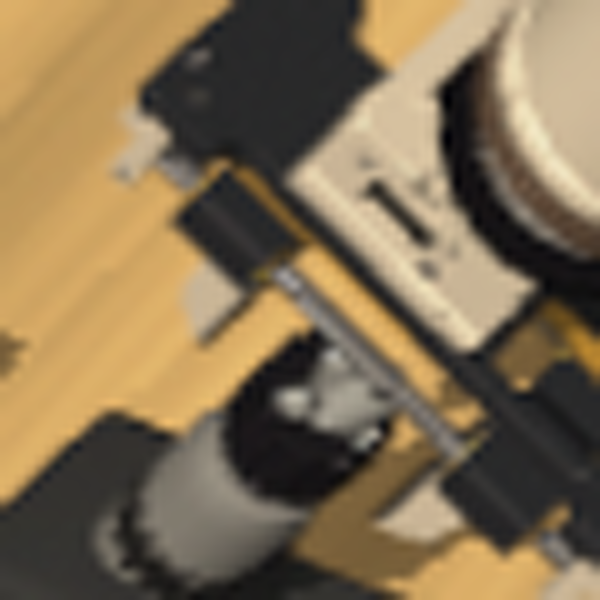

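View pics/w19c.png

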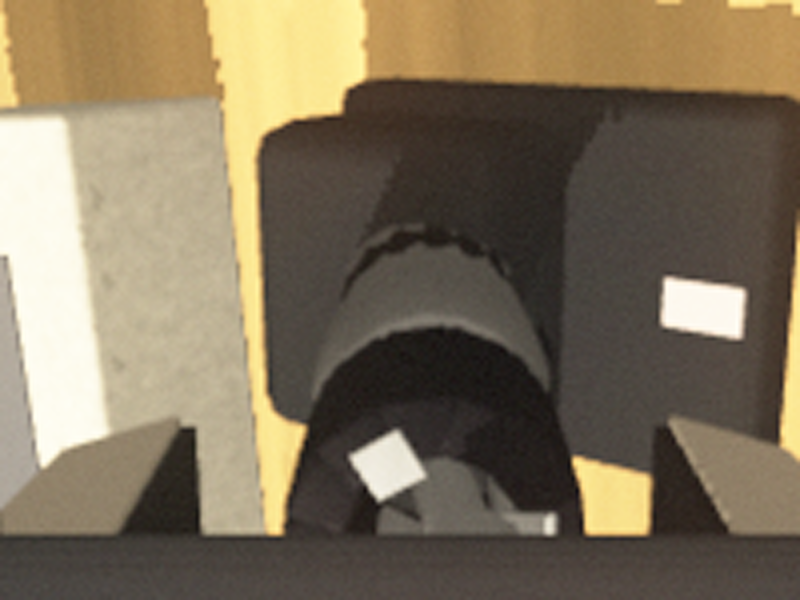

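play_rows([
  [[0, 0, 0], [-0.8, 0.8, 2], 0.75],
  [[0, 0, 0], [0, 0, 0], 0.3],
  [[0, 0, 0], [0, 0, 0], 0.3],
  [[0, 0, 0], [0, 0, 0], 0.3],
  [[0, 0, 0], [0, 0, 0], 0.3],
  [[0, 0, 0], [0, 0, 0], 0.3],
])

```text
t: 16.3
tool_pos: [0.5918, 0.1058, 0.1458]
ee_rot: [-1.806, 1.952, -0.611]
contact_force: [2.5, 0.9, -2.8]
finger_gap: 0.0423
```

Run:
```python
from h import *
st();a=axis(176);m=np.array([.5794,.107,.1663]);M=goal_ax(a,266)
plan(m+a*-.025,M);p,Rr,s=pose();print('F tool',(Rr.T@s['contact_force']).round(1))
```

```text
t 16.3 p [0.5918 0.1058 0.1458] x [-0.076 -0.997 -0.003] z [ 0.571 -0.041 -0.82 ] gap 0.0423 F [ 2.5  0.9 -2.8] M [0.207 0.325 0.091] Mz 0.03 q [ 0.53  0.45 -1.05  2.25  1.57  0.62  1.36]
total turn [ 0.08 -0.05 -0.4 ] | 0.4 total shift(tool now) [-0.4 -1.5  1.1] len 1.9
[0.08, -0.05, -0.4] [-0.4, -1.5, 1.1]
F tool [-1.1 -0.4  3.7]
```

play_rows([
  [[0, 0, 6], [0, 0, 0], 0.2],
  [[0, 0, 6], [0, 0, 0], 0.2],
  [[0, 0, 6], [0, 0, 0], 0.2],
])

```text
t: 16.6
tool_pos: [0.5919, 0.1058, 0.1459]
ee_rot: [-1.446, 2.177, -0.503]
contact_force: [-0.4, 0.1, -1.2]
finger_gap: 0.0419
```

```bash
cat >> h.py <<'E'
def turnst():
    st();a=axis(176);m=np.array([.5794,.107,.1663]);p,Rr,s=pose()
    x,y=basis(a);X=Rr[:,0];print('roll',round(float(np.degrees(np.arctan2(X@np.cross(goal_ax(a,266)[:,0],a)*-1,X@goal_ax(a,266)[:,0])))*1,2),'m in tool',(Rr.T@(m-p)*1000).round(1),'tilt err',np.degrees(Rr.T@np.cross(Rr[:,2],-a)).round(2),'F tool',(Rr.T@s['contact_force']).round(1))
E
python3 - <<'E'
from h import *
turnst()
E
```

```text
t 16.6 p [0.5919 0.1058 0.1459] x [-0.33  -0.926 -0.184] z [ 0.571 -0.041 -0.82 ] gap 0.0419 F [-0.4  0.1 -1.2] M [0.065 0.607 0.221] Mz -0.169 q [ 0.54  0.46 -1.05  2.25  1.57  0.63  1.03]
roll -18.83 m in tool [ -0.8  -1.2 -23.9] tilt err [ 0.03 -0.06  0.  ] F tool [0.3 1.  0.8]
```

play_rows([
  [[0, 0, 5], [0, 0, 0], 0.2],
  [[0, 0, 5], [0, 0, 0], 0.2],
  [[0, 0, 5], [0, 0, 0], 0.2],
])

```text
t: 16.9
tool_pos: [0.592, 0.1057, 0.1459]
ee_rot: [-1.124, 2.325, -0.406]
contact_force: [-0.0, -0.9, -1.7]
finger_gap: 0.0417
```

Run:
```python
from h import *
turnst()
```

```text
t 16.9 p [0.592  0.1057 0.1459] x [-0.519 -0.791 -0.323] z [ 0.572 -0.041 -0.819] gap 0.0417 F [-0.  -0.9 -1.7] M [0.025 0.559 0.187] Mz -0.162 q [ 0.54  0.46 -1.06  2.25  1.57  0.63  0.76]
roll -34.36 m in tool [ -1.1  -0.9 -23.9] tilt err [-0.02 -0.05  0.  ] F tool [1.3 0.3 1.4]
```

play_rows([
  [[0, 0, 4], [0, 0, 0], 0.2],
  [[0, 0, 4], [0, 0, 0], 0.2],
  [[0, 0, 4], [0, 0, 0], 0.2],
])

```text
t: 17.2
tool_pos: [0.592, 0.1057, 0.146]
ee_rot: [-0.86, 2.414, -0.325]
contact_force: [0.5, 0.4, -1.3]
finger_gap: 0.0419
```

Run:
```python
from h import *
turnst();snap('side','s20');crop('s20',175,125,235,185,10,'s20c')
```

```text
t 17.2 p [0.592  0.1057 0.146 ] x [-0.643 -0.642 -0.418] z [ 0.572 -0.041 -0.819] gap 0.0419 F [ 0.5  0.4 -1.3] M [0.028 0.532 0.167] Mz -0.142 q [ 0.54  0.46 -1.07  2.25  1.57  0.64  0.54]
roll -46.77 m in tool [ -1.2  -0.6 -23.9] tilt err [-0.04 -0.03 -0.  ] F tool [-0.   0.6  1.3]
```

View pics/s20c.png

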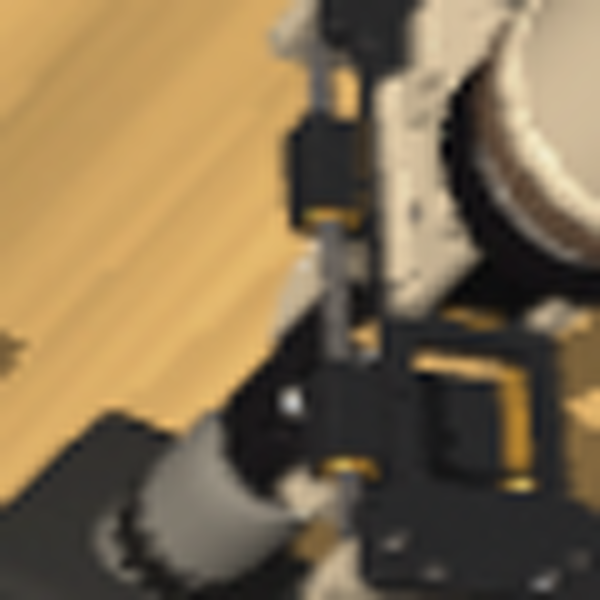

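play_rows([
  [[0, 0, 3], [0, 0, 0], 0.2],
  [[0, 0, 3], [0, 0, 0], 0.2],
])

```text
t: 17.45
tool_pos: [0.592, 0.1056, 0.146]
ee_rot: [-0.726, 2.45, -0.284]
contact_force: [0.6, -0.5, -1.4]
finger_gap: 0.0417
```

Run:
```python
from h import *
turnst()
```

```text
t 17.45 p [0.592  0.1056 0.146 ] x [-0.694 -0.555 -0.458] z [ 0.572 -0.041 -0.819] gap 0.0417 F [ 0.6 -0.5 -1.4] M [-0.013  0.549  0.19 ] Mz -0.185 q [ 0.55  0.47 -1.07  2.25  1.58  0.64  0.44]
roll -52.96 m in tool [ -1.3  -0.4 -23.9] tilt err [-0.05 -0.02  0.  ] F tool [ 0.5 -0.2  1.5]
```

play_rows([
  [[0, 0, 3], [0, 0, 0], 0.2],
  [[0, 0, 3], [0, 0, 0], 0.2],
])

```text
t: 17.65
tool_pos: [0.592, 0.1056, 0.146]
ee_rot: [-0.595, 2.478, -0.243]
contact_force: [0.3, 0.4, -1.8]
finger_gap: 0.0419
```

Run:
```python
from h import *
turnst()
```

```text
t 17.65 p [0.592  0.1056 0.146 ] x [-0.736 -0.465 -0.491] z [ 0.573 -0.041 -0.819] gap 0.0419 F [ 0.3  0.4 -1.8] M [0.007 0.69  0.204] Mz -0.191 q [ 0.55  0.47 -1.07  2.25  1.58  0.64  0.33]
roll -58.97 m in tool [ -1.3  -0.3 -23.9] tilt err [-0.06 -0.   -0.  ] F tool [0.5 0.8 1.6]
```

play_rows([
  [[0, 0, 3], [0, 0, 0], 0.2],
  [[0, 0, 3], [0, 0, 0], 0.2],
])

```text
t: 17.85
tool_pos: [0.592, 0.1056, 0.146]
ee_rot: [-0.464, 2.5, -0.202]
contact_force: [0.1, 0.2, -1.5]
finger_gap: 0.0418
```

Run:
```python
from h import *
turnst()
```

```text
t 17.85 p [0.592  0.1056 0.146 ] x [-0.77 -0.37 -0.52] z [ 0.573 -0.041 -0.819] gap 0.0418 F [ 0.1  0.2 -1.5] M [0.033 0.616 0.214] Mz -0.182 q [ 0.55  0.47 -1.07  2.25  1.58  0.64  0.23]
roll -64.97 m in tool [ -1.4  -0.1 -23.9] tilt err [-0.07  0.01  0.  ] F tool [0.6 0.5 1.3]
```

play_rows([
  [[0, 0, 2], [0, 0, 0], 0.2],
  [[0, 0, 2], [0, 0, 0], 0.2],
])

```text
t: 18.05
tool_pos: [0.592, 0.1056, 0.146]
ee_rot: [-0.377, 2.511, -0.175]
contact_force: [1.4, -0.1, -1.0]
finger_gap: 0.0418
```

Run:
```python
from h import *
turnst()
```

```text
t 18.05 p [0.592  0.1056 0.146 ] x [-0.787 -0.305 -0.536] z [ 0.573 -0.041 -0.819] gap 0.0418 F [ 1.4 -0.1 -1. ] M [-0.018  0.573  0.212] Mz -0.208 q [ 0.55  0.47 -1.08  2.25  1.58  0.64  0.16]
roll -68.93 m in tool [ -1.4   0.  -23.9] tilt err [-0.07  0.03 -0.  ] F tool [-0.5 -0.2  1.6]
```

play_rows([
  [[0, 0, 2], [0, 0, 0], 0.2],
  [[0, 0, 2], [0, 0, 0], 0.2],
])

```text
t: 18.25
tool_pos: [0.592, 0.1055, 0.146]
ee_rot: [-0.29, 2.52, -0.148]
contact_force: [0.8, 1.1, -1.9]
finger_gap: 0.042
```

Run:
```python
from h import *
turnst();snap('wrist','w21');snap('scene','e21')
```

```text
t 18.25 p [0.592  0.1055 0.146 ] x [-0.801 -0.24  -0.549] z [ 0.573 -0.041 -0.818] gap 0.042 F [ 0.8  1.1 -1.9] M [-0.033  0.683  0.186] Mz -0.199 q [ 0.55  0.47 -1.08  2.25  1.58  0.64  0.09]
roll -72.85 m in tool [ -1.4   0.1 -23.9] tilt err [-0.08  0.04 -0.  ] F tool [0.1 1.2 1.9]
```

View pics/w21.png

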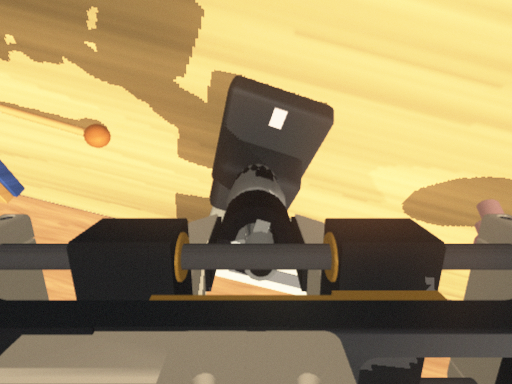

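Run:
```python
from h import *
crop('w21',200,160,320,285,6,'w21c')
```

```text
(no output)
```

View pics/w21c.png

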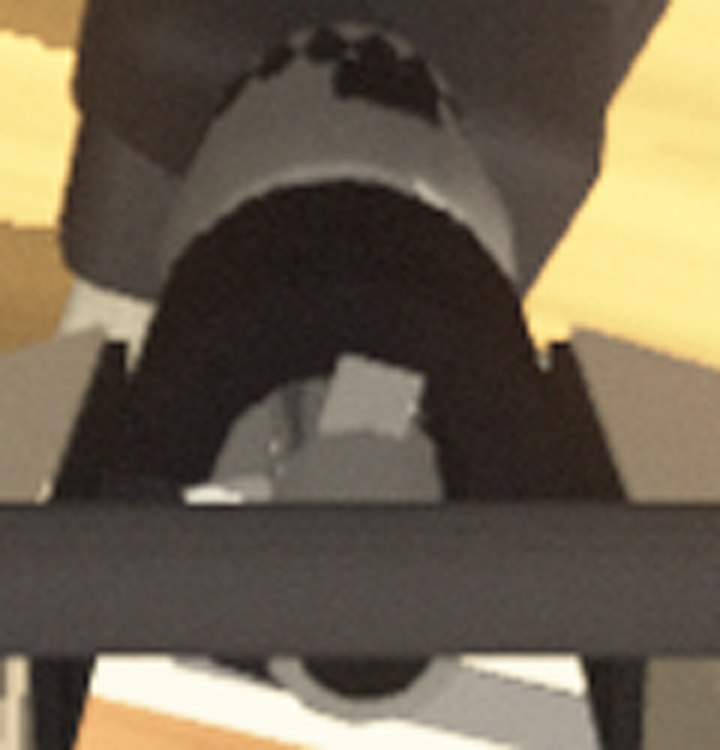

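play_rows([
  [[0, 0, 2], [0, 0, 0], 0.2],
  [[0, 0, 2], [0, 0, 0], 0.2],
])

```text
t: 18.55
tool_pos: [0.592, 0.1055, 0.146]
ee_rot: [-0.206, 2.526, -0.122]
contact_force: [-0.2, 0.7, -0.3]
finger_gap: 0.0416
```

Run:
```python
from h import *
turnst()
```

```text
t 18.55 p [0.592  0.1055 0.146 ] x [-0.811 -0.175 -0.559] z [ 0.573 -0.041 -0.818] gap 0.0416 F [-0.2  0.7 -0.3] M [-0.023  0.572  0.183] Mz -0.186 q [ 0.55  0.47 -1.08  2.25  1.58  0.64  0.02]
roll -76.66 m in tool [ -1.4   0.2 -23.9] tilt err [-0.08  0.05 -0.  ] F tool [0.2 0.8 0.2]
```

play_rows([
  [[0, 0, 2], [0, 0, 0], 0.2],
  [[0, 0, 2], [0, 0, 0], 0.2],
])

```text
t: 18.75
tool_pos: [0.592, 0.1055, 0.146]
ee_rot: [-0.12, 2.529, -0.095]
contact_force: [0.7, -0.0, -1.3]
finger_gap: 0.0417
```

Run:
```python
from h import *
turnst()
```

```text
t 18.75 p [0.592  0.1055 0.146 ] x [-0.817 -0.108 -0.567] z [ 0.573 -0.041 -0.818] gap 0.0417 F [ 0.7 -0.  -1.3] M [0.001 0.626 0.17 ] Mz -0.165 q [ 0.56  0.47 -1.08  2.25  1.58  0.65 -0.05]
roll -80.54 m in tool [ -1.4   0.3 -23.9] tilt err [-0.08  0.07  0.  ] F tool [0.2 0.  1.5]
```

play_rows([
  [[0, 0, 2], [0, 0, 0], 0.2],
  [[0, 0, 2], [0, 0, 0], 0.2],
])

```text
t: 18.95
tool_pos: [0.592, 0.1055, 0.146]
ee_rot: [-0.034, 2.53, -0.068]
contact_force: [0.4, 0.2, -1.1]
finger_gap: 0.0415
```

Run:
```python
from h import *
turnst()
```

```text
t 18.95 p [0.592  0.1055 0.146 ] x [-0.819 -0.04  -0.572] z [ 0.573 -0.041 -0.818] gap 0.0415 F [ 0.4  0.2 -1.1] M [0.011 0.666 0.228] Mz -0.208 q [ 0.56  0.47 -1.08  2.25  1.58  0.65 -0.12]
roll -84.43 m in tool [ -1.4   0.5 -23.9] tilt err [-0.08  0.08  0.  ] F tool [0.3 0.2 1.1]
```

play_rows([
  [[0, 0, 2], [0, 0, 0], 0.2],
  [[0, 0, 2], [0, 0, 0], 0.2],
])

```text
t: 19.15
tool_pos: [0.592, 0.1055, 0.146]
ee_rot: [0.051, 2.529, -0.041]
contact_force: [0.4, 0.6, -2.2]
finger_gap: 0.0417
```

Run:
```python
from h import *
turnst()
```

```text
t 19.15 p [0.592  0.1055 0.146 ] x [-0.818  0.027 -0.575] z [ 0.573 -0.041 -0.818] gap 0.0417 F [ 0.4  0.6 -2.2] M [-0.086  0.698  0.211] Mz -0.251 q [ 0.56  0.47 -1.08  2.25  1.58  0.65 -0.18]
roll -88.3 m in tool [ -1.3   0.5 -23.9] tilt err [-0.07  0.09  0.  ] F tool [0.9 0.7 2. ]
```

play_rows([
  [[0, 0, 1.5], [0, 0, 0], 0.2],
  [[0, 0, 1.5], [0, 0, 0], 0.2],
])

```text
t: 19.35
tool_pos: [0.592, 0.1055, 0.146]
ee_rot: [0.117, 2.526, -0.021]
contact_force: [1.1, 0.7, -1.4]
finger_gap: 0.0418
```

Run:
```python
from h import *
turnst()
```

```text
t 19.35 p [0.592  0.1055 0.146 ] x [-0.814  0.079 -0.575] z [ 0.573 -0.041 -0.818] gap 0.0418 F [ 1.1  0.7 -1.4] M [-0.009  0.655  0.191] Mz -0.189 q [ 0.56  0.48 -1.09  2.25  1.58  0.65 -0.24]
roll -91.27 m in tool [ -1.3   0.6 -23.9] tilt err [-0.07  0.1   0.  ] F tool [-0.   0.8  1.8]
```

play_rows([
  [[0, 0, 1.5], [0, 0, 0], 0.2],
  [[0, 0, 1.5], [0, 0, 0], 0.2],
])

```text
t: 19.55
tool_pos: [0.592, 0.1055, 0.146]
ee_rot: [0.186, 2.522, 0.001]
contact_force: [0.1, 0.6, -0.6]
finger_gap: 0.0417
```

Run:
```python
from h import *
turnst()
```

```text
t 19.55 p [0.592  0.1055 0.146 ] x [-0.808  0.134 -0.573] z [ 0.574 -0.041 -0.818] gap 0.0417 F [ 0.1  0.6 -0.6] M [-0.13   0.629  0.161] Mz -0.232 q [ 0.56  0.48 -1.09  2.25  1.58  0.65 -0.29]
roll -94.41 m in tool [ -1.2   0.7 -23.9] tilt err [-0.06  0.11  0.  ] F tool [0.4 0.6 0.5]
```

play_rows([
  [[0, 0, 1.5], [0, 0, 0], 0.2],
  [[0, 0, 1.5], [0, 0, 0], 0.2],
])

```text
t: 19.75
tool_pos: [0.592, 0.1054, 0.146]
ee_rot: [0.257, 2.516, 0.024]
contact_force: [0.9, 0.7, -1.7]
finger_gap: 0.0417
```

Run:
```python
from h import *
turnst()
```

```text
t 19.75 p [0.592  0.1054 0.146 ] x [-0.8    0.189 -0.57 ] z [ 0.574 -0.041 -0.818] gap 0.0417 F [ 0.9  0.7 -1.7] M [-0.102  0.62   0.224] Mz -0.267 q [ 0.56  0.48 -1.09  2.25  1.58  0.65 -0.35]
roll -97.64 m in tool [ -1.2   0.8 -23.9] tilt err [-0.06  0.11  0.  ] F tool [0.4 0.7 1.9]
```

play_rows([
  [[0, 0, 1.5], [0, 0, 0], 0.2],
  [[0, 0, 1.5], [0, 0, 0], 0.2],
])

```text
t: 19.95
tool_pos: [0.592, 0.1055, 0.146]
ee_rot: [0.328, 2.508, 0.046]
contact_force: [0.5, 0.8, -1.3]
finger_gap: 0.0418
```

Run:
```python
from h import *
turnst()
```

```text
t 19.95 p [0.592  0.1055 0.146 ] x [-0.788  0.244 -0.565] z [ 0.574 -0.041 -0.818] gap 0.0418 F [ 0.5  0.8 -1.3] M [-0.121  0.642  0.27 ] Mz -0.317 q [ 0.56  0.48 -1.09  2.25  1.59  0.65 -0.4 ]
roll -100.89 m in tool [ -1.2   0.9 -23.9] tilt err [-0.05  0.11 -0.  ] F tool [0.5 0.8 1.3]
```

play_rows([
  [[0, 0, 1.5], [0, 0, 0], 0.2],
])

```text
t: 20.05
tool_pos: [0.592, 0.1054, 0.146]
ee_rot: [0.364, 2.504, 0.058]
contact_force: [0.6, 0.0, -1.5]
finger_gap: 0.0418
```

```bash
sed -i "s/^def turnst():/def turnst():\n    print('tau from Mzworld',round(bot.state()['ft_torque'][2]\/.818,3),'tau7',round(bot.state()['tau'][6],3))/" h.py
python3 - <<'E'
from h import *
turnst()
E
```

```text
tau from Mzworld 0.302 tau7 0.04
t 20.05 p [0.592  0.1054 0.146 ] x [-0.781  0.272 -0.562] z [ 0.574 -0.041 -0.818] gap 0.0418 F [ 0.6  0.  -1.5] M [-0.123  0.618  0.247] Mz -0.298 q [ 0.56  0.48 -1.09  2.25  1.59  0.65 -0.43]
roll -102.52 m in tool [ -1.1   0.9 -23.9] tilt err [-0.05  0.12  0.  ] F tool [0.4 0.  1.6]
```

play_rows([
  [[0, 0, 1.5], [0, 0, 0], 0.2],
])

```text
t: 20.15
tool_pos: [0.592, 0.1054, 0.146]
ee_rot: [0.4, 2.499, 0.069]
contact_force: [-0.0, 0.4, -1.7]
finger_gap: 0.0416
```

Run:
```python
from h import *
turnst()
```

```text
tau from Mzworld 0.314 tau7 0.029
t 20.15 p [0.592  0.1054 0.146 ] x [-0.774  0.299 -0.558] z [ 0.574 -0.041 -0.818] gap 0.0416 F [-0.   0.4 -1.7] M [-0.182  0.631  0.257] Mz -0.341 q [ 0.56  0.48 -1.09  2.25  1.59  0.66 -0.46]
roll -104.15 m in tool [ -1.1   0.9 -23.9] tilt err [-0.05  0.12 -0.  ] F tool [1.1 0.1 1.3]
```

play_rows([
  [[0, 0, 2], [0, 0, 0], 0.2],
])

```text
t: 20.25
tool_pos: [0.592, 0.1054, 0.146]
ee_rot: [0.446, 2.491, 0.084]
contact_force: [0.2, 0.9, -1.8]
finger_gap: 0.0419
```

Run:
```python
from h import *
turnst()
```

```text
tau from Mzworld 0.3 tau7 0.208
t 20.25 p [0.592  0.1054 0.146 ] x [-0.764  0.335 -0.552] z [ 0.574 -0.041 -0.818] gap 0.0419 F [ 0.2  0.9 -1.8] M [-0.141  0.729  0.245] Mz -0.312 q [ 0.57  0.48 -1.09  2.25  1.59  0.66 -0.5 ]
roll -106.29 m in tool [ -1.1   1.  -23.9] tilt err [-0.04  0.12  0.  ] F tool [1.2 0.6 1.6]
```

play_rows([
  [[0, 0, 1.5], [0, 0, 0], 0.2],
])

```text
t: 20.35
tool_pos: [0.592, 0.1054, 0.146]
ee_rot: [0.482, 2.485, 0.095]
contact_force: [0.4, 1.0, -0.4]
finger_gap: 0.042
```

Run:
```python
from h import *
turnst()
```

```text
tau from Mzworld 0.289 tau7 -0.08
t 20.35 p [0.592  0.1054 0.146 ] x [-0.755  0.361 -0.548] z [ 0.574 -0.041 -0.818] gap 0.042 F [ 0.4  1.  -0.4] M [-0.179  0.683  0.237] Mz -0.325 q [ 0.57  0.48 -1.09  2.25  1.59  0.66 -0.53]
roll -107.92 m in tool [ -1.1   1.  -23.9] tilt err [-0.04  0.12 -0.  ] F tool [0.3 1.  0.5]
```

play_rows([
  [[0, 0, 1.5], [0, 0, 0], 0.2],
])

```text
t: 20.45
tool_pos: [0.592, 0.1054, 0.146]
ee_rot: [0.517, 2.479, 0.107]
contact_force: [1.2, -0.9, -2.2]
finger_gap: 0.0418
```

Run:
```python
from h import *
turnst()
```

```text
tau from Mzworld 0.325 tau7 -0.017
t 20.45 p [0.592  0.1054 0.146 ] x [-0.745  0.387 -0.542] z [ 0.574 -0.041 -0.818] gap 0.0418 F [ 1.2 -0.9 -2.2] M [-0.195  0.715  0.266] Mz -0.359 q [ 0.57  0.48 -1.1   2.25  1.59  0.66 -0.55]
roll -109.54 m in tool [ -1.    1.1 -23.9] tilt err [-0.04  0.13  0.  ] F tool [-0.1 -0.8  2.6]
```

play_rows([
  [[0, 0, 1.5], [0, 0, 0], 0.2],
])

```text
t: 20.55
tool_pos: [0.592, 0.1054, 0.146]
ee_rot: [0.552, 2.472, 0.118]
contact_force: [0.5, 0.3, -0.8]
finger_gap: 0.0417
```

Run:
```python
from h import *
turnst()
```

```text
tau from Mzworld 0.333 tau7 -0.023
t 20.55 p [0.592  0.1054 0.146 ] x [-0.736  0.413 -0.537] z [ 0.574 -0.042 -0.818] gap 0.0417 F [ 0.5  0.3 -0.8] M [-0.177  0.736  0.272] Mz -0.355 q [ 0.57  0.48 -1.1   2.25  1.59  0.66 -0.58]
roll -111.16 m in tool [ -1.    1.1 -23.9] tilt err [-0.04  0.13  0.  ] F tool [0.2 0.3 0.9]
```

play_rows([
  [[0, 0, 1.5], [0, 0, 0], 0.2],
])

```text
t: 20.65
tool_pos: [0.592, 0.1054, 0.146]
ee_rot: [0.587, 2.465, 0.129]
contact_force: [0.8, 0.5, -1.1]
finger_gap: 0.0418
```

Run:
```python
from h import *
turnst()
```

```text
tau from Mzworld 0.356 tau7 -0.03
t 20.65 p [0.592  0.1054 0.146 ] x [-0.725  0.439 -0.531] z [ 0.574 -0.042 -0.818] gap 0.0418 F [ 0.8  0.5 -1.1] M [-0.092  0.623  0.292] Mz -0.317 q [ 0.57  0.48 -1.1   2.25  1.59  0.66 -0.61]
roll -112.79 m in tool [ -1.    1.2 -23.9] tilt err [-0.03  0.13 -0.  ] F tool [0.2 0.5 1.4]
```

play_rows([
  [[0, 0, 1.5], [0, 0, 0], 0.2],
])

```text
t: 20.75
tool_pos: [0.592, 0.1054, 0.146]
ee_rot: [0.623, 2.457, 0.14]
contact_force: [0.4, 0.4, -1.3]
finger_gap: 0.0413
```

Run:
```python
from h import *
turnst();snap('scene','e22');crop('e22',290,160,350,220,10,'e22c');snap('wrist','w22');crop('w22',200,160,320,285,6,'w22c')
```

```text
tau from Mzworld 0.312 tau7 -0.041
t 20.75 p [0.592  0.1054 0.146 ] x [-0.714  0.464 -0.524] z [ 0.574 -0.042 -0.818] gap 0.0413 F [ 0.4  0.4 -1.3] M [-0.196  0.718  0.255] Mz -0.35 q [ 0.57  0.48 -1.1   2.25  1.59  0.66 -0.64]
roll -114.42 m in tool [ -0.9   1.2 -23.9] tilt err [-0.03  0.13 -0.  ] F tool [0.5 0.2 1.3]
```

View pics/w22c.png

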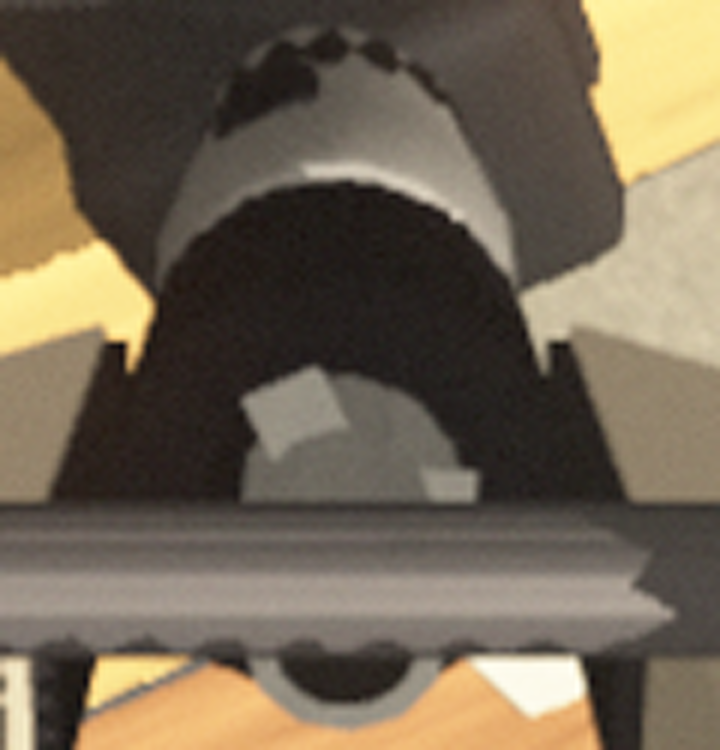

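play_rows([
  [[0, 0, 1.5], [0, 0, 0], 0.2],
  [[0, 0, 1.5], [0, 0, 0], 0.2],
])

```text
t: 21.05
tool_pos: [0.592, 0.1054, 0.146]
ee_rot: [0.69, 2.441, 0.162]
contact_force: [0.4, 0.4, -0.8]
finger_gap: 0.0417
```

Run:
```python
from h import *
turnst()
```

```text
tau from Mzworld 0.333 tau7 -0.047
t 21.05 p [0.592  0.1054 0.146 ] x [-0.691  0.512 -0.511] z [ 0.574 -0.042 -0.818] gap 0.0417 F [ 0.4  0.4 -0.8] M [-0.199  0.712  0.273] Mz -0.367 q [ 0.57  0.48 -1.1   2.25  1.59  0.66 -0.69]
roll -117.54 m in tool [ -0.8   1.2 -23.9] tilt err [-0.02  0.14  0.  ] F tool [0.4 0.3 0.8]
```

play_rows([
  [[0, 0, 1.5], [0, 0, 0], 0.2],
  [[0, 0, 1], [0, 0, 0], 0.2],
])

```text
t: 21.25
tool_pos: [0.592, 0.1054, 0.146]
ee_rot: [0.749, 2.426, 0.181]
contact_force: [-0.5, 0.1, -2.0]
finger_gap: 0.0416
```

Run:
```python
from h import *
turnst()
```

```text
tau from Mzworld 0.437 tau7 -0.288
t 21.25 p [0.592  0.1054 0.146 ] x [-0.669  0.552 -0.497] z [ 0.574 -0.042 -0.818] gap 0.0416 F [-0.5  0.1 -2. ] M [-0.203  0.726  0.358] Mz -0.439 q [ 0.57  0.48 -1.1   2.25  1.59  0.66 -0.74]
roll -120.28 m in tool [ -0.8   1.3 -23.9] tilt err [-0.02  0.14  0.  ] F tool [ 1.4 -0.8  1.3]
```

play_rows([
  [[0, 0, 1.5], [0, 0, 0], 0.2],
  [[0, 0, 1], [0, 0, 0], 0.2],
])

```text
t: 21.45
tool_pos: [0.592, 0.1054, 0.1459]
ee_rot: [0.807, 2.409, 0.199]
contact_force: [0.5, 0.4, -1.5]
finger_gap: 0.0423
```

Run:
```python
from h import *
turnst()
```

```text
tau from Mzworld 0.456 tau7 -0.312
t 21.45 p [0.592  0.1054 0.1459] x [-0.646  0.591 -0.483] z [ 0.574 -0.042 -0.818] gap 0.0423 F [ 0.5  0.4 -1.5] M [-0.224  0.718  0.373] Mz -0.464 q [ 0.57  0.49 -1.1   2.25  1.59  0.66 -0.79]
roll -123.0 m in tool [ -0.7   1.4 -23.9] tilt err [-0.01  0.14 -0.  ] F tool [0.7 0.1 1.5]
```

play_rows([
  [[0, 0, 0], [0, 0, 0], 0.2],
  [[0, 0, 0], [0, 0, 0], 0.6],
  [[0, 0, 0], [0, 0, 0], 0.6],
  [[0, 0, 0], [0, 0, 0], 0.6],
  [[0, 0, 0], [0, 0, 0], 0.6],
])

```text
t: 21.95
tool_pos: [0.5925, 0.1053, 0.1465]
ee_rot: [0.811, 2.407, 0.201]
contact_force: [1.0, -0.6, -0.4]
finger_gap: 0.0551
```

Run:
```python
from h import *
turnst()
M=[]
for i in range(8):
    bot.read_camera('wrist');s=bot.state();M.append(s['ft_torque'])
z=pose()[1][:,2];M=np.array(M);print(M.mean(0).round(3),M.std(0).round(3),'Mz',(M@z).round(3),(M@z).mean().round(3))
turnst();snap('wrist','w23');crop('w23',200,160,320,285,6,'w23c')
```

```text
tau from Mzworld 0.01 tau7 -0.009
t 21.95 p [0.5925 0.1053 0.1465] x [-0.644  0.594 -0.482] z [ 0.574 -0.042 -0.818] gap 0.0551 F [ 1.  -0.6 -0.4] M [0.077 0.543 0.008] Mz 0.015 q [ 0.57  0.49 -1.1   2.25  1.59  0.66 -0.79]
roll -123.21 m in tool [ -0.1   0.9 -23.8] tilt err [ 0.01  0.17 -0.  ] F tool [-0.8 -0.1  0.9]
[ 0.088  0.547 -0.002] [0.018 0.022 0.022] Mz [0.026 0.062 0.01  0.001 0.032 0.031 0.054 0.014] 0.029
tau from Mzworld -0.003 tau7 -0.008
t 22.35 p [0.5924 0.1054 0.1464] x [-0.644  0.594 -0.482] z [ 0.574 -0.042 -0.818] gap 0.0552 F [ 0.4  0.1 -0.1] M [ 0.057  0.502 -0.002] Mz 0.014 q [ 0.57  0.49 -1.1   2.25  1.59  0.66 -0.79]
roll -123.19 m in tool [ -0.3   1.  -23.9] tilt err [0.   0.16 0.  ] F tool [-0.2  0.3  0.3]
```

View pics/w23c.png

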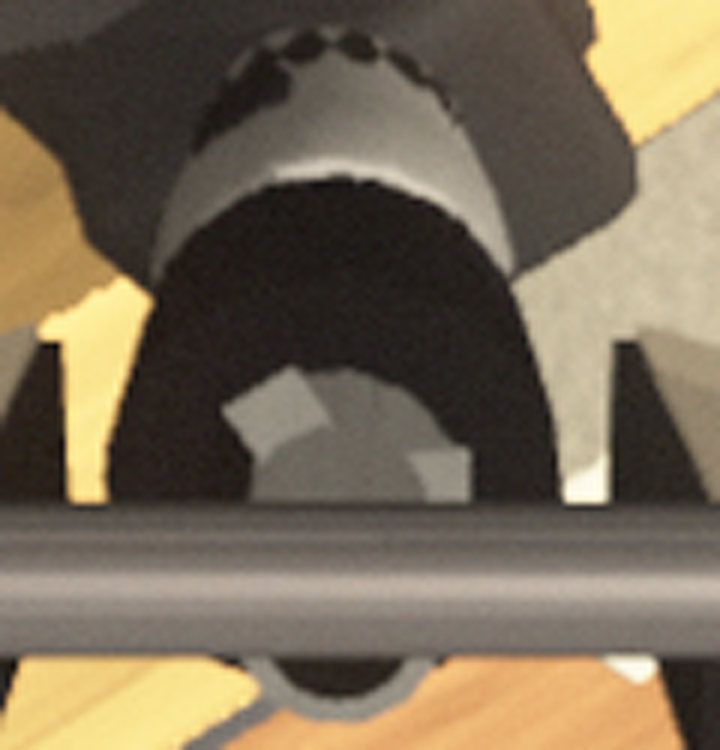

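play_rows([
  [[0, 0, 0], [0, 0, 0], 0.8],
  [[0, 0, 0], [0, 0, -5], 0.8],
  [[0, 0, 0], [0, 0, -10], 0.8],
  [[0, 0, 0], [0, 0, -15], 0.8],
  [[0, 0, 0], [0, 0, -15], 0.8],
  [[0, 0, 0], [0, 0, -15], 0.8],
  [[0, 0, 0], [0, 0, -15], 0.8],
  [[0, 0, 0], [0, 0, 0], 0.8],
  [[0, 0, 0], [0, 0, 0], 0.8],
])

```text
t: 23.3
tool_pos: [0.5466, 0.1091, 0.2098]
ee_rot: [0.809, 2.408, 0.198]
contact_force: [0.4, -0.6, -0.2]
finger_gap: 0.0735
```

Run:
```python
from h import *
turnst();snap('wrist','w24');snap('side','s24');snap('scene','e24');crop('s24',175,125,235,185,10,'s24c');crop('e24',290,160,350,220,10,'e24c');crop('w24',190,130,320,250,6,'w24c')
```

```text
tau from Mzworld -0.016 tau7 0.074
t 23.3 p [0.5466 0.1091 0.2098] x [-0.645  0.592 -0.483] z [ 0.574 -0.043 -0.818] gap 0.0735 F [ 0.4 -0.6 -0.2] M [ 0.069  0.57  -0.013] Mz 0.026 q [ 0.8   0.24 -1.32  2.29  1.23  0.56 -0.54]
roll -123.06 m in tool [-1.4  1.3 54.5] tilt err [-0.07  0.18 -0.  ] F tool [-0.5 -0.4  0.4]
```

View pics/s24c.png

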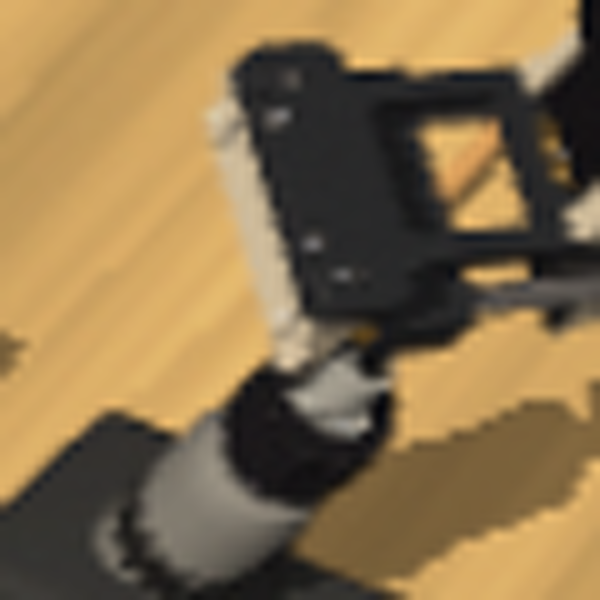

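View pics/e24c.png

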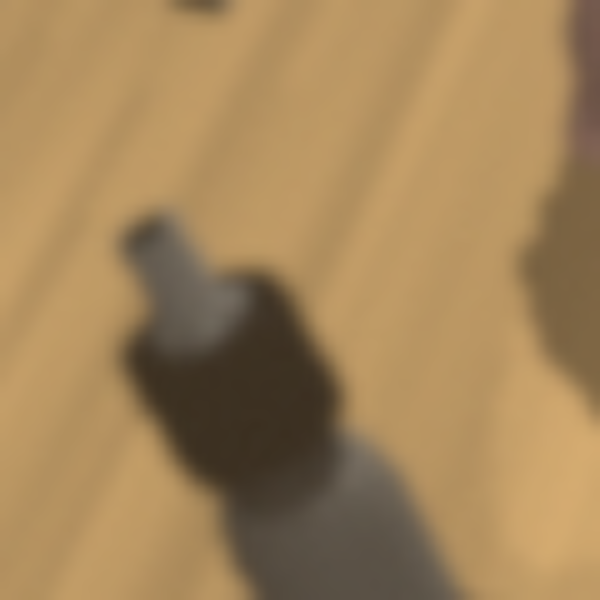

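View pics/w24c.png

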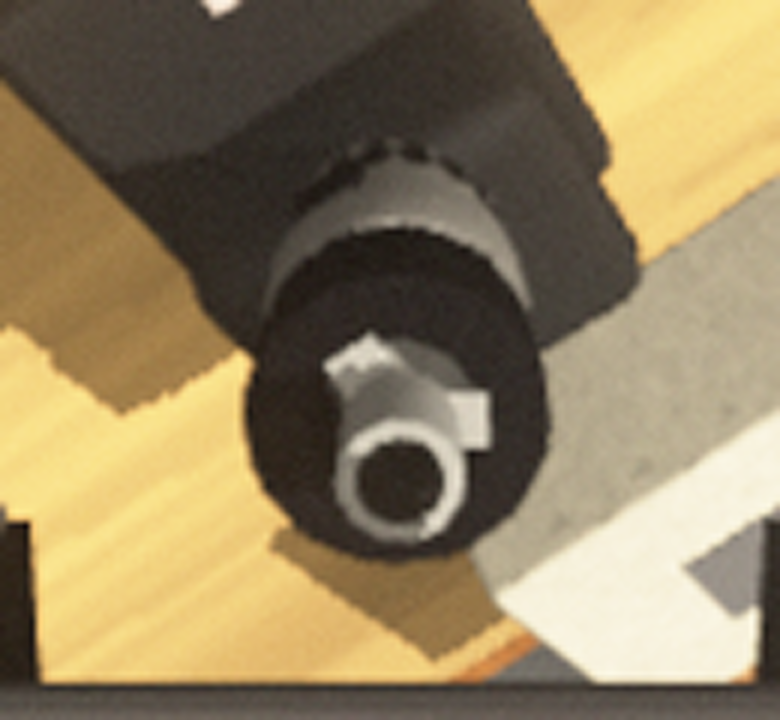

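Run:
```python
from h import *
m=np.array([.5794,.107,.1663]);a=axis(176)
RB=[(0,.0215,(0,255,0)),(-.004,.008,(0,255,255)),(-.026,.008,(0,0,255)),(-.031,.008,(255,0,0))]
overlay('w24','w24o',m,a,6,190,130,320,250,RB);overlay('e24','e24o',m,a,12,295,170,345,215,RB)
```

```text
(no output)
```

View pics/w24o.png

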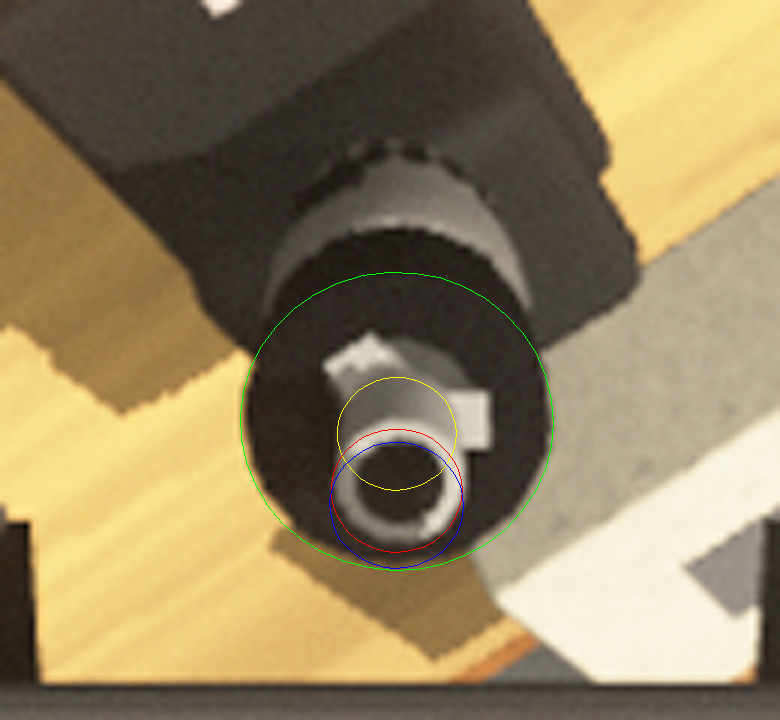

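View pics/e24o.png

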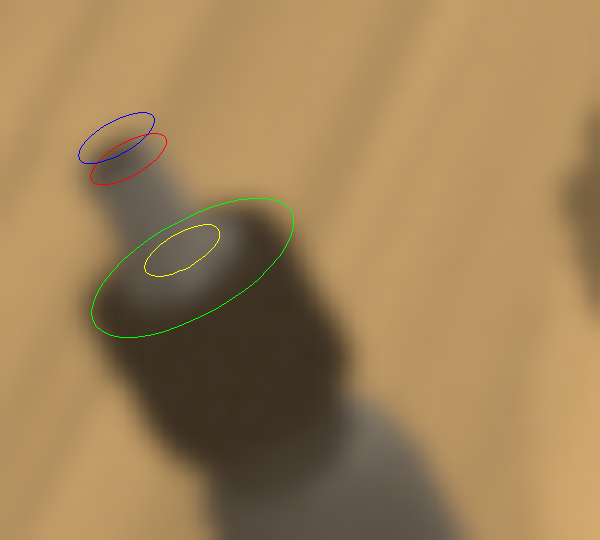

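Run:
```python
from h import *
a=cv2.imread('pics/side0.png');b=cv2.imread('pics/s24.png');cv2.imwrite('pics/ab.png',np.vstack([a[60:350,60:340],b[60:350,60:340]]))
```

```text
(no output)
```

View pics/ab.png

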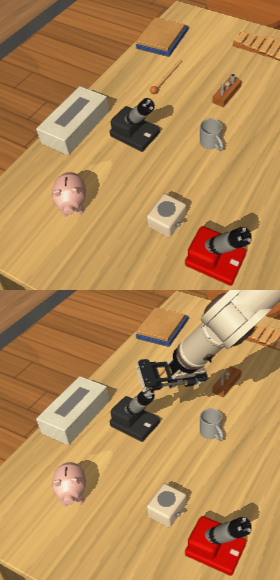

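Run:
```python
from h import *
st();print(bot.close_job())
```

```text
t 23.45 p [0.5464 0.1097 0.2091] x [-0.646  0.592 -0.481] z [ 0.572 -0.041 -0.819] gap 0.0734 F [-0.   0.2 -0.6] M [0.09  0.572 0.027] Mz 0.006 q [ 0.8   0.24 -1.32  2.29  1.22  0.56 -0.54]
the job is handed in; nothing more can be done
None
```

The nut driver is in the chuck of the black-dock screwdriver, shank first, and the jaws are closed on it. I handed the job in at 23.5 s with the gripper backed clear, touching nothing.

**Tightening:** I turned the sleeve about 123° in one grasp. Once the jaws met the bit, the torque went from about 0.25 N m free-turning to about 0.45–0.49 N m. That is a shift of roughly 0.2 N m, which is snug. The readings carry about ±0.03 N m of noise, so the true shift could sit slightly above or below that.

**Last checks:** The bit stands coaxial with the chuck. Its head ends about 26 mm in front of the face in the scene and wrist views, within 1–2 mm, so I take it as fully seated. Compared with the first side picture, the piggy bank, cup and red look-alike have not moved. The arm hides the mallet and part of the block in that view, so I could not compare those.

**What went wrong:**
- **First grasp:** It closed just above the bit because the fingertips stood at about the reported TCP, not 19 mm ahead of it. I reopened and gripped 23 mm lower.
- **First approach to the chuck:** Joints 2 and 3 came within 0.04 rad of their limits, so I backed off and came in by another route.
- **Chuck position:** My estimates disagreed by 2–3 mm sideways, so I used the bit and chuck as seen together in the wrist camera.

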